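Charge and lock a grinding jar

TASK

Charge the grinding jar: unscrew its captive cap and swing it well clear of the mouth, put every small dark steel grinding cylinder that is on the bench into the jar, then swing the cap back over the mouth and screw it fully down. Then hook the steel guard arm onto the slotted upright in the one row of slots that brings its round pad to just above the cap: press both hook tabs into the slots and push the arm down until it has dropped fully home. Leave the tube rack, the bottle and the tip box where they are.

Things in the scene. Friction and masses are not known exactly. Their poses are not given: they have to be found in the camera images.
- cap (a joint): screw turn of the ribbed blue jar cap (60 mm across, 31 mm tall) about its axis, rad: 0 = fully screwed down (hard stop), grows anticlockwise from above, 2.4 = fully unscrewed (hard stop). It and its arm rise 3.5 mm per rad. Friction 0.08 N m, stays where left; about 1.3 rad a grasp, so two or more grasps.
- cap_arm (a joint): swing of the cap's steel arm about the pivot post, rad: 0 = cap centred on the mouth (hard stop), grows anticlockwise from above as the cap swings out to the station's +y side (the robot's left), limit 2.0. A steel tooth locks the swing, out and home, unless the cap is unscrewed by at least 1.9 rad. Friction 0.04 N m, stays where left.
- cap_grip (a point): on the cap's axis, 10 mm below its flat top, 21 mm above its lower edge. Grip the rim (60 mm) from above. A strap 14 mm wide, 4 mm thick lies on the cap from its centre to the pivot post: keep the fingers off that side; hub in the middle 22 mm across, 6 mm high. Screwed down: this point is 105 mm, hub top 121 mm above the bench.
- cap_pivot (a point): axis of the vertical pivot post (swing axis of the cap), 52 mm from the jar's axis on the station's -x (robot's) side, 105 mm above the bench; a steel tooth and its stop stand 19 to 27 mm beyond the axis, away from the jar
- jar_mouth (a point): centre of the mouth in the rim plane, 90 mm above the bench; station axes: x from the pivot post (robot's side) through the jar to the upright, z up. White jar fixed to an aluminium base plate (230 x 90 x 10 mm); mouth 45 mm inside, 51 mm outside, body 68 mm. The station never moves in a run. Put cylinders in by releasing them over the mouth.
- jar_floor (a point): centre of the jar's inner floor, 15 mm above the bench, 75 mm below the rim; a blunt cone, 52 mm wide and 14 mm high, rises from it in the middle, so that cylinders fall to the side and do not pile up in a tower
- slot_row (a point): on the face of the slotted white upright (72 mm wide, 238 mm tall, 110 mm beyond the jar's axis): midway between the two slots of the MIDDLE of three rows 34 mm apart, at their lower edges, 170 mm above the bench. x into the upright, z up. Slots 36 mm apart in y, 11 mm wide, 24 mm tall, in a 4 mm plate, free behind. Only this row fits.
- guard_grip (a point): steel guard arm (0.3 kg): middle of its upright bar (14 mm thick in y, 124 mm long), 45 mm above the arm's underside, 9 mm below the bar's top. x to the hook end, z up. Stands as it hangs, on its pad (44 mm across, centre 38 mm to -x, underside level with the arm's) and back plate (56 wide, 60 tall, rear face 72 mm to +x).
- guard_hook (a point): guard arm: midway between its 2 tabs, on the back plate's rear face at the tabs' underside (72 mm to +x of guard_grip, 1 mm above it). Tabs 36 mm apart, 6 wide, 8 tall, 10 long; end lips hang 10 mm below, 5.5 mm off the face. They enter the slots with this point 10 to 16 mm above slot_row; hung home it lies at slot_row.
- tube_rack: bystander: orange tube rack 80 x 160 x 45 mm, origin under its centre; leave alone
- reagent: bystander: reagent bottle 80 mm across, 150 mm tall, origin under its centre; leave alone
- tip_box: bystander: grey and blue pipette-tip box 88 x 128 x 90 mm, origin under its centre; leave alone
- media1_mid (a point): centre of a dark steel grinding cylinder, 18 mm across, 20 mm tall, 40 g, standing on the bench (z along its axis; may be knocked over); two to five are present, absent ones give None
- media2_mid (a point): centre of a dark steel grinding cylinder, 18 mm across, 20 mm tall, 40 g, standing on the bench (z along its axis; may be knocked over); two to five are present, absent ones give None
- media3_mid (a point): centre of a dark steel grinding cylinder, 18 mm across, 20 mm tall, 40 g, standing on the bench (z along its axis; may be knocked over); two to five are present, absent ones give None
- media4_mid (a point): centre of a dark steel grinding cylinder, 18 mm across, 20 mm tall, 40 g, standing on the bench (z along its axis; may be knocked over); two to five are present, absent ones give None
- media5_mid (a point): centre of a dark steel grinding cylinder, 18 mm across, 20 mm tall, 40 g, standing on the bench (z along its axis; may be knocked over); two to five are present, absent ones give None
Not all that is in view belongs to the job. What is shaped like the part that bears guard_grip but blue is not meant.

How it is judged:
On the way, in this order (a step that is already met when the one before it is completed fails the run):
1. the cap is unscrewed and swung well clear of the mouth (value of joint cap_arm above 1.2 rad and value of joint cap above 1.5 rad), for 0.2 s.
2. every grinding cylinder is in the jar (horizontal distance between each of media1_mid, media2_mid, media3_mid, media4_mid, media5_mid and jar_floor below 0.032 m and z of media1_mid in the frame of jar_floor between 0 and 0.065 m and z of media2_mid in the frame of jar_floor between 0 and 0.065 m and z of media3_mid in the frame of jar_floor between 0 and 0.065 m and z of media4_mid in the frame of jar_floor between 0 and 0.065 m and z of media5_mid in the frame of jar_floor between 0 and 0.065 m), for 0.3 s.
3. the cap is back over the mouth and screwed fully down (value of joint cap_arm below 0.06 rad and value of joint cap below 0.2 rad), for 0.2 s.
4. the guard arm hangs fully home in the middle row of slots (x of guard_hook in the frame of slot_row between -0.006 and 0.006 m and y of guard_hook in the frame of slot_row between -0.006 and 0.006 m and z of guard_hook in the frame of slot_row between -0.004 and 0.004 m and angle between guard_hook's own z axis and vertical below 0.12 rad and angle between the x axis of guard_hook and the x axis of slot_row, either way round below 0.12 rad), for 0.3 s.
At the end, for the whole second after the job is handed in: All cylinders present are in the jar; cap swing under 0.06 rad, screw under 0.2 rad; the guard arm hangs at rest in the middle row: hook point within 4 mm of slot_row in height, 6 mm sideways and in depth, upright and square within 0.12 rad; all released (all of step 2 and all of step 3 and all of step 4 and linear speed of guard below 0.02 m/s); the robot touches nothing.
It fails at once if the orange tube rack is pushed more than 30 mm or tipped (distance of tube_rack from where it was at the start of the episode above 0.03 m or angle between tube_rack's own z axis and vertical above 0.4 rad).
It fails at once if the reagent bottle is pushed more than 30 mm or tipped (distance of reagent from where it was at the start of the episode above 0.03 m or angle between reagent's own z axis and vertical above 0.4 rad).
It fails at once if the pipette-tip box is pushed more than 30 mm or tipped (distance of tip_box from where it was at the start of the episode above 0.03 m or angle between tip_box's own z axis and vertical above 0.4 rad).
Of media1, media2, media3, media4, media5 only 2 to 5 are there at a start; the rules pass over those that are not, and their reading is None.
At some moment in a run one of media1, media2, media3, media4, media5, guard may be knocked a few centimetres aside while the robot is not near it.
It also fails if it takes over 210 s, if anything falls off the work surface, if the arm or the gripper's body presses on something with over 40 N, if the wrist force passes 120 N, or if a joint passes its speed limit or range.

ROBOT

A 6-joint arm with a two-finger parallel gripper is mounted at the origin on the work surface. World frame = base frame: x ahead of the robot, y to its left, z up, the work surface at z = 0. Lengths are in m, angles in rad, forces in N, time in s.
With the tool pointing down it reaches from about 0.3 to 0.875 m from the base axis. Payload 6.4 kg.
Tool frame: the origin (TCP) lies at the very end of the fingers, on their centre line; the grasp point (between the pads) lies 19 mm behind it; z points along the fingers, y is the direction in which the jaws open and shut (so a half turn about z gives the same grasp; the last joint's range is limited). The gripper opens to 85 mm and grips with 20 to 120 N. Pads are 22 mm wide; open, the fingers measure 114 mm over their backs; the gripper's body (76 mm by 85 mm) begins 54 mm behind the grasp point. The pads swing forward as they close: fully open they stand 13 mm farther back than shut.
Start: joints at [-1.435, 0.181, 1.607, -0, 1.354, -0.206], TCP at [0.193, -0.542, 0.231] pointing down, gripper open.
Joint ranges: [-2.99, 2.99], [-0.89, 2.07], [0.3, 2.58], [-1.14, 4.28], [0, 2.63], [-3.12, 3.12]. Speed limits (rad/s): [2.57, 2.57, 3.01, 3.14, 3.14, 3.14].

INTERFACE

Orientations are given as a unit quaternion [w, x, y, z].
In Python, from rig import env gives the robot as it stands.
- The arm moves only by the shell command python3 -m handwheel 'ROWS' [OPENING] [FORCE]. ROWS is JSON, a list of rows, each an object with "offset": the shift along the tool's x, y, z scaled (see below), a list of three; "turn": the turn about the tool's z scaled (see below). In form: [{"offset": [tx, ty, tz], "turn": turn}, ...]. A call has 1 to 5 rows; each row shifts and turns the pose as measured when the row begins, along the tool's axes as they then stand; what a row does not reach is not made up. The controller multiplies each number of a shift by 0.2 m and each number of a turn by 4 degrees. A row lasts 1/12 s, in which the tool goes at most 41.7 mm and 7.16 degrees, less where a joint would pass 70% of its speed; a pose out of reach is approached as far as the arm can. A call with a number of a shift or a turn outside -1 to 1 is refused whole. A call with a gripper value outside its range is refused whole. OPENING is the opening, from -1 (shut) to 1 (fully open), set as the call begins (- or left out, the last holds). The fingers move at their own pace and stop on an object; FORCE is the grip in N (left out, the last holds). Time passes only in rows, so rows that do not move let the fingers close. It gives the time, the measured TCP pose, the force and the opening at its end, in the units of the state.
- env.state(): the state, without advancing time (a new reading comes with each control period).
- env.snapshot(name): name is "side" or "top"; returns a dict with "image" (384x512x3 uint8, red, green, blue), "camera_matrix" (3x3 intrinsics, pixels), "k1" (the pictures are not rectified: a ray, as slopes to the right and down, at radius r is drawn at 1 + k1 r^2 times it, then the intrinsics apply), "rvec" (rotation vector, rad) and "tvec" (3), from world to camera coordinates, as OpenCV has them. Camera axes: x right, y down, z forward; pixel columns grow to the right and rows downward; lengths in m; the calibration is good to about 2 mm. A picture is of the moment at which its call begins. There is no depth.
- env.close_job(): hands the job in, once; it reports no verdict.
The state is a dict: "time_s": time; "qpos": joint angles; "qvel": joint speeds; "joint_torque": joint torques, N m; "tcp_pos": TCP position; "eef_rot": TCP orientation; "ft_force": force on the tool from outside, world axes, zero at the start; "torque": the same for the moment, N m; "width": finger opening in m.
Only numpy, scipy, OpenCV 4.12 (cv2) and the standard library are available. Lean on these libraries where they do the work, as an engineer would, in place of code of your own. Each camera call takes 0.05 s, during which the arm holds its last target.

## Working session

There is one attempt and no reset: what is moved stays moved. The work goes in short steps, Python scripts to look and compute and a shell command to move; the robot and the scene stay as the last step left them, time stands still between calls to the robot, and variables do not carry over. Pictures are saved under pics/ and viewed, and the job is handed in when it is done.

```bash
ls; mkdir -p pics; python3 - <<'E'
from rig import env
import cv2,numpy as np
print(env.state())
for n in("side","top"):
    s=env.snapshot(n);cv2.imwrite(f"pics/{n}0.png",s["image"][:,:,::-1])
    print(n,s["camera_matrix"],s["k1"],s["rvec"],s["tvec"])
    R=cv2.Rodrigues(np.array(s["rvec"]))[0];print(-R.T@np.array(s["tvec"]).ravel(),R)
E
```

```text
pics
{'time_s': 0.0, 'qpos': array([-1.43529577e+00,  1.81597071e-01,  1.60804879e+00,  3.51465274e-06,
        1.35380032e+00, -2.06276728e-01]), 'qvel': array([ 0.00015312, -0.00021133, -0.00073766, -0.00019504,  0.0002543 ,
        0.00031367]), 'joint_torque': array([ 1.18860789e-03, -4.44870150e+01, -3.51336873e+01, -2.39319079e-04,
        9.02891537e-03,  1.93218335e-05]), 'tcp_pos': array([ 0.19266866, -0.54114689,  0.23033295]), 'eef_rot': array([-9.26125148e-04,  9.85433677e-01,  1.70057666e-01,  3.45043229e-05]), 'ft_force': array([-1.0841205 ,  0.64627197,  0.57749962]), 'torque': array([-0.00994544, -0.00272993,  0.04151893]), 'width': 0.08569311164986776}
side [[445.78125387   0.         263.82358362]
 [  0.         445.78125387 194.15913289]
 [  0.           0.           1.        ]] 0.020454779796947074 [ 2.19850763 -0.08070576  0.0729894 ] [-0.55219296  0.13070039  1.68416743]
[ 0.41561866 -1.32570309  1.10823826] [[ 0.99611566 -0.08499127  0.0230235 ]
 [-0.03142034 -0.58733331 -0.80873502]
 [ 0.08225788  0.80487021 -0.58772237]]
top [[451.02238901   0.         257.59826178]
 [  0.         451.02238901 189.17406132]
 [  0.           0.           1.        ]] -0.11049021804213845 [ 2.15668078 -2.15777652  0.15246494] [0.00323759 0.54721393 1.70573956]
[0.31774979 0.01869621 1.76286316] [[-1.10115484e-03 -9.99959189e-01  8.96708814e-03]
 [-9.91284896e-01 -8.97294856e-05 -1.31735516e-01]
 [ 1.31730945e-01 -9.03400024e-03 -9.91244342e-01]]
```

View pics/side0.png

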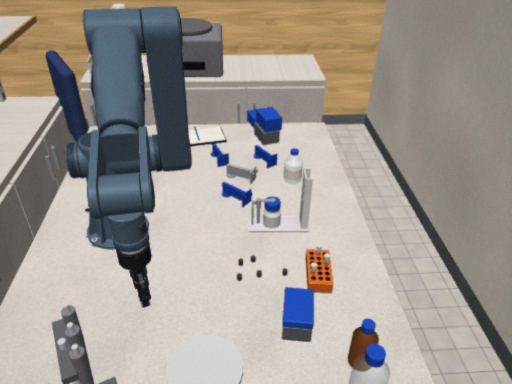

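View pics/top0.png

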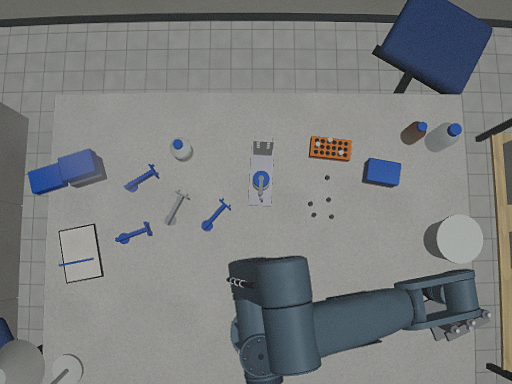

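The top view shows five dark cylinders around (310–331, 177–216), the station at (261,172), the steel guard at (177,207), and three blue lookalikes at (141,178), (216,214) and (134,233). I'll crop in to check the choice.

```bash
cat > h.py <<'E'
from rig import env
import cv2,numpy as np
from scipy.spatial.transform import Rotation as Ro
def snap(n): return env.snapshot(n)
def ray(s,uv):
    p=cv2.undistortPoints(np.array(uv,float).reshape(-1,1,2),s["camera_matrix"],np.array([s["k1"],0,0,0.]))[:,0]
    R=cv2.Rodrigues(np.array(s["rvec"]))[0];c=-R.T@np.array(s["tvec"]).ravel()
    return c,np.c_[p,np.ones(len(p))]@R
def atz(s,uv,z):
    c,d=ray(s,uv);z=np.broadcast_to(z,len(d))
    return c+d*((z-c[2])/d[:,2])[:,None]
def proj(s,P):
    return cv2.projectPoints(np.array(P,float).reshape(-1,1,3),np.array(s["rvec"]),np.array(s["tvec"]),s["camera_matrix"],np.array([s["k1"],0,0,0.]))[0][:,0]
def tri(s1,uv1,s2,uv2):
    out=[]
    for a,b in zip(np.reshape(uv1,(-1,2)),np.reshape(uv2,(-1,2))):
        c1,d1=ray(s1,a);c2,d2=ray(s2,b);d1=d1[0];d2=d2[0]
        t=np.linalg.lstsq(np.c_[d1,-d2],c2-c1,rcond=None)[0]
        p,q=c1+t[0]*d1,c2+t[1]*d2;out.append(np.r_[(p+q)/2,np.linalg.norm(p-q)])
    return np.array(out)
def crop(s,name,u0,v0,u1,v1,k):
    cv2.imwrite(f"pics/{name}.png",cv2.resize(s["image"][v0:v1,u0:u1,::-1],None,fx=k,fy=k,interpolation=cv2.INTER_CUBIC))
def plan(target,yaw=None):
    """target TCP world; prints offset in tool axes/0.2 (assuming measured orientation)"""
    st=env.state();q=st["eef_rot"];R=Ro.from_quat(np.r_[q[1:],q[0]])
    d=R.inv().apply(np.array(target)-st["tcp_pos"])
    ym=np.arctan2(*R.as_matrix()[:2,1][::-1])
    print("t",round(st["time_s"],2),"tcp",st["tcp_pos"].round(4),"F",st["ft_force"].round(1),"w",round(st["width"],4),"jawyaw",round(np.degrees(ym),1),"q6",st["qpos"][5].round(2))
    print("  tool-units total",(d/0.2).round(3))
def view():
    st=env.state();q=st["eef_rot"];R=Ro.from_quat(np.r_[q[1:],q[0]]).as_matrix()
    print("t",round(st["time_s"],2),"tcp",st["tcp_pos"].round(4),"w",round(st["width"],4),"F",st["ft_force"].round(1),"q",st["qpos"].round(2));print(R.round(3))
E
python3 - <<'E'
from h import *
s=snap("top");crop(s,"t_st",225,125,355,225,6);crop(s,"t_gu",110,150,240,250,6)
s=snap("side");crop(s,"s_st",225,180,345,300,5);crop(s,"s_gu",200,120,320,220,6)
E
```

```text
(no output)
```

View pics/t_st.png

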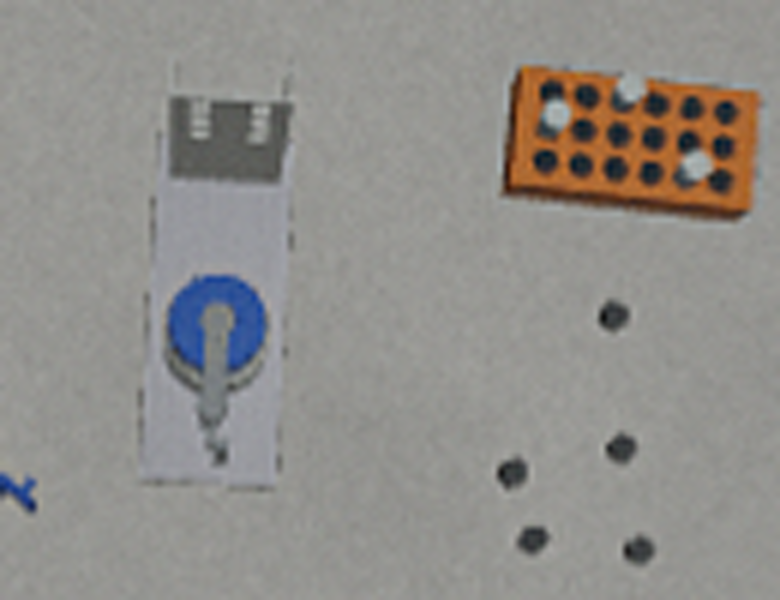

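View pics/t_gu.png

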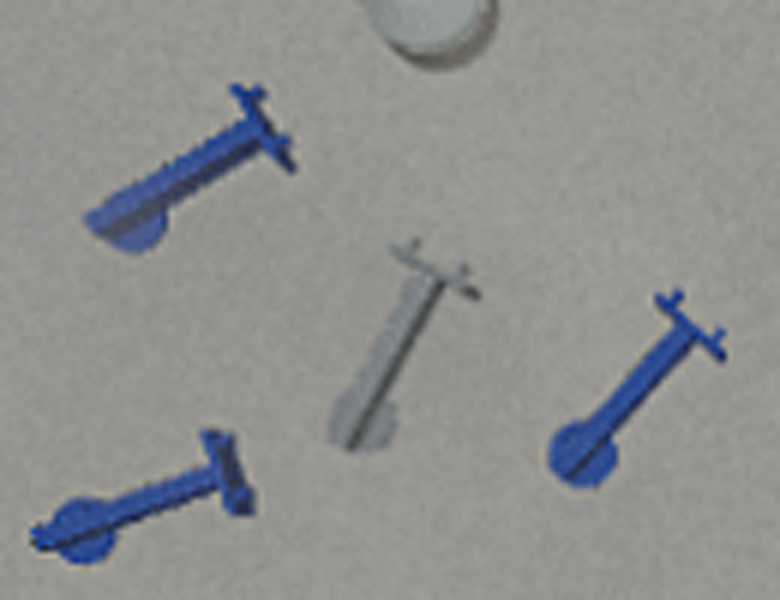

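View pics/s_st.png

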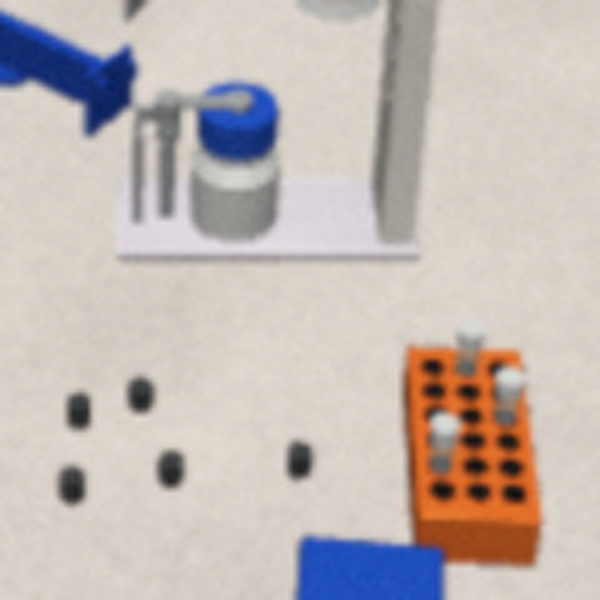

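View pics/s_gu.png

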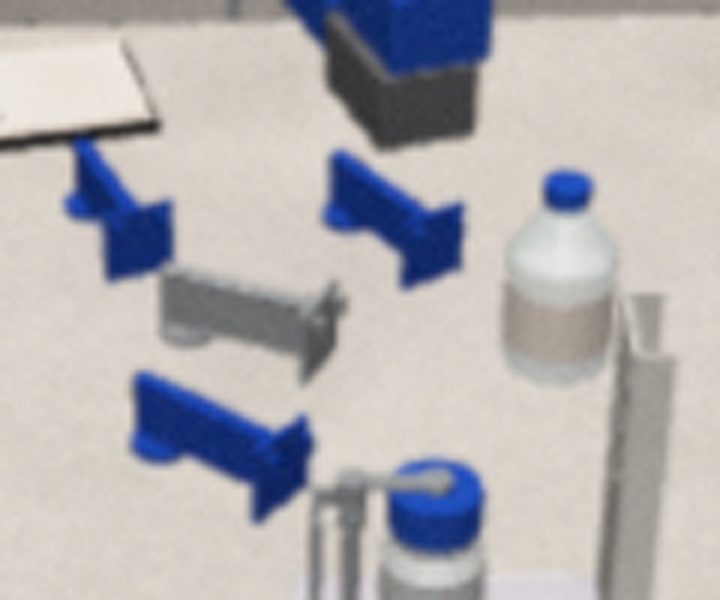

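```bash
cat >> h.py <<'E'
def cyls(s,box):
    u0,v0,u1,v1=box;g=s["image"][v0:v1,u0:u1].astype(int)
    w=(np.median(g.max(2))-g.max(2)).clip(0);m=(g.max(2)<np.median(g.max(2))*0.62)
    n,l,st,c=cv2.connectedComponentsWithStats(m.astype(np.uint8),connectivity=8);out=[]
    for i in range(1,n):
        if st[i,4]<4: continue
        mm=cv2.dilate((l==i).astype(np.uint8),np.ones((3,3)))*w*(w>25)
        yy,xx=np.nonzero(mm);ww=mm[yy,xx]
        out.append([u0+(xx*ww).sum()/ww.sum(),v0+(yy*ww).sum()/ww.sum(),st[i,4]])
    return np.array(out)
E
python3 - <<'E'
from h import *
st=snap("top");ss=snap("side")
a=cyls(st,(300,168,342,225));b=cyls(ss,(230,250,295,284))
print(atz(st,a[:,:2],.01).round(4),a.round(1));print(atz(ss,b[:,:2],.01).round(4),b.round(1))
f=lambda c,u,v,k:np.array(c,float)/k+[u,v]-.4
# station
hubt=f([[216,319]],225,125,6);hubs=f([[243,100]],225,180,5)
print("hub",atz(st,hubt,.121),atz(ss,hubs,.121),tri(st,hubt,ss,hubs))
piv=f([[212,412]],225,125,6);print("pivot end",atz(st,piv,.118))
# plate corners near end & edges at z .01
print("plate",atz(st,f([[140,482],[276,487],[283,183]],225,125,6),.01))
print("upr top",atz(st,f([[170,97],[293,100]],225,125,6),.238),"bot front",atz(st,f([[166,178],[280,184]],225,125,6),.01))
# guard: bar top ends z=.054 both, pad
print("bar",atz(st,f([[426,275],[362,440]],110,150,6),.054))
print("tabs tips top",atz(st,f([[415,240],[463,265]],110,150,6),.054),"plate top edge ends",atz(st,f([[396,248],[478,295]],110,150,6),.06))
E
```

```text
[[ 0.5984 -0.2705  0.01  ]
 [ 0.5105 -0.2736  0.01  ]
 [ 0.4946 -0.2017  0.01  ]
 [ 0.4509 -0.2146  0.01  ]
 [ 0.444  -0.2837  0.01  ]] [[326.7 177.2  16. ]
 [328.  199.3  18. ]
 [309.8 203.4  16. ]
 [313.3 214.5  16. ]
 [330.9 216.3  16. ]]
[[ 0.4978 -0.2009  0.01  ]
 [ 0.4541 -0.2143  0.01  ]
 [ 0.6011 -0.2704  0.01  ]
 [ 0.5134 -0.2731  0.01  ]
 [ 0.4466 -0.2834  0.01  ]] [[252.7 258.6  28. ]
 [240.3 261.8  29. ]
 [284.5 271.7  26. ]
 [258.7 273.5  30. ]
 [238.9 276.7  34. ]]
hub [[ 0.57835535 -0.00737703  0.121     ]] [[ 0.58562766 -0.00976724  0.121     ]] [[ 0.58236352 -0.00745764  0.11872867  0.00720546]]
pivot end [[ 0.52117146 -0.00485969  0.118     ]]
plate [[ 0.4886495   0.04050915  0.01      ]
 [ 0.48535952 -0.04796307  0.01      ]
 [ 0.68697918 -0.05360374  0.01      ]]
upr top [[ 0.68956732  0.02077408  0.238     ]
 [ 0.68788805 -0.05026572  0.238     ]] bot front [[ 0.69027571  0.02370143  0.01      ]
 [ 0.68630243 -0.05161661  0.01      ]]
bar [[0.52068938 0.29743648 0.054     ]
 [0.41553222 0.33607751 0.054     ]]
tabs tips top [[0.54317584 0.30496738 0.054     ]
 [0.52711543 0.27388843 0.054     ]] plate top edge ends [[0.53725256 0.31599581 0.06      ]
 [0.50722762 0.26308172 0.06      ]]
```

```bash
cat >> h.py <<'E'
from scipy.optimize import minimize
def capmask(s,box):
    u0,v0,u1,v1=box;g=s["image"].astype(int);m=np.zeros(g.shape[:2],np.uint8)
    b=(g[...,2]-g[...,0]>30)
    m[v0:v1,u0:u1]=b[v0:v1,u0:u1]
    return m
def capfit(s,box,z0=.084,z1=.115,r=.030):
    m=capmask(s,box);yy,xx=np.nonzero(m)
    hull=cv2.convexHull(np.c_[xx,yy].astype(np.int32))
    K=8;u0,v0,u1,v1=box
    def poly(pts): 
        im=np.zeros(((v1-v0)*K,(u1-u0)*K),np.uint8);cv2.fillConvexPoly(im,np.round(pts).astype(np.int32),1);return im
    # mask from pixels upsampled
    M=np.kron(m[v0:v1,u0:u1],np.ones((K,K),np.uint8))
    yy,xx=np.nonzero(M);M=poly(cv2.convexHull(np.c_[xx,yy].astype(np.int32))[:,0])
    th=np.linspace(0,2*np.pi,40)
    def cost(p):
        P=np.concatenate([np.c_[p[0]+r*np.cos(th),p[1]+r*np.sin(th),0*th+z] for z in(z0,z1)])
        q=(proj(s,P)+.5-[u0,v0])*K
        return (poly(cv2.convexHull(q.astype(np.float32))[:,0])^M).sum()/K/K
    x0=atz(s,[[np.nonzero(m)[1].mean(),np.nonzero(m)[0].mean()]],(z0+z1)/2)[0,:2]
    r_=minimize(cost,x0,method="Nelder-Mead",options=dict(initial_simplex=[x0,x0+[.004,0],x0+[0,.004]],xatol=1e-4))
    return r_.x,r_.fun,m.sum()
E
python3 - <<'E'
from h import *
st=snap("top");ss=snap("side")
print(capfit(st,(248,165,276,195)),capfit(ss,(260,193,286,217)))
crop(st,"t_big",245,140,285,210,10);crop(ss,"s_big",244,165,320,237,8)
# overlay of slot etc.
E
```

```text
(array([ 0.57946981, -0.00771973]), np.float64(15.1875), np.uint64(167)) (array([ 0.58340447, -0.00578596]), np.float64(10.0), np.uint64(196))
```

View pics/s_big.png

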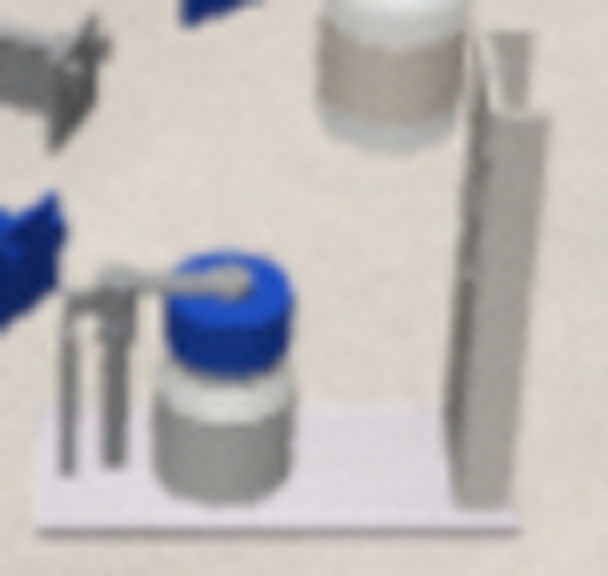

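Cap axis measures (0.581, −0.007) with station yaw about −2°. The two cameras differ by about 3 mm in x. The guard is the only steel one, near (0.47, 0.315), and the three blue arms are decoys. First I'll move over the jar.

```bash
python3 -m handwheel '[{"offset":[0.17,-0.117,0],"turn":0},{"offset":[0.17,-0.117,0],"turn":0},{"offset":[0.17,-0.117,0],"turn":0},{"offset":[0.17,-0.117,0],"turn":0},{"offset":[0.17,-0.117,0],"turn":0}]' 1 60
python3 -m handwheel '[{"offset":[0.17,-0.117,0],"turn":0},{"offset":[0.17,-0.117,0],"turn":0},{"offset":[0.17,-0.117,0],"turn":0},{"offset":[0.17,-0.117,0],"turn":0},{"offset":[0.17,-0.117,0],"turn":0}]'
python3 - <<'E'
from h import *
view();plan([.581,-.007,.2])
E
```

```text
time_s: 0.82
tcp_pos: [0.312, -0.3766, 0.2301]
eef_rot: [0.001, 0.987, 0.164, -0.001]
ft_force: [1.6, -0.4, 0.9]
width: 0.0854
time_s: 1.23
tcp_pos: [0.4352, -0.2081, 0.2308]
eef_rot: [0.003, 0.987, 0.162, 0.0]
ft_force: [0.6, -0.3, -0.7]
width: 0.0856
t 1.23 tcp [ 0.4352 -0.2081  0.2308] w 0.0856 F [ 0.6 -0.3 -0.7] q [-0.69 -0.03  1.84 -0.    1.33  0.55]
[[ 0.947  0.321  0.002]
 [ 0.321 -0.947 -0.006]
 [-0.     0.006 -1.   ]]
t 1.23 tcp [ 0.4352 -0.2081  0.2308] F [ 0.6 -0.3 -0.7] w 0.0856 jawyaw -71.3 q6 0.55
  tool-units total [ 1.013 -0.72   0.149]
```

```bash
python3 -m handwheel '[{"offset":[0.168,-0.12,0],"turn":0},{"offset":[0.168,-0.12,0],"turn":0},{"offset":[0.168,-0.12,0],"turn":0},{"offset":[0.168,-0.12,0],"turn":0},{"offset":[0.168,-0.12,0],"turn":0}]' >/dev/null
python3 -m handwheel '[{"offset":[0.16,-0.11,0],"turn":0},{"offset":[0,0,0],"turn":1},{"offset":[0,0,0],"turn":1},{"offset":[0,0,0],"turn":1},{"offset":[0,0,0],"turn":1}]'>/dev/null
python3 -m handwheel '[{"offset":[0,0,0],"turn":1},{"offset":[0,0,0],"turn":1},{"offset":[0,0,0],"turn":1},{"offset":[0,0,0],"turn":1},{"offset":[0,0,0],"turn":1}]'>/dev/null
python3 -m handwheel '[{"offset":[0,0,0],"turn":1},{"offset":[0,0,0],"turn":1},{"offset":[0,0,0],"turn":1},{"offset":[0,0,0],"turn":1},{"offset":[0,0,0],"turn":1}]'
python3 - <<'E'
from h import *
view();plan([.581,-.007,.135])
st=snap("top");ss=snap("side");crop(st,"t1",215,130,325,215,6);crop(ss,"s1",200,120,330,230,5)
E
```

```text
time_s: 2.9
tcp_pos: [0.5837, 0.007, 0.2305]
eef_rot: [0.001, 0.942, -0.334, 0.004]
ft_force: [0.1, -0.9, 0.6]
width: 0.0853
t 2.9 tcp [0.5837 0.007  0.2305] w 0.0853 F [ 0.1 -0.9  0.6] q [-0.19  0.2   1.59 -0.    1.35  2.06]
[[ 0.776 -0.63   0.006]
 [-0.63  -0.776 -0.005]
 [ 0.008 -0.    -1.   ]]
t 2.9 tcp [0.5837 0.007  0.2305] F [ 0.1 -0.9  0.6] w 0.0853 jawyaw -129.1 q6 2.06
  tool-units total [0.03  0.063 0.478]
```

View pics/t1.png

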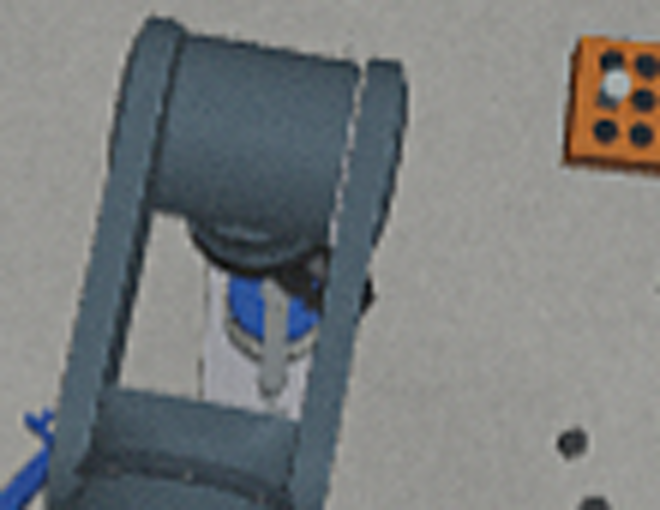

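View pics/s1.png

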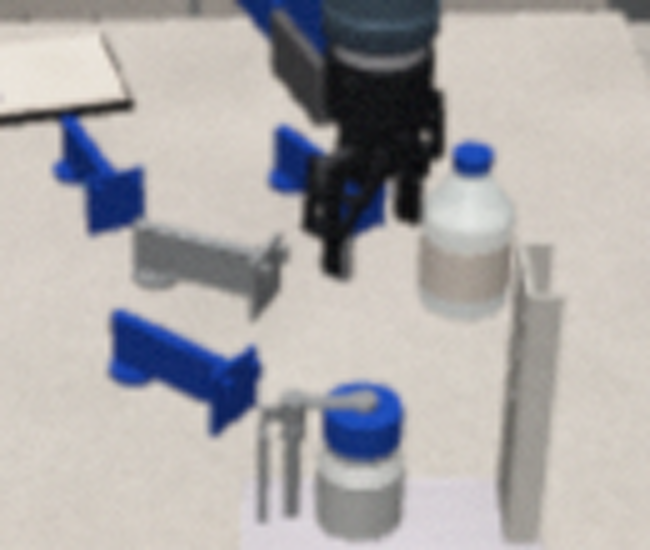

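```bash
python3 -m handwheel '[{"offset":[0.03,0.063,0.1],"turn":0},{"offset":[0,0,0.19],"turn":0},{"offset":[0,0,0.16],"turn":0},{"offset":[0,0,0],"turn":0}]'
python3 - <<'E'
from h import *
plan([.581,-.007,.083])
st=snap("top");ss=snap("side");crop(ss,"s2",230,160,320,235,8)
print(atz(ss,[[274.6,169.3]],.2435))
E
```

```text
time_s: 3.33
tcp_pos: [0.5841, -0.0079, 0.1419]
eef_rot: [0.001, 0.945, -0.328, 0.008]
ft_force: [-0.9, 0.5, -1.6]
width: 0.0857
t 3.33 tcp [ 0.5841 -0.0079  0.1419] F [-0.9  0.5 -1.6] w 0.0857 jawyaw -128.3 q6 2.03
  tool-units total [-0.02   0.007  0.294]
[[0.58804696 0.00723578 0.2435    ]]
```

View pics/s2.png

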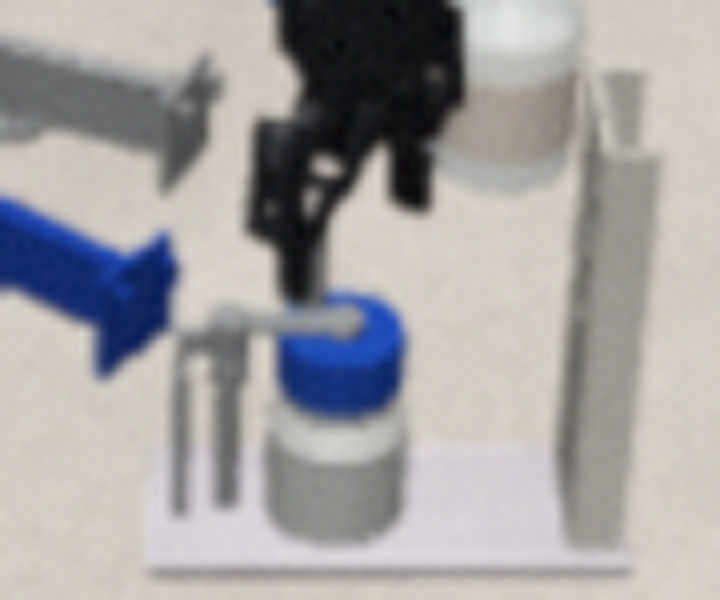

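```bash
python3 -m handwheel '[{"offset":[-0.02,0.007,0.1],"turn":0},{"offset":[0,0,0.1],"turn":0},{"offset":[0,0,0.08],"turn":0},{"offset":[0,0,0.02],"turn":0}]'
python3 - <<'E'
from h import *
plan([.580,-.007,.083])
ss=snap("side");crop(ss,"s3",230,160,320,235,8)
E
```

```text
time_s: 3.77
tcp_pos: [0.5933, -0.0085, 0.0983]
eef_rot: [-0.001, 0.945, -0.326, 0.021]
ft_force: [-0.4, -0.4, 0.2]
width: 0.0855
t 3.77 tcp [ 0.5933 -0.0085  0.0983] F [-0.4 -0.4  0.2] w 0.0855 jawyaw -128.0 q6 2.02
  tool-units total [-0.06   0.036  0.074]
```

View pics/s3.png

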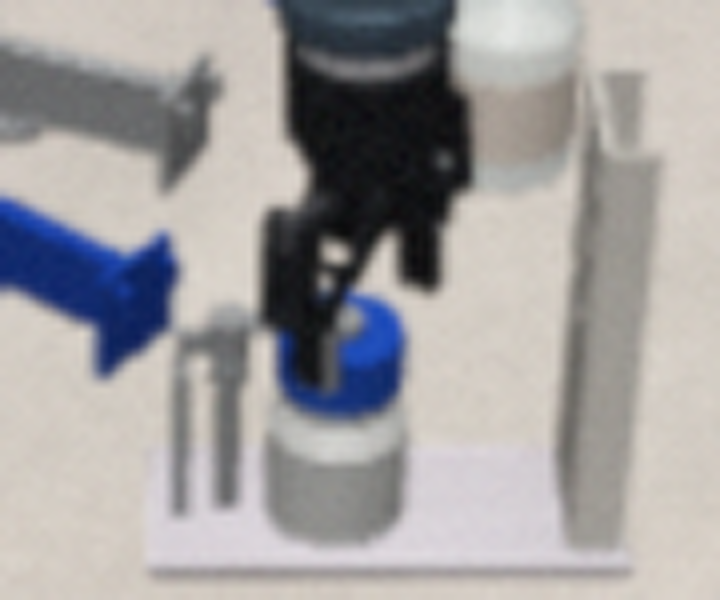

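```bash
python3 -m handwheel '[{"offset":[0,0,0],"turn":0},{"offset":[0,0,0],"turn":0}]'
python3 - <<'E'
from h import *
view()
E
```

```text
time_s: 3.98
tcp_pos: [0.5962, -0.0089, 0.1029]
eef_rot: [-0.001, 0.945, -0.325, 0.024]
ft_force: [-0.1, 0.7, -0.9]
width: 0.0856
t 3.98 tcp [ 0.5962 -0.0089  0.1029] w 0.0856 F [-0.1  0.7 -0.9] q [-0.21  0.34  1.69 -0.    1.06  2.02]
[[ 0.788 -0.614  0.047]
 [-0.615 -0.789 -0.013]
 [ 0.045 -0.018 -0.999]]
```

```bash
for i in 1 2; do python3 -m handwheel '[{"offset":[0,0,0],"turn":0},{"offset":[0,0,0],"turn":0}]'; python3 -c "
from h import *
view()"; done
```

```text
time_s: 4.15
tcp_pos: [0.5983, -0.0092, 0.1064]
eef_rot: [-0.002, 0.945, -0.325, 0.027]
ft_force: [0.1, 1.1, 0.5]
width: 0.0853
t 4.15 tcp [ 0.5983 -0.0092  0.1064] w 0.0853 F [0.1 1.1 0.5] q [-0.21  0.34  1.69 -0.    1.06  2.02]
[[ 0.788 -0.614  0.052]
 [-0.614 -0.789 -0.014]
 [ 0.05  -0.021 -0.999]]
time_s: 4.32
tcp_pos: [0.5994, -0.0093, 0.1084]
eef_rot: [-0.002, 0.945, -0.325, 0.028]
ft_force: [-0.7, -0.2, 0.1]
width: 0.0853
t 4.32 tcp [ 0.5994 -0.0093  0.1084] w 0.0853 F [-0.7 -0.2  0.1] q [-0.21  0.33  1.69 -0.    1.06  2.02]
[[ 0.788 -0.614  0.055]
 [-0.614 -0.789 -0.015]
 [ 0.052 -0.022 -0.998]]
```

```bash
cat >> h.py <<'E'
def v():
    st=env.state();q=st["eef_rot"];R=Ro.from_quat(np.r_[q[1:],q[0]]).as_matrix()
    print("t",round(st["time_s"],2),"tcp",st["tcp_pos"].round(4),"w",round(st["width"],4),"F",st["ft_force"].round(1),"M",st["torque"].round(2),"zaxis",R[:2,2].round(3),"jaw",round(np.degrees(np.arctan2(R[1,1],R[0,1])),1),"q235",st["qpos"][[1,2,4]].round(3),"qd",st["qvel"][[1,2,4]].round(3))
E
python3 -m handwheel '[{"offset":[0,0,0],"turn":0},{"offset":[0,0,0],"turn":0},{"offset":[0,0,0],"turn":0}]'>/dev/null;python3 -c "
from h import *
v()"; 
python3 -m handwheel '[{"offset":[0,0,-0.05],"turn":0}]'>/dev/null;python3 -c "
from h import *
v()"; 
python3 -m handwheel '[{"offset":[0,0,-0.05],"turn":0}]'>/dev/null;python3 -c "
from h import *
v()"; 
python3 -m handwheel '[{"offset":[0,0,-0.05],"turn":0}]'>/dev/null;python3 -c "
from h import *
v()"; 
python3 -m handwheel '[{"offset":[0,0,0],"turn":0}]'>/dev/null;python3 -c "
from h import *
v()"; 
python3 -m handwheel '[{"offset":[0,0,0],"turn":0},{"offset":[0,0,0],"turn":0},{"offset":[0,0,0],"turn":0}]'>/dev/null;python3 -c "
from h import *
v()"
```

```text
t 4.57 tcp [ 0.5997 -0.0094  0.1091] w 0.0854 F [-0.3 -0.3  0. ] M [ 0.03  0.05 -0.02] zaxis [ 0.056 -0.015] jaw -127.9 q235 [0.333 1.686 1.065] qd [-0.001 -0.     0.002]
t 4.65 tcp [ 0.5976 -0.009   0.1173] w 0.0851 F [-0.   0.4 -1.1] M [0.01 0.06 0.02] zaxis [ 0.052 -0.014] jaw -127.9 q235 [0.32  1.684 1.084] qd [-0.198 -0.063  0.256]
t 4.73 tcp [ 0.5967 -0.0088  0.1276] w 0.0857 F [-0.3 -0.7  0.3] M [0.07 0.   0.01] zaxis [ 0.051 -0.014] jaw -127.9 q235 [0.306 1.679 1.104] qd [-0.164 -0.044  0.235]
t 4.82 tcp [ 0.5959 -0.0086  0.1383] w 0.0856 F [-0.4 -0.1 -0.7] M [ 0.03  0.03 -0.02] zaxis [ 0.05  -0.014] jaw -127.9 q235 [0.291 1.674 1.125] qd [-0.184 -0.07   0.247]
t 4.9 tcp [ 0.5975 -0.0089  0.1415] w 0.0856 F [ 0.6 -0.4  0.8] M [-0.05 -0.03  0.01] zaxis [ 0.054 -0.015] jaw -127.9 q235 [0.287 1.671 1.127] qd [ 0.004  0.008 -0.008]
t 5.15 tcp [ 0.5983 -0.009   0.1436] w 0.0856 F [ 0.1 -0.5  0.2] M [-0.06  0.05  0.01] zaxis [ 0.057 -0.015] jaw -127.9 q235 [0.285 1.67  1.127] qd [-0.005  0.001  0.   ]
```

```bash
cat > q.sh <<'E'
python3 -c "
from h import *
v()"
E
chmod +x q.sh
python3 -m handwheel '[{"offset":[0,0,-0.15],"turn":0}]'>/dev/null;./q.sh
python3 -m handwheel '[{"offset":[0,0,-0.15],"turn":0}]'>/dev/null;./q.sh
python3 -m handwheel '[{"offset":[0,0,0],"turn":0}]'>/dev/null;./q.sh
python3 -m handwheel '[{"offset":[0,0,0],"turn":0},{"offset":[0,0,0],"turn":0},{"offset":[0,0,0],"turn":0}]'>/dev/null;./q.sh
echo down
python3 -m handwheel '[{"offset":[0,0,0.03],"turn":0}]'>/dev/null;./q.sh
python3 -m handwheel '[{"offset":[0,0,0.03],"turn":0}]'>/dev/null;./q.sh
python3 -m handwheel '[{"offset":[0,0,0.03],"turn":0}]'>/dev/null;./q.sh
python3 -m handwheel '[{"offset":[0,0,0.03],"turn":0}]'>/dev/null;./q.sh
python3 -m handwheel '[{"offset":[0,0,0],"turn":0}]'>/dev/null;./q.sh
python3 -m handwheel '[{"offset":[0,0,0],"turn":0},{"offset":[0,0,0],"turn":0},{"offset":[0,0,0],"turn":0}]'>/dev/null;./q.sh
```

```text
t 5.23 tcp [ 0.5926 -0.0079  0.1675] w 0.0852 F [-0.4  0.7 -0.4] M [-0.03  0.03  0.01] zaxis [ 0.046 -0.013] jaw -127.9 q235 [0.251 1.659 1.184] qd [-0.513 -0.257  0.751]
t 5.32 tcp [ 0.5901 -0.0073  0.1966] w 0.0855 F [ 0.6 -0.7  1.2] M [0.03 0.   0.02] zaxis [ 0.043 -0.012] jaw -127.9 q235 [0.217 1.637 1.243] qd [-0.375 -0.217  0.688]
t 5.4 tcp [ 0.5926 -0.0077  0.2018] w 0.0851 F [1.3 0.2 0.6] M [-0.04 -0.03  0.02] zaxis [ 0.05  -0.014] jaw -127.9 q235 [0.212 1.632 1.245] qd [ 0.046  0.046 -0.05 ]
t 5.65 tcp [ 0.5926 -0.0077  0.2017] w 0.0851 F [-0.3  0.6 -0.3] M [0.06 0.03 0.02] zaxis [ 0.051 -0.014] jaw -127.9 q235 [0.212 1.633 1.244] qd [ 0.006  0.006 -0.004]
down
t 5.73 tcp [ 0.5933 -0.0079  0.1958] w 0.0855 F [-0.2  0.8  0.3] M [-0.01  0.01  0.03] zaxis [ 0.052 -0.014] jaw -127.9 q235 [0.219 1.637 1.232] qd [ 0.106  0.085 -0.165]
t 5.82 tcp [ 0.5932 -0.0079  0.1884] w 0.0851 F [-0.2 -0.7 -0.7] M [ 0.03 -0.02 -0.01] zaxis [ 0.05  -0.014] jaw -127.9 q235 [0.227 1.643 1.219] qd [ 0.092  0.062 -0.149]
t 5.9 tcp [ 0.5931 -0.0079  0.1809] w 0.0855 F [-0.   0.8  0.4] M [-0.    0.05  0.02] zaxis [ 0.049 -0.014] jaw -127.9 q235 [0.236 1.649 1.206] qd [ 0.105  0.071 -0.152]
t 5.98 tcp [ 0.5928 -0.0079  0.1732] w 0.0853 F [-0.3  1.1 -0.3] M [0.02 0.05 0.04] zaxis [ 0.047 -0.013] jaw -127.9 q235 [0.245 1.654 1.193] qd [ 0.107  0.064 -0.155]
t 6.07 tcp [ 0.5915 -0.0077  0.1705] w 0.0853 F [-0.2 -0.3 -0.6] M [-0.03  0.02 -0.06] zaxis [ 0.043 -0.013] jaw -127.9 q235 [0.247 1.657 1.192] qd [0.007 0.    0.003]
t 6.32 tcp [ 0.5906 -0.0075  0.1686] w 0.0854 F [-0.6 -0.1 -0.2] M [ 0.03 -0.03  0.07] zaxis [ 0.04  -0.012] jaw -127.9 q235 [0.25  1.658 1.192] qd [ 0.001 -0.001 -0.   ]
```

```bash

python3 -m handwheel '[{"offset":[0,0,0.03],"turn":0},{"offset":[0,0,0.03],"turn":0},{"offset":[0,0,0.03],"turn":0},{"offset":[0,0,0.03],"turn":0},{"offset":[0,0,0],"turn":0}]'>/dev/null;./q.sh
python3 -m handwheel '[{"offset":[0,0,0],"turn":0},{"offset":[0,0,0],"turn":0},{"offset":[0,0,0],"turn":0}]'>/dev/null;./q.sh;python3 -c "
from h import *
plan([.58,-.007,.14])"
```

```text
t 6.73 tcp [ 0.5924 -0.008   0.1433] w 0.0858 F [-1.1 -0.2 -0.6] M [ 0.06  0.03 -0.02] zaxis [ 0.043 -0.012] jaw -127.9 q235 [0.282 1.674 1.142] qd [-0.003 -0.006  0.006]
t 6.98 tcp [ 0.592  -0.0079  0.1425] w 0.0855 F [-0.  -0.2  0.4] M [ 0.01  0.01 -0.05] zaxis [ 0.041 -0.012] jaw -127.9 q235 [0.283 1.674 1.142] qd [ 0.    -0.001 -0.   ]
t 6.98 tcp [ 0.592  -0.0079  0.1425] F [-0.  -0.2  0.4] w 0.0855 jawyaw -127.9 q6 2.02
  tool-units total [-0.051  0.034  0.01 ]
```

```bash

python3 -m handwheel '[{"offset":[-0.02,0.013,0],"turn":0},{"offset":[-0.02,0.013,0],"turn":0},{"offset":[-0.013,0.01,0],"turn":0},{"offset":[0,0,0],"turn":0}]'>/dev/null;./q.sh
python3 -m handwheel '[{"offset":[0,0,0.03],"turn":0},{"offset":[0,0,0.03],"turn":0},{"offset":[0,0,0.03],"turn":0},{"offset":[0,0,0.03],"turn":0},{"offset":[0,0,0.03],"turn":0}]'>/dev/null;./q.sh;
python3 -m handwheel '[{"offset":[0,0,0],"turn":0},{"offset":[0,0,0],"turn":0},{"offset":[0,0,0],"turn":0}]'>/dev/null;./q.sh;python3 -c "
from h import *
plan([.58,-.007,.085])"
```

```text
t 7.32 tcp [ 0.5783 -0.007   0.1426] w 0.0854 F [ 0.8  0.5 -0.7] M [ 0.01 -0.02 -0.01] zaxis [ 0.042 -0.012] jaw -127.9 q235 [0.254 1.711 1.133] qd [-0.008  0.002 -0.003]
t 7.73 tcp [ 0.5806 -0.0076  0.1118] w 0.0856 F [ 0.7 -0.9 -0.6] M [0.03 0.02 0.  ] zaxis [ 0.046 -0.013] jaw -127.9 q235 [0.297 1.726 1.07 ] qd [ 0.123  0.037 -0.154]
t 7.98 tcp [ 0.5791 -0.0074  0.1085] w 0.0854 F [0.6 0.3 0.8] M [-0.01  0.01  0.  ] zaxis [ 0.041 -0.012] jaw -127.9 q235 [0.302 1.728 1.069] qd [ 0.007 -0.003 -0.001]
t 7.98 tcp [ 0.5791 -0.0074  0.1085] F [0.6 0.3 0.8] w 0.0854 jawyaw -127.9 q6 2.02
  tool-units total [-0.002 -0.002  0.118]
```

```bash

python3 -m handwheel '[{"offset":[0,0,0.03],"turn":0},{"offset":[0,0,0.03],"turn":0},{"offset":[0,0,0.03],"turn":0},{"offset":[0,0,0.02],"turn":0},{"offset":[0,0,0],"turn":0}]'>/dev/null;./q.sh
python3 - <<'E'
from h import *
ss=snap("side");crop(ss,"s4",230,160,320,235,8)
E
```

```text
t 8.4 tcp [ 0.5807 -0.0078  0.0849] w 0.0854 F [-0.1 -0.6  0.3] M [-0.01 -0.01  0.01] zaxis [ 0.043 -0.012] jaw -127.9 q235 [0.338 1.736 1.023] qd [ 0.003 -0.001  0.002]
```

View pics/s4.png

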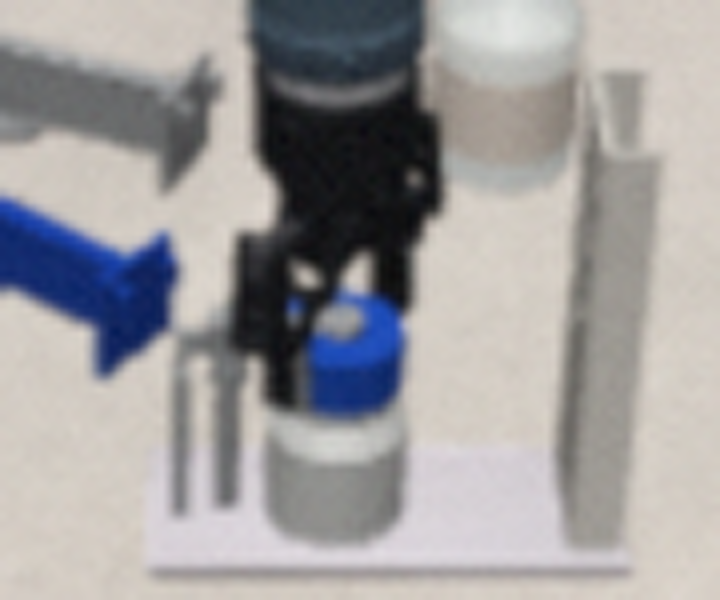

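The fingers straddle the cap and sit clear of the strap, with the near finger at crop (285,370). Closing now.

```bash

python3 -m handwheel '[{"offset":[0,0,0],"turn":0},{"offset":[0,0,0],"turn":0},{"offset":[0,0,0],"turn":0},{"offset":[0,0,0],"turn":0},{"offset":[0,0,0],"turn":0}]' -1 60 >/dev/null;./q.sh
python3 -m handwheel '[{"offset":[0,0,0],"turn":0},{"offset":[0,0,0],"turn":0},{"offset":[0,0,0],"turn":0}]' >/dev/null;./q.sh
```

```text
t 8.87 tcp [ 0.5811 -0.0075  0.0861] w 0.0586 F [ 0.2  0.  -1.1] M [-0.02 -0.06  0.02] zaxis [ 0.043 -0.012] jaw -127.9 q235 [0.337 1.735 1.025] qd [-0.004 -0.     0.003]
t 9.12 tcp [ 0.5811 -0.0076  0.086 ] w 0.0582 F [-0.1  0.3  0.2] M [0.07 0.03 0.04] zaxis [ 0.044 -0.012] jaw -127.9 q235 [0.337 1.736 1.024] qd [-0.001  0.001 -0.001]
```

```bash

python3 -m handwheel '[{"offset":[0,0,-0.001],"turn":-1},{"offset":[0,0,-0.001],"turn":-1},{"offset":[0,0,-0.001],"turn":-1},{"offset":[0,0,-0.001],"turn":-1},{"offset":[0,0,-0.001],"turn":-1}]' >/dev/null;./q.sh
python3 -m handwheel '[{"offset":[0,0,-0.001],"turn":-1},{"offset":[0,0,-0.001],"turn":-1},{"offset":[0,0,-0.001],"turn":-1},{"offset":[0,0,-0.001],"turn":-1},{"offset":[0,0,-0.001],"turn":-1}]' >/dev/null;./q.sh
```

```text
t 9.53 tcp [ 0.5814 -0.0063  0.0871] w 0.0584 F [-1.   1.7  0.3] M [ 0.48  0.   -0.09] zaxis [ 0.044 -0.009] jaw -107.2 q235 [0.335 1.735 1.026] qd [-0.006 -0.     0.007]
t 9.95 tcp [ 0.5814 -0.0045  0.0884] w 0.0587 F [-0.2 -0.3  0.3] M [ 0.58  0.09 -0.14] zaxis [ 0.045 -0.005] jaw -86.4 q235 [0.333 1.735 1.029] qd [-0.006 -0.     0.01 ]
```

```bash

python3 -m handwheel '[{"offset":[0,0.003,-0.001],"turn":-1},{"offset":[0,0.003,-0.001],"turn":-1},{"offset":[0,0.003,-0.001],"turn":-1},{"offset":[0,0.003,-0.001],"turn":-1},{"offset":[0,0.003,-0.001],"turn":-1}]' >/dev/null;./q.sh
python3 -m handwheel '[{"offset":[0,0.002,-0.001],"turn":-1},{"offset":[0,0.002,-0.001],"turn":-1},{"offset":[0,0.002,-0.001],"turn":-0.5},{"offset":[0,0,0],"turn":0}]' >/dev/null;./q.sh
```

```text
t 10.37 tcp [ 0.5811 -0.0041  0.09  ] w 0.0586 F [-0.8  1.8  2.1] M [ 0.97  0.49 -0.13] zaxis [0.042 0.003] jaw -65.6 q235 [0.332 1.733 1.036] qd [-0.003 -0.008  0.021]
t 10.7 tcp [ 0.5808 -0.0037  0.091 ] w 0.0583 F [ 0.8 -1.5 -0.6] M [0.3  0.23 0.14] zaxis [0.04  0.008] jaw -55.1 q235 [0.331 1.731 1.042] qd [-0.001 -0.001  0.002]
```

```bash

python3 -m handwheel '[{"offset":[0,0,0],"turn":0},{"offset":[0,0,0],"turn":0},{"offset":[0,0,0],"turn":0},{"offset":[0,0,0],"turn":0},{"offset":[0,0,0],"turn":0}]' 1 >/dev/null;./q.sh
python3 -c "
from h import *
plan([.581,-.007,.09])"
python3 -m handwheel '[{"offset":[0,0,0],"turn":1},{"offset":[0,0,0],"turn":1},{"offset":[0,0,0],"turn":1},{"offset":[0,0,0],"turn":1},{"offset":[0,0,0],"turn":1}]' >/dev/null;./q.sh
python3 -m handwheel '[{"offset":[0,0,0],"turn":1},{"offset":[0,0,0],"turn":1},{"offset":[0,0,0],"turn":1},{"offset":[0,0,0],"turn":1},{"offset":[0,0,0],"turn":1}]' >/dev/null;./q.sh
python3 -m handwheel '[{"offset":[0,0,0],"turn":1},{"offset":[0,0,0],"turn":1},{"offset":[0,0,0],"turn":1},{"offset":[0,0,0],"turn":1},{"offset":[0,0,0],"turn":1}]' >/dev/null;./q.sh
python3 -m handwheel '[{"offset":[0,0,0],"turn":1},{"offset":[0,0,0],"turn":1},{"offset":[0,0,0],"turn":0.5},{"offset":[0,0,0],"turn":0}]' >/dev/null;./q.sh
python3 -c "
from h import *
plan([.581,-.007,.09])"
```

```text
t 11.12 tcp [ 0.5813 -0.0043  0.0912] w 0.0853 F [ 0.4  0.5 -0.2] M [ 0.03 -0.    0.  ] zaxis [0.041 0.006] jaw -55.3 q235 [0.331 1.731 1.041] qd [-0.001 -0.001 -0.003]
t 11.12 tcp [ 0.5813 -0.0043  0.0912] F [ 0.4  0.5 -0.2] w 0.0853 jawyaw -55.3 q6 0.74
  tool-units total [-0.009  0.01   0.006]
t 11.53 tcp [ 0.5815 -0.0043  0.0914] w 0.0852 F [-0.1  0.3  1.1] M [ 0.02  0.   -0.02] zaxis [0.042 0.006] jaw -76.2 q235 [0.331 1.731 1.041] qd [-0.001  0.001 -0.002]
t 11.95 tcp [ 0.5817 -0.0043  0.0915] w 0.0853 F [ 0.3 -0.6 -0.4] M [-0.02 -0.01  0.  ] zaxis [0.042 0.005] jaw -97.3 q235 [0.331 1.731 1.04 ] qd [-0.001  0.    -0.001]
t 12.37 tcp [ 0.5819 -0.0044  0.0916] w 0.0852 F [-0.  -0.8  0.3] M [0.02 0.   0.01] zaxis [0.043 0.005] jaw -118.4 q235 [0.331 1.73  1.04 ] qd [-0.002 -0.     0.   ]
t 12.7 tcp [ 0.5821 -0.0044  0.0917] w 0.0855 F [ 0.  -0.3  0.2] M [ 0.05  0.02 -0.09] zaxis [0.043 0.005] jaw -129.1 q235 [0.331 1.73  1.039] qd [-0.002 -0.001 -0.001]
t 12.7 tcp [ 0.5821 -0.0044  0.0917] F [ 0.  -0.3  0.2] w 0.0855 jawyaw -129.1 q6 2.03
  tool-units total [0.004 0.014 0.008]
```

Centre, close and turn again.

```bash

python3 -m handwheel '[{"offset":[0.003,0.014,0.004],"turn":0},{"offset":[0,0,0],"turn":0},{"offset":[0,0,0],"turn":0}]' >/dev/null;./q.sh
python3 -m handwheel '[{"offset":[0,0,0],"turn":0},{"offset":[0,0,0],"turn":0},{"offset":[0,0,0],"turn":0},{"offset":[0,0,0],"turn":0},{"offset":[0,0,0],"turn":0}]' -1 60 >/dev/null;./q.sh
python3 -m handwheel '[{"offset":[0,0.001,-0.001],"turn":-1},{"offset":[0,0.001,-0.001],"turn":-1},{"offset":[0,0.001,-0.001],"turn":-1},{"offset":[0,0.001,-0.001],"turn":-1},{"offset":[0,0.001,-0.001],"turn":-1}]' >/dev/null;./q.sh
python3 -m handwheel '[{"offset":[0,0.002,-0.001],"turn":-1},{"offset":[0,0.002,-0.001],"turn":-1},{"offset":[0,0.002,-0.001],"turn":-1},{"offset":[0,0.002,-0.001],"turn":-1},{"offset":[0,0.002,-0.001],"turn":-1}]' >/dev/null;./q.sh
python3 -m handwheel '[{"offset":[0,0.002,-0.001],"turn":-1},{"offset":[0,0.002,-0.001],"turn":-1},{"offset":[0,0.002,-0.001],"turn":-1},{"offset":[0,0.002,-0.001],"turn":-1}]' >/dev/null;./q.sh
```

```text
t 12.95 tcp [ 0.5807 -0.0071  0.0907] w 0.0857 F [-0.6 -0.5  0.6] M [ 0.01 -0.02 -0.07] zaxis [0.043 0.005] jaw -129.0 q235 [0.329 1.734 1.037] qd [-0.002  0.004 -0.001]
t 13.37 tcp [ 0.5811 -0.0071  0.0919] w 0.0582 F [ 0.4  0.6 -0.5] M [-0.05  0.04  0.02] zaxis [0.044 0.004] jaw -128.9 q235 [0.328 1.733 1.038] qd [-0.002 -0.     0.005]
t 13.78 tcp [ 0.5813 -0.0065  0.0931] w 0.0582 F [-0.2  1.7  1.4] M [ 0.41  0.07 -0.03] zaxis [0.046 0.007] jaw -108.1 q235 [0.325 1.734 1.039] qd [-0.005  0.     0.006]
t 14.2 tcp [ 0.5813 -0.0059  0.0945] w 0.0585 F [-0.8  1.4  2.9] M [ 0.73  0.25 -0.1 ] zaxis [0.047 0.013] jaw -87.2 q235 [0.323 1.734 1.042] qd [-0.005 -0.001  0.01 ]
t 14.53 tcp [ 0.5809 -0.0006  0.0955] w 0.0582 F [ 2.1 21.3  2.7] M [ 4.01  0.2  -1.01] zaxis [0.046 0.027] jaw -70.7 q235 [0.321 1.734 1.048] qd [-0.001  0.003  0.029]
```

```bash

python3 -m handwheel '[{"offset":[0,0,0],"turn":0},{"offset":[0,0,0],"turn":0},{"offset":[0,0,0],"turn":0}]' 0.55 >/dev/null;./q.sh
python3 -c "
from h import *
plan([.581,-.007,.095])
ss=snap('side');crop(ss,'s5',230,160,320,235,8)"
```

```text
t 14.78 tcp [0.5806 0.0015 0.0951] w 0.0661 F [-0.2  0.1  0.3] M [ 0.01  0.07 -0.03] zaxis [0.045 0.03 ] jaw -70.5 q235 [0.322 1.734 1.048] qd [ 0.002  0.002 -0.002]
t 14.78 tcp [0.5806 0.0015 0.0951] F [-0.2  0.1  0.3] w 0.0661 jawyaw -70.5 q6 0.99
  tool-units total [-0.012  0.04  -0.001]
```

View pics/s5.png

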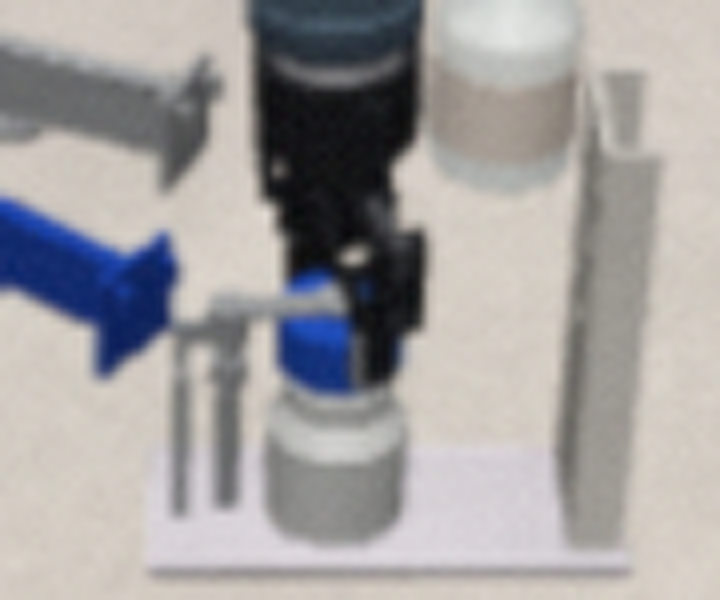

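The cap has risen and the neck is visible, so I'll swing it out loosely caged.

```bash

python3 -m handwheel '[{"offset":[0.006,-0.018,0],"turn":-1},{"offset":[0.006,-0.018,0],"turn":-1},{"offset":[0.006,-0.018,0],"turn":-1},{"offset":[0.006,-0.018,0],"turn":-1},{"offset":[0.006,-0.018,0],"turn":-1}]' >/dev/null;./q.sh
cat >> h.py <<'E'
def arc(piv=(.528,-.0052),r=.052):
    st=env.state();p=st["tcp_pos"][:2]-piv;q=st["eef_rot"];R=Ro.from_quat(np.r_[q[1:],q[0]]).as_matrix()
    p=p-.019*R[:2,2]
    print("  arc angle",np.degrees(np.arctan2(p[1],p[0])).round(1)+2,"radius",np.hypot(*p).round(4))
E
python3 -c "
from h import *
arc()"
```

```text
t 15.25 tcp [0.5778 0.0167 0.095 ] w 0.0665 F [-0.1 -0.5  0.1] M [-0.11 -0.03 -0.1 ] zaxis [0.045 0.025] jaw -50.0 q235 [0.316 1.742 1.044] qd [-0.026  0.035 -0.014]
  arc angle 25.6 radius 0.0534
```

```bash

python3 -m handwheel '[{"offset":[0.006,-0.018,0],"turn":-1},{"offset":[0.006,-0.018,0],"turn":-1},{"offset":[0.006,-0.018,0],"turn":-1},{"offset":[0.006,-0.018,0],"turn":-1},{"offset":[0.006,-0.018,0],"turn":-1}]' >/dev/null;./q.sh;python3 -c "
from h import *
arc()"
python3 -m handwheel '[{"offset":[0.006,-0.018,0],"turn":-1},{"offset":[0.006,-0.018,0],"turn":-1},{"offset":[0.006,-0.018,0],"turn":-1},{"offset":[0.006,-0.018,0],"turn":-1},{"offset":[0.006,-0.018,0],"turn":-1}]' >/dev/null;./q.sh;python3 -c "
from h import *
arc()"
```

```text
t 15.67 tcp [0.5687 0.0302 0.0947] w 0.0661 F [ 1.1 -1.  -1. ] M [-0.06 -0.05 -0.05] zaxis [0.046 0.021] jaw -29.2 q235 [0.299 1.765 1.035] qd [-0.051  0.073 -0.026]
  arc angle 43.3 radius 0.053
t 16.08 tcp [0.5557 0.0396 0.0944] w 0.066 F [ 1.8  0.3 -1. ] M [ 0.06 -0.25  0.09] zaxis [0.051 0.017] jaw -8.4 q235 [0.272 1.801 1.021] qd [-0.072  0.098 -0.04 ]
  arc angle 61.0 radius 0.0519
```

```bash

python3 -m handwheel '[{"offset":[0.008,-0.018,0],"turn":-0.8},{"offset":[0.008,-0.018,0],"turn":-0.8},{"offset":[0.008,-0.018,0],"turn":-0.8},{"offset":[0.008,-0.018,0],"turn":-0.8},{"offset":[0.008,-0.018,0],"turn":-0.8}]' >/dev/null;./q.sh;python3 -c "
from h import *
arc()"
python3 -m handwheel '[{"offset":[0.008,-0.018,0],"turn":-0.8},{"offset":[0.008,-0.018,0],"turn":-0.8},{"offset":[0.008,-0.018,0],"turn":-0.8},{"offset":[0,0,0],"turn":0}]' >/dev/null;./q.sh;python3 -c "
from h import *
arc()
ss=snap('side');crop(ss,'s6',230,160,320,235,8)"
```

```text
t 16.5 tcp [0.5407 0.0468 0.0943] w 0.0663 F [ 2.2  1.8 -1.6] M [ 0.21 -0.22  0.02] zaxis [0.059 0.015] jaw 8.2 q235 [0.239 1.844 1.003] qd [-0.083  0.11  -0.043]
  arc angle 79.3 radius 0.053
t 16.83 tcp [0.5302 0.0489 0.0939] w 0.0664 F [-1.2  0.5 -1.5] M [0.05 0.03 0.07] zaxis [0.063 0.015] jaw 18.3 q235 [0.216 1.873 0.992] qd [ 0.005 -0.012 -0.008]
  arc angle 90.9 radius 0.0538
```

View pics/s6.png

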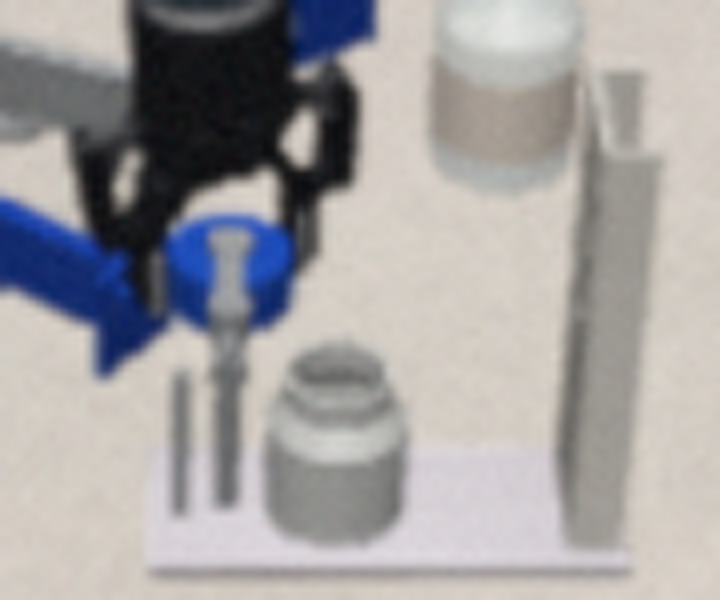

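The cap is swung about 87° out at crop (230,270) and the mouth is open at (330,365). I'll release it and rise.

```bash

python3 -m handwheel '[{"offset":[0,0,0],"turn":0},{"offset":[0,0,0],"turn":0},{"offset":[0,0,0],"turn":0}]' 1 >/dev/null;./q.sh
python3 -m handwheel '[{"offset":[0,0,-0.1],"turn":0},{"offset":[0,0,-0.2],"turn":0},{"offset":[0,0,-0.2],"turn":0},{"offset":[0,0,-0.1],"turn":0},{"offset":[0,0,0],"turn":0}]'  >/dev/null;./q.sh
python3 -m handwheel '[{"offset":[0,0,0],"turn":0},{"offset":[0,0,0],"turn":0},{"offset":[0,0,0],"turn":0}]' 1 >/dev/null;./q.sh
python3 -c "
from h import *
st=snap('top');ss=snap('side');crop(ss,'s7',220,180,320,290,5);crop(st,'t7',180,120,360,230,4)
a=cyls(st,(300,168,342,225));b=cyls(ss,(230,250,295,284))
print(atz(st,a[:,:2],.01).round(4));print(atz(ss,b[:,:2],.01).round(4))
"
```

```text
t 17.13 tcp [0.5309 0.0476 0.0942] w 0.0857 F [ 0.6 -0.6 -0.2] M [-0.03  0.01 -0.03] zaxis [0.063 0.013] jaw 17.9 q235 [0.217 1.872 0.993] qd [ 0.002 -0.002 -0.   ]
t 17.55 tcp [0.5211 0.0451 0.2157] w 0.0855 F [ 1.1 -0.3  1.1] M [-0.02  0.02 -0.01] zaxis [0.054 0.013] jaw 17.5 q235 [0.04  1.796 1.254] qd [-0.002  0.007 -0.022]
t 17.8 tcp [0.5214 0.0448 0.2153] w 0.0854 F [ 0.6 -0.3  0.7] M [0.02 0.01 0.  ] zaxis [0.056 0.013] jaw 17.4 q235 [0.04  1.797 1.252] qd [ 0.014  0.014 -0.008]
[[ 0.5984 -0.2705  0.01  ]
 [ 0.5105 -0.2737  0.01  ]
 [ 0.4946 -0.2019  0.01  ]
 [ 0.4509 -0.2147  0.01  ]
 [ 0.444  -0.2838  0.01  ]]
[[ 0.4977 -0.2009  0.01  ]
 [ 0.4542 -0.2142  0.01  ]
 [ 0.6011 -0.2704  0.01  ]
 [ 0.5134 -0.2731  0.01  ]
 [ 0.4466 -0.2834  0.01  ]]
```

View pics/t7.png

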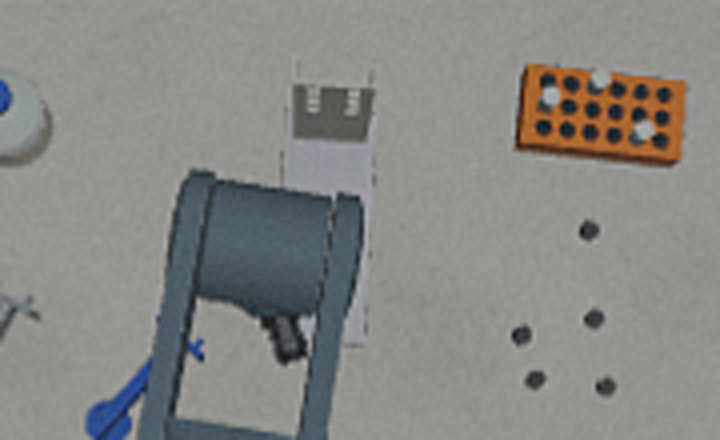

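```bash

python3 -m handwheel '[{"offset":[-0.19,-0.08,0],"turn":0},{"offset":[-0.19,-0.08,0],"turn":0},{"offset":[-0.19,-0.08,0],"turn":0},{"offset":[-0.19,-0.08,0],"turn":0},{"offset":[-0.19,-0.08,0],"turn":0}]' 0 30 >/dev/null;./q.sh
python3 -m handwheel '[{"offset":[0,0,0],"turn":1},{"offset":[0,0,0],"turn":1},{"offset":[0,0,0],"turn":1},{"offset":[0,0,0],"turn":1},{"offset":[0,0,0],"turn":1}]' >/dev/null
python3 -m handwheel '[{"offset":[0,0,0],"turn":1},{"offset":[0,0,0],"turn":1},{"offset":[0,0,0],"turn":1},{"offset":[0,0,0],"turn":1},{"offset":[0,0,0],"turn":1}]' >/dev/null
python3 -m handwheel '[{"offset":[0,0,0],"turn":1},{"offset":[0,0,0],"turn":1},{"offset":[0,0,0],"turn":1},{"offset":[0,0,0],"turn":1},{"offset":[0,0,0],"turn":1}]' >/dev/null
python3 -m handwheel '[{"offset":[0,0,0],"turn":1},{"offset":[0,0,0],"turn":1},{"offset":[0,0,0],"turn":1},{"offset":[0,0,0],"turn":1},{"offset":[0,0,0],"turn":1}]' >/dev/null
python3 -m handwheel '[{"offset":[0,0,0],"turn":1},{"offset":[0,0,0],"turn":1},{"offset":[0,0,0],"turn":1},{"offset":[0,0,0],"turn":1},{"offset":[0,0,0],"turn":1}]' >/dev/null;./q.sh
python3 -c "
from h import *
plan([.4955,-.2015,.08])"
```

```text
t 18.32 tcp [ 0.4999 -0.1563  0.204 ] w 0.0425 F [ 1.7 -0.4 -1.1] M [-0.04 -0.03 -0.  ] zaxis [0.045 0.021] jaw 18.4 q235 [0.067 1.792 1.255] qd [ 0.267 -0.225  0.018]
t 20.4 tcp [ 0.4808 -0.1582  0.1658] w 0.0428 F [ 0.3 -0.2  0.3] M [-0.04  0.07 -0.02] zaxis [-0.012  0.054] jaw -87.7 q235 [0.119 1.819 1.243] qd [ 0.024  0.015 -0.005]
t 20.4 tcp [ 0.4808 -0.1582  0.1658] F [ 0.3 -0.2  0.3] w 0.0428 jawyaw -87.7 q6 0.94
  tool-units total [0.069 0.242 0.416]
```

```bash

python3 -m handwheel '[{"offset":[0.03,0.12,0.06],"turn":0.5},{"offset":[0.03,0.12,0.06],"turn":0},{"offset":[0,0,0.06],"turn":0},{"offset":[0,0,0.06],"turn":0},{"offset":[0,0,0.06],"turn":0}]'  >/dev/null;./q.sh
python3 -m handwheel '[{"offset":[0,0,0.03],"turn":0},{"offset":[0,0,0],"turn":0},{"offset":[0,0,0],"turn":0}]'  >/dev/null;./q.sh
python3 -c "
from h import *
plan([.4955,-.2015,.04])"
```

```text
t 20.82 tcp [ 0.4926 -0.2035  0.0974] w 0.0429 F [-0.6 -0.6  0.2] M [-0.05 -0.01 -0.01] zaxis [-0.015  0.056] jaw -90.0 q235 [0.275 1.79  1.122] qd [ 0.242  0.1   -0.307]
t 21.07 tcp [ 0.4888 -0.2008  0.0851] w 0.0429 F [ 0.3 -0.1 -0.7] M [ 0.03 -0.    0.  ] zaxis [-0.024  0.063] jaw -90.1 q235 [0.293 1.798 1.108] qd [ 0.019  0.011 -0.003]
t 21.07 tcp [ 0.4888 -0.2008  0.0851] F [ 0.3 -0.1 -0.7] w 0.0429 jawyaw -90.1 q6 0.92
  tool-units total [0.039 0.018 0.224]
```

```bash

python3 -m handwheel '[{"offset":[0.02,0.009,0.03],"turn":0},{"offset":[0.02,0.009,0.03],"turn":0},{"offset":[0,0,0.04],"turn":0},{"offset":[0,0,0.04],"turn":0},{"offset":[0,0,0],"turn":0}]'  >/dev/null;./q.sh
python3 -m handwheel '[{"offset":[0,0,0],"turn":0},{"offset":[0,0,0],"turn":0}]'  >/dev/null;./q.sh
python3 -c "
from h import *
plan([.4955,-.2015,.01])
ss=snap('side');crop(ss,'s8',215,215,305,290,8)"
```

```text
t 21.48 tcp [ 0.4983 -0.2032  0.0557] w 0.0426 F [-0.7  0.5 -0.1] M [-0.04 -0.01 -0.05] zaxis [-0.022  0.061] jaw -90.0 q235 [0.356 1.786 1.053] qd [-0.005 -0.01   0.011]
t 21.65 tcp [ 0.4981 -0.2029  0.055 ] w 0.0425 F [ 0.  -0.  -0.5] M [-0.06  0.    0.01] zaxis [-0.022  0.062] jaw -90.0 q235 [0.357 1.786 1.053] qd [ 0.001 -0.002  0.   ]
t 21.65 tcp [ 0.4981 -0.2029  0.055 ] F [ 0.  -0.  -0.5] w 0.0425 jawyaw -90.0 q6 0.92
  tool-units total [-0.008  0.007  0.225]
```

View pics/s8.png

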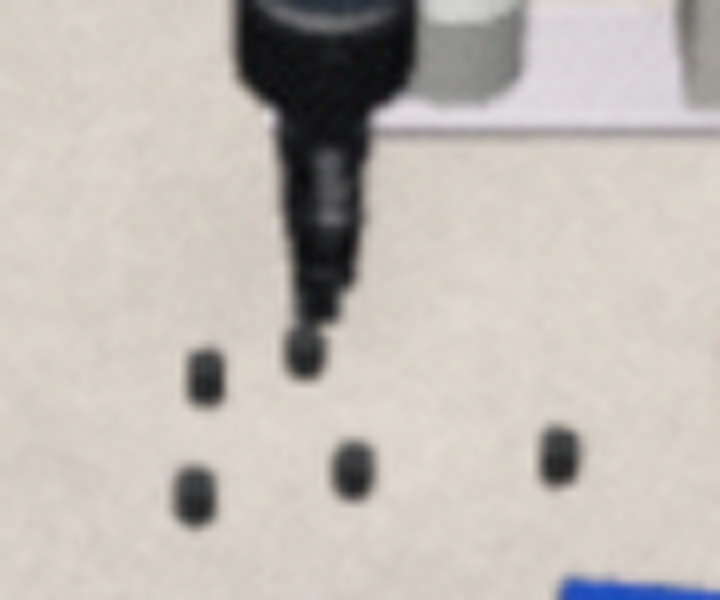

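```bash

python3 -m handwheel '[{"offset":[-0.004,0.003,0.04],"turn":0},{"offset":[-0.004,0.003,0.04],"turn":0},{"offset":[0,0,0.04],"turn":0},{"offset":[0,0,0.04],"turn":0},{"offset":[0,0,0],"turn":0}]'  >/dev/null;./q.sh
python3 -m handwheel '[{"offset":[0,0,0],"turn":0}]'  >/dev/null;./q.sh
python3 -c "
from h import *
plan([.4955,-.2015,.004])"
```

```text
t 22.12 tcp [ 0.4961 -0.2027  0.0211] w 0.043 F [-0.7  0.4 -0.2] M [-0.04 -0.01 -0.04] zaxis [-0.02  0.06] jaw -90.0 q235 [0.411 1.8   0.983] qd [-0.003 -0.006  0.008]
t 22.2 tcp [ 0.4957 -0.2024  0.0203] w 0.0431 F [ 0.7 -0.6  0.7] M [-0.03 -0.08 -0.01] zaxis [-0.021  0.061] jaw -90.0 q235 [0.412 1.8   0.983] qd [ 0.024  0.014 -0.013]
t 22.2 tcp [ 0.4957 -0.2024  0.0203] F [ 0.7 -0.6  0.7] w 0.0431 jawyaw -90.0 q6 0.91
  tool-units total [0.001 0.001 0.082]
```

```bash

python3 -m handwheel '[{"offset":[0,0,0.03],"turn":0},{"offset":[0,0,0.03],"turn":0},{"offset":[0,0,0.018],"turn":0},{"offset":[0,0,0],"turn":0}]'  >/dev/null;./q.sh
python3 -m handwheel '[{"offset":[0,0,0],"turn":0},{"offset":[0,0,0],"turn":0},{"offset":[0,0,0],"turn":0},{"offset":[0,0,0],"turn":0},{"offset":[0,0,0],"turn":0}]'  -1 40 >/dev/null;./q.sh
```

```text
t 22.53 tcp [ 0.4954 -0.2014  0.0032] w 0.0427 F [0.  1.2 0.1] M [-0.01 -0.01  0.04] zaxis [-0.021  0.061] jaw -90.0 q235 [0.442 1.804 0.95 ] qd [ 0.002 -0.002 -0.001]
t 22.95 tcp [ 0.4957 -0.2015  0.0034] w 0.0163 F [ 0.  -0.6 -0.8] M [-0.07 -0.02  0.04] zaxis [-0.021  0.061] jaw -90.0 q235 [0.442 1.803 0.95 ] qd [-0.002 -0.003  0.002]
```

```bash

python3 -m handwheel '[{"offset":[0,0,-0.1],"turn":0},{"offset":[0,0,-0.2],"turn":0},{"offset":[0,0,-0.2],"turn":0},{"offset":[0,0,-0.2],"turn":0},{"offset":[0.08,-0.17,0],"turn":0}]'  >/dev/null;./q.sh
python3 -m handwheel '[{"offset":[0.08,-0.17,0],"turn":0},{"offset":[0.08,-0.17,0],"turn":0},{"offset":[0.08,-0.17,0],"turn":0},{"offset":[0.04,-0.09,0],"turn":0},{"offset":[0,0,0],"turn":0}]' >/dev/null;./q.sh
python3 -c "
from h import *
plan([.581,-.007,.11])"
```

```text
t 23.37 tcp [ 0.5114 -0.1788  0.1478] w 0.0161 F [ 2.7 -0.4  1.1] M [-0.12 -0.16 -0.07] zaxis [-0.027  0.064] jaw -90.4 q235 [0.232 1.728 1.241] qd [ 0.052 -0.008 -0.029]
t 23.78 tcp [ 0.5748 -0.0533  0.1616] w 0.016 F [-2.2  0.1 -1. ] M [-0.05  0.01 -0.05] zaxis [-0.014  0.06 ] jaw -90.5 q235 [0.271 1.648 1.256] qd [-0.008  0.    -0.002]
t 23.78 tcp [ 0.5748 -0.0533  0.1616] F [-2.2  0.1 -1. ] w 0.016 jawyaw -90.5 q6 1.23
  tool-units total [ 0.033 -0.216  0.271]
```

```bash

python3 -m handwheel '[{"offset":[0.015,-0.1,0],"turn":0},{"offset":[0.015,-0.1,0.05],"turn":0},{"offset":[0,0,0.06],"turn":0},{"offset":[0,0,0.06],"turn":0},{"offset":[0,0,0],"turn":0}]'  >/dev/null;./q.sh
python3 -m handwheel '[{"offset":[0,0,0],"turn":0},{"offset":[0,0,0],"turn":0}]' >/dev/null;./q.sh
python3 -c "
from h import *
plan([.581,-.007,.108])
ss=snap('side');crop(ss,'s9',230,160,320,235,8)"
```

```text
t 24.2 tcp [ 0.5812 -0.0105  0.1293] w 0.0161 F [-1.   0.9 -0.4] M [-0.03  0.03  0.01] zaxis [-0.012  0.058] jaw -90.3 q235 [0.314 1.665 1.19 ] qd [-0.013 -0.013  0.018]
t 24.37 tcp [ 0.5801 -0.0122  0.128 ] w 0.0165 F [-0.7  0.4 -1. ] M [-0.06  0.03 -0.  ] zaxis [-0.014  0.058] jaw -90.4 q235 [0.315 1.666 1.19 ] qd [ 0.003 -0.003  0.002]
t 24.37 tcp [ 0.5801 -0.0122  0.128 ] F [-0.7  0.4 -1. ] w 0.0165 jawyaw -90.4 q6 1.3
  tool-units total [ 0.006 -0.02   0.102]
```

View pics/s9.png

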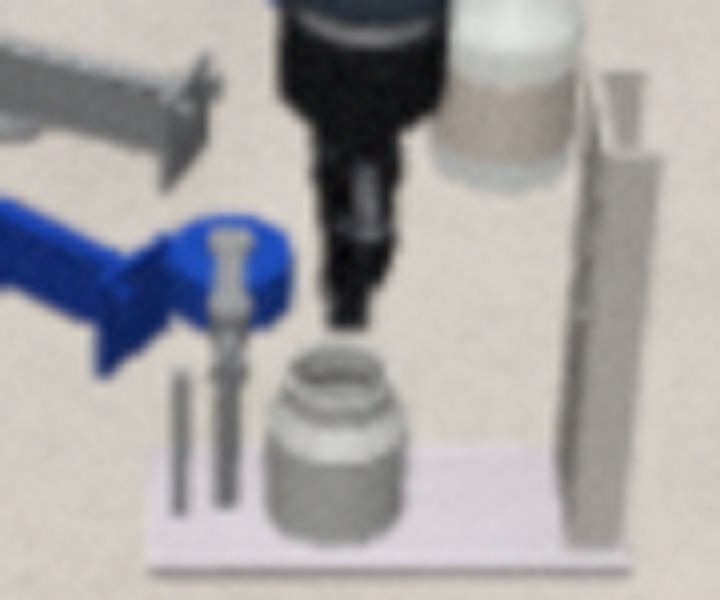

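```bash

python3 -m handwheel '[{"offset":[0.006,-0.02,0.03],"turn":0},{"offset":[0,-0.008,0.04],"turn":0},{"offset":[0,0,0.03],"turn":0},{"offset":[0,0,0],"turn":0},{"offset":[0,0,0],"turn":0}]'  >/dev/null;./q.sh
python3 -c "
from h import *
plan([.581,-.007,.105])"
```

```text
t 24.83 tcp [ 0.5822 -0.0073  0.1078] w 0.0161 F [-0.  -0.6 -0.8] M [-0.01  0.02  0.02] zaxis [-0.012  0.057] jaw -90.6 q235 [0.344 1.675 1.149] qd [ 0.012  0.01  -0.008]
t 24.83 tcp [ 0.5822 -0.0073  0.1078] F [-0.  -0.6 -0.8] w 0.0161 jawyaw -90.6 q6 1.31
  tool-units total [-0.006 -0.001  0.014]
```

```bash

python3 -m handwheel '[{"offset":[0,0,0],"turn":0},{"offset":[0,0,0],"turn":0},{"offset":[0,0,0],"turn":0},{"offset":[0,0,0],"turn":0}]' 0 >/dev/null;./q.sh
python3 -m handwheel '[{"offset":[0,0,-0.1],"turn":0},{"offset":[0,0,-0.15],"turn":0},{"offset":[-0.04,0.17,0],"turn":0},{"offset":[-0.04,0.17,0],"turn":0},{"offset":[-0.04,0.17,0],"turn":0}]' >/dev/null
python3 -m handwheel '[{"offset":[-0.08,0.17,0],"turn":0},{"offset":[-0.08,0.17,0],"turn":0},{"offset":[-0.08,0.17,0],"turn":0},{"offset":[0,0,0],"turn":0},{"offset":[0,0,0],"turn":0}]' >/dev/null;./q.sh
python3 -c "
from h import *
plan([.4522,-.2145,.06])
st=snap('top');ss=snap('side');crop(st,'t10',240,130,350,225,7);crop(ss,'s10',215,170,325,290,5)
b=cyls(ss,(230,250,295,284));print(atz(ss,b[:,:2],.01).round(4))"
```

```text
t 25.17 tcp [ 0.5824 -0.0073  0.108 ] w 0.0429 F [ 0.7 -0.2 -1.2] M [-0.03 -0.01  0.01] zaxis [-0.011  0.057] jaw -90.6 q235 [0.344 1.674 1.149] qd [-0.004 -0.002  0.002]
t 26.0 tcp [ 0.5091 -0.222   0.1533] w 0.043 F [-0.2  0.2  0.1] M [-0.01  0.01 -0.01] zaxis [-0.003  0.052] jaw -90.2 q235 [0.237 1.708 1.231] qd [-0.003 -0.006 -0.008]
t 26.0 tcp [ 0.5091 -0.222   0.1533] F [-0.2  0.2  0.1] w 0.043 jawyaw -90.2 q6 0.91
  tool-units total [-0.283 -0.012  0.469]
[[ 0.4542 -0.2142  0.01  ]
 [ 0.6011 -0.2704  0.01  ]
 [ 0.5134 -0.2731  0.01  ]
 [ 0.4465 -0.2835  0.01  ]]
```

View pics/t10.png

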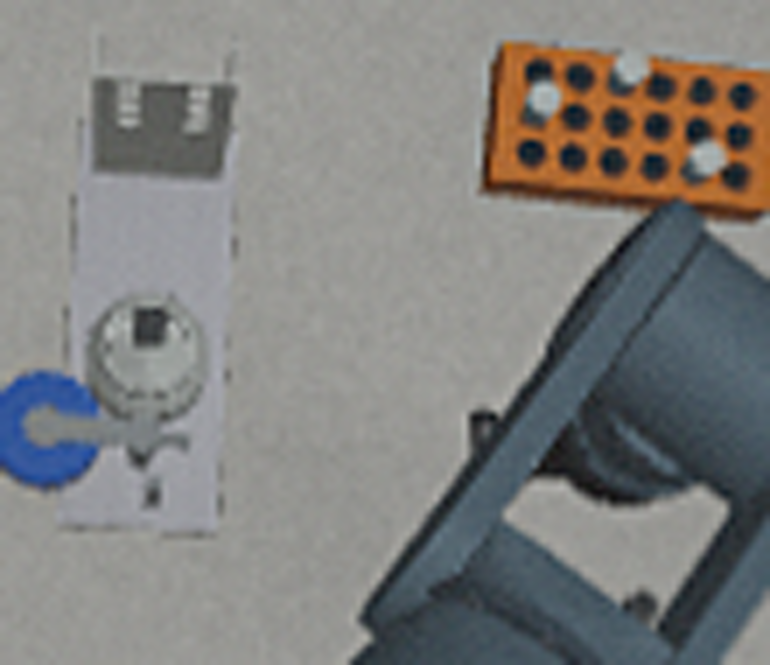

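View pics/s10.png

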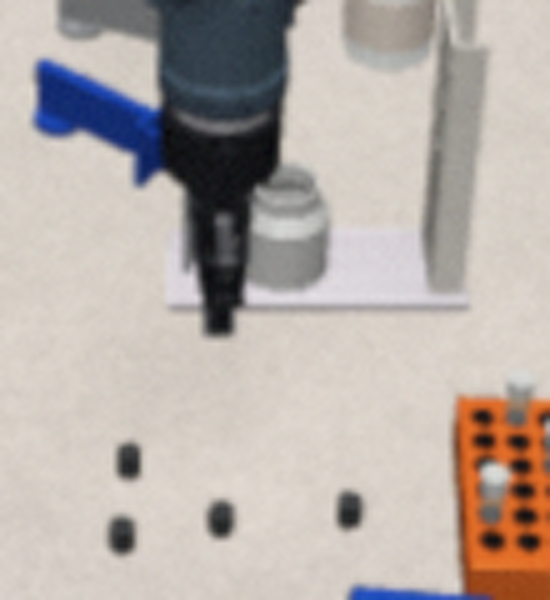

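First cylinder is in the jar (top crop (150,325)) and four remain. Next is C4.

```bash

python3 -m handwheel '[{"offset":[-0.14,0,0.05],"turn":0},{"offset":[-0.14,-0.01,0.1],"turn":0},{"offset":[0,0,0.1],"turn":0},{"offset":[0,0,0.06],"turn":0},{"offset":[0,0,0],"turn":0}]'  >/dev/null;./q.sh
python3 -m handwheel '[{"offset":[0,0,0],"turn":0},{"offset":[0,0,0],"turn":0}]' >/dev/null;./q.sh
python3 -c "
from h import *
plan([.4522,-.2145,.025])"
```

```text
t 26.52 tcp [ 0.4558 -0.2098  0.0915] w 0.0428 F [-0.5  0.  -0.2] M [-0.03  0.03  0.07] zaxis [0.001 0.05 ] jaw -89.5 q235 [0.212 1.884 1.078] qd [-0.022 -0.005  0.015]
t 26.68 tcp [ 0.4568 -0.2076  0.0918] w 0.0427 F [0.8 0.9 0.1] M [-0.05  0.02 -0.  ] zaxis [0.    0.051] jaw -89.3 q235 [0.212 1.883 1.079] qd [-0.006 -0.013  0.008]
t 26.68 tcp [ 0.4568 -0.2076  0.0918] F [0.8 0.9 0.1] w 0.0427 jawyaw -89.3 q6 0.85
  tool-units total [-0.024  0.051  0.332]
```

```bash

python3 -m handwheel '[{"offset":[-0.012,0.025,0.06],"turn":0},{"offset":[-0.012,0.025,0.06],"turn":0},{"offset":[0,0,0.06],"turn":0},{"offset":[0,0,0.05],"turn":0},{"offset":[0,0,0],"turn":0}]'  >/dev/null;./q.sh
python3 -m handwheel '[{"offset":[0,0,0],"turn":0}]' >/dev/null;./q.sh
python3 -c "
from h import *
plan([.4522,-.2145,.025])"
```

```text
t 27.1 tcp [ 0.4569 -0.2178  0.0462] w 0.0428 F [-0.9  0.4  0.2] M [-0.01  0.05 -0.03] zaxis [0.008 0.044] jaw -89.0 q235 [0.293 1.896 0.975] qd [-0.006 -0.016  0.012]
t 27.18 tcp [ 0.457  -0.2179  0.0459] w 0.0428 F [ 0.5  0.2 -0. ] M [-0.09  0.05 -0.05] zaxis [0.008 0.044] jaw -89.0 q235 [0.294 1.896 0.975] qd [ 0.022  0.005 -0.01 ]
t 27.18 tcp [ 0.457  -0.2179  0.0459] F [ 0.5  0.2 -0. ] w 0.0428 jawyaw -89.0 q6 0.82
  tool-units total [-0.025 -0.013  0.105]
```

```bash

python3 -m handwheel '[{"offset":[-0.012,-0.006,0.04],"turn":0},{"offset":[-0.012,-0.006,0.04],"turn":0},{"offset":[0,0,0.04],"turn":0},{"offset":[0,0,0],"turn":0}]'  >/dev/null;./q.sh
python3 -c "
from h import *
plan([.4522,-.2145,.004])
ss=snap('side');crop(ss,'s11',215,215,305,290,8)"
```

```text
t 27.52 tcp [ 0.453  -0.215   0.0211] w 0.0428 F [-0.4  0.9  0.7] M [-0.02  0.06 -0.04] zaxis [0.01  0.042] jaw -89.0 q235 [0.33  1.915 0.916] qd [-0.014  0.001  0.011]
t 27.52 tcp [ 0.453  -0.215   0.0211] F [-0.4  0.9  0.7] w 0.0428 jawyaw -89.0 q6 0.82
  tool-units total [-0.005  0.001  0.085]
```

View pics/s11.png

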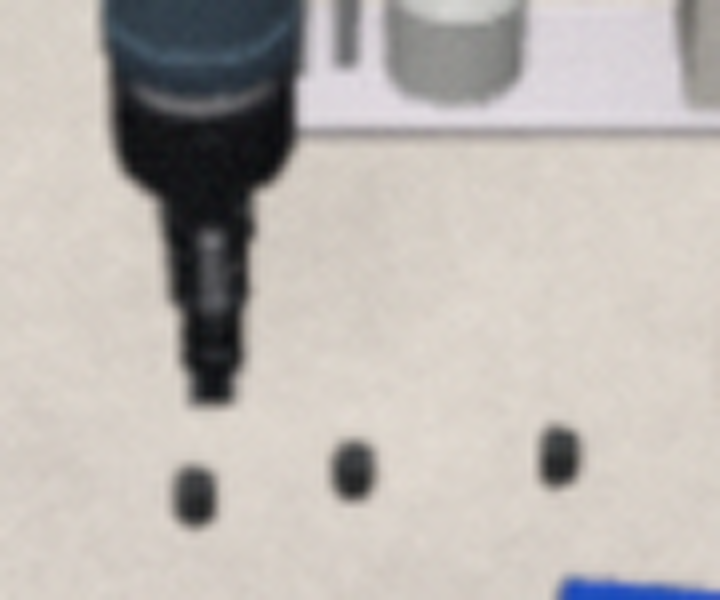

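```bash

python3 -m handwheel '[{"offset":[-0.004,0,0.03],"turn":0},{"offset":[0,0,0.03],"turn":0},{"offset":[0,0,0.018],"turn":0},{"offset":[0,0,0],"turn":0}]'  >/dev/null;./q.sh
python3 -m handwheel '[{"offset":[0,0,0],"turn":0},{"offset":[0,0,0],"turn":0},{"offset":[0,0,0],"turn":0},{"offset":[0,0,0],"turn":0},{"offset":[0,0,0],"turn":0}]'  -1 40 >/dev/null;./q.sh
python3 -m handwheel '[{"offset":[0,0,-0.1],"turn":0},{"offset":[0,0,-0.2],"turn":0},{"offset":[0,0,-0.2],"turn":0},{"offset":[0,0,-0.2],"turn":0},{"offset":[0.1,-0.16,0],"turn":0}]'  >/dev/null;./q.sh
python3 -m handwheel '[{"offset":[0.1,-0.16,0],"turn":0},{"offset":[0.1,-0.16,0],"turn":0},{"offset":[0.1,-0.16,0],"turn":0},{"offset":[0.1,-0.16,0],"turn":0},{"offset":[0.05,-0.1,0],"turn":0}]' >/dev/null
python3 -m handwheel '[{"offset":[0,0,0],"turn":0},{"offset":[0,0,0],"turn":0}]' >/dev/null;./q.sh
python3 -c "
from h import *
plan([.581,-.007,.108])"
```

```text
t 27.9 tcp [ 0.4531 -0.2149  0.0051] w 0.0428 F [ 0.4 -0.9 -0.8] M [0.02 0.01 0.04] zaxis [0.012 0.041] jaw -89.0 q235 [0.361 1.918 0.881] qd [ 0.001 -0.005  0.003]
t 28.32 tcp [ 0.4533 -0.2151  0.0052] w 0.0161 F [ 0.2  0.4 -0.8] M [-0.07  0.01  0.05] zaxis [0.012 0.041] jaw -89.0 q235 [0.361 1.917 0.881] qd [-0.004 -0.     0.001]
t 28.73 tcp [ 0.4677 -0.1907  0.1498] w 0.016 F [ 2.8 -1.6  0.3] M [-0.09 -0.07 -0.04] zaxis [0.005 0.045] jaw -89.3 q235 [0.126 1.846 1.192] qd [ 0.107 -0.065 -0.039]
t 29.32 tcp [ 0.5647 -0.0338  0.1651] w 0.016 F [ 0.5 -0.6 -0.9] M [-0.07  0.02 -0.08] zaxis [0.02 0.04] jaw -89.4 q235 [0.217 1.706 1.211] qd [ 0.005 -0.01   0.   ]
t 29.32 tcp [ 0.5647 -0.0338  0.1651] F [ 0.5 -0.6 -0.9] w 0.016 jawyaw -89.4 q6 1.25
  tool-units total [ 0.077 -0.122  0.292]
```

```bash

python3 -m handwheel '[{"offset":[0.04,-0.06,0],"turn":0},{"offset":[0.04,-0.06,0.04],"turn":0},{"offset":[0,0,0.06],"turn":0},{"offset":[0,0,0.06],"turn":0},{"offset":[0,0,0],"turn":0}]'  >/dev/null
python3 -m handwheel '[{"offset":[0,0,0],"turn":0}]' >/dev/null;./q.sh
python3 -c "
from h import *
plan([.581,-.007,.108])"
```

```text
t 29.82 tcp [ 0.5793 -0.0111  0.1297] w 0.0159 F [-0.2 -0.  -0.1] M [-0.06  0.03 -0.  ] zaxis [0.017 0.039] jaw -89.6 q235 [0.29  1.694 1.151] qd [ 0.028  0.032 -0.015]
t 29.82 tcp [ 0.5793 -0.0111  0.1297] F [-0.2 -0.  -0.1] w 0.0159 jawyaw -89.6 q6 1.3
  tool-units total [ 0.007 -0.016  0.109]
```

```bash

python3 -m handwheel '[{"offset":[0.006,-0.02,0.03],"turn":0},{"offset":[0,-0.004,0.04],"turn":0},{"offset":[0,0,0.03],"turn":0},{"offset":[0,0,0],"turn":0},{"offset":[0,0,0],"turn":0}]'  >/dev/null;./q.sh
python3 -m handwheel '[{"offset":[0,0,0],"turn":0},{"offset":[0,0,0],"turn":0},{"offset":[0,0,0],"turn":0},{"offset":[0,0,0],"turn":0}]' 0 >/dev/null;./q.sh
python3 -m handwheel '[{"offset":[0,0,-0.1],"turn":0},{"offset":[0,0,-0.15],"turn":0},{"offset":[-0.05,0.19,0],"turn":0},{"offset":[-0.05,0.19,0],"turn":0},{"offset":[-0.05,0.19,0],"turn":0}]' >/dev/null
python3 -m handwheel '[{"offset":[-0.05,0.19,0],"turn":0},{"offset":[-0.05,0.19,0],"turn":0},{"offset":[-0.05,0.19,0],"turn":0},{"offset":[-0.02,0.1,0],"turn":0},{"offset":[0,0,0],"turn":0}]' >/dev/null;./q.sh
python3 -c "
from h import *
plan([.5118,-.2735,.06])
st=snap('top');ss=snap('side');crop(st,'t12',240,130,350,225,7);
b=cyls(ss,(230,250,295,284));print(atz(ss,b[:,:2],.01).round(4))"
```

```text
t 30.23 tcp [ 0.5797 -0.0069  0.1068] w 0.0159 F [ 0.6 -0.4  1. ] M [-0.13 -0.01  0.03] zaxis [0.015 0.039] jaw -89.7 q235 [0.323 1.705 1.109] qd [ 0.013  0.007 -0.01 ]
t 30.57 tcp [ 0.5804 -0.0071  0.1077] w 0.0428 F [-0.1  0.1  0.2] M [ 0.   -0.01  0.03] zaxis [0.016 0.038] jaw -89.7 q235 [0.322 1.704 1.11 ] qd [-0.007 -0.006  0.001]
t 31.4 tcp [ 0.518  -0.267   0.1548] w 0.0427 F [ 0.6 -0.   0.2] M [-0.03  0.04 -0.01] zaxis [0.026 0.031] jaw -89.2 q235 [0.271 1.662 1.209] qd [-0.013  0.008  0.006]
t 31.4 tcp [ 0.518  -0.267   0.1548] F [ 0.6 -0.   0.2] w 0.0427 jawyaw -89.2 q6 0.84
  tool-units total [-0.044  0.047  0.472]
[[ 0.6011 -0.2704  0.01  ]
 [ 0.5133 -0.2731  0.01  ]
 [ 0.4466 -0.2835  0.01  ]]
```

View pics/t12.png

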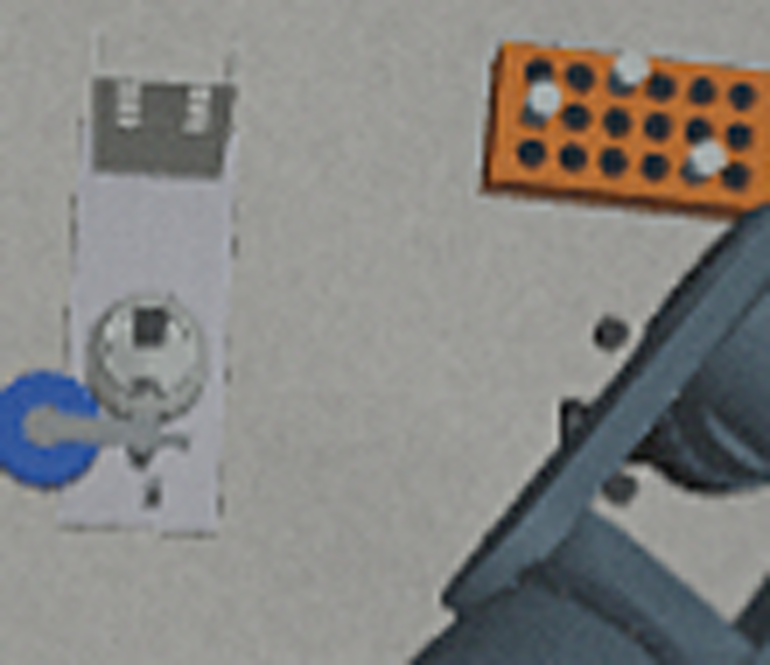

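Second cylinder is in too, dark at crop (145,388). Next is C2.

```bash

python3 -m handwheel '[{"offset":[-0.02,0.025,0.1],"turn":0},{"offset":[-0.02,0.025,0.1],"turn":0},{"offset":[0,0,0.1],"turn":0},{"offset":[0,0,0.06],"turn":0},{"offset":[0,0,0],"turn":0}]'  >/dev/null
python3 -m handwheel '[{"offset":[0,0,0],"turn":0},{"offset":[0,0,0],"turn":0}]' >/dev/null;./q.sh
python3 -c "
from h import *
plan([.5118,-.2735,.025])"
```

```text
t 32.08 tcp [ 0.517  -0.2631  0.0827] w 0.0426 F [0.5 0.9 0.5] M [-0.03  0.03  0.03] zaxis [0.03  0.034] jaw -88.5 q235 [0.36  1.712 1.069] qd [-0.01  -0.007  0.009]
t 32.08 tcp [ 0.517  -0.2631  0.0827] F [0.5 0.9 0.5] w 0.0426 jawyaw -88.5 q6 0.82
  tool-units total [-0.036  0.061  0.286]
```

```bash

python3 -m handwheel '[{"offset":[-0.018,0.03,0.04],"turn":0},{"offset":[-0.018,0.03,0.05],"turn":0},{"offset":[0,0,0.05],"turn":0},{"offset":[0,0,0.05],"turn":0},{"offset":[0,0,0],"turn":0}]'  >/dev/null
python3 -m handwheel '[{"offset":[0,0,0],"turn":0}]' >/dev/null;./q.sh
python3 -c "
from h import *
plan([.5118,-.2735,.025])"
```

```text
t 32.58 tcp [ 0.5129 -0.2762  0.0435] w 0.0426 F [ 0.6 -0.  -0.1] M [-0.03 -0.06  0.04] zaxis [0.034 0.03 ] jaw -88.5 q235 [0.423 1.722 0.992] qd [ 0.027  0.012 -0.014]
t 32.58 tcp [ 0.5129 -0.2762  0.0435] F [ 0.6 -0.  -0.1] w 0.0426 jawyaw -88.5 q6 0.79
  tool-units total [-0.008 -0.011  0.093]
```

```bash

python3 -m handwheel '[{"offset":[-0.006,-0.006,0.04],"turn":0},{"offset":[-0.006,-0.006,0.04],"turn":0},{"offset":[0,0,0.03],"turn":0},{"offset":[0,0,0],"turn":0},{"offset":[0,0,0],"turn":0}]'  >/dev/null;./q.sh
python3 -c "
from h import *
plan([.5118,-.2735,.004])"
```

```text
t 33.0 tcp [ 0.5107 -0.2727  0.0188] w 0.0431 F [0.1 0.  0.2] M [-0.04  0.04 -0.04] zaxis [0.033 0.031] jaw -88.5 q235 [0.458 1.735 0.945] qd [ 0.016  0.006 -0.007]
t 33.0 tcp [ 0.5107 -0.2727  0.0188] F [0.1 0.  0.2] w 0.0431 jawyaw -88.5 q6 0.79
  tool-units total [0.003 0.007 0.074]
```

```bash

python3 -m handwheel '[{"offset":[0.003,0.006,0.03],"turn":0},{"offset":[0,0,0.03],"turn":0},{"offset":[0,0,0.012],"turn":0},{"offset":[0,0,0],"turn":0}]'  >/dev/null;./q.sh
python3 -m handwheel '[{"offset":[0,0,0],"turn":0},{"offset":[0,0,0],"turn":0},{"offset":[0,0,0],"turn":0},{"offset":[0,0,0],"turn":0},{"offset":[0,0,0],"turn":0}]'  -1 40 >/dev/null;./q.sh
python3 -m handwheel '[{"offset":[0,0,-0.1],"turn":0},{"offset":[0,0,-0.2],"turn":0},{"offset":[0,0,-0.2],"turn":0},{"offset":[0,0,-0.2],"turn":0},{"offset":[0.05,-0.19,0],"turn":0}]'  >/dev/null
python3 -m handwheel '[{"offset":[0.05,-0.19,0],"turn":0},{"offset":[0.05,-0.19,0],"turn":0},{"offset":[0.05,-0.19,0],"turn":0},{"offset":[0.05,-0.19,0],"turn":0},{"offset":[0.05,-0.19,0],"turn":0}]' >/dev/null
python3 -m handwheel '[{"offset":[0,-0.1,0],"turn":0},{"offset":[0,0,0],"turn":0},{"offset":[0,0,0],"turn":0}]' >/dev/null;./q.sh
python3 -c "
from h import *
plan([.581,-.007,.108])"
```

```text
t 33.33 tcp [ 0.5125 -0.2737  0.0034] w 0.0427 F [ 0.2  0.6 -0.1] M [ 0.03  0.03 -0.05] zaxis [0.034 0.03 ] jaw -88.5 q235 [0.487 1.731 0.918] qd [ 0.007 -0.    -0.002]
t 33.75 tcp [ 0.5128 -0.274   0.0038] w 0.0161 F [-1.1  0.1 -1. ] M [ 0.01  0.01 -0.  ] zaxis [0.035 0.03 ] jaw -88.5 q235 [0.487 1.731 0.918] qd [-0.003 -0.001  0.   ]
t 34.83 tcp [ 0.5646 -0.0208  0.164 ] w 0.0162 F [ 0.8 -0.4 -0.1] M [-0.07  0.01  0.02] zaxis [0.043 0.028] jaw -88.8 q235 [0.2   1.729 1.179] qd [-0.008  0.008  0.006]
t 34.83 tcp [ 0.5646 -0.0208  0.164 ] F [ 0.8 -0.4 -0.1] w 0.0162 jawyaw -88.8 q6 1.27
  tool-units total [ 0.071 -0.06   0.285]
```

```bash

python3 -m handwheel '[{"offset":[0.035,-0.03,0.02],"turn":0},{"offset":[0.036,-0.03,0.06],"turn":0},{"offset":[0,0,0.07],"turn":0},{"offset":[0,0,0.06],"turn":0},{"offset":[0,0,0],"turn":0}]'  >/dev/null
python3 -m handwheel '[{"offset":[0,0,0],"turn":0},{"offset":[0,0,0],"turn":0}]' >/dev/null;./q.sh
python3 -c "
from h import *
plan([.581,-.007,.108])"
```

```text
t 35.42 tcp [ 0.5828 -0.0125  0.1206] w 0.0164 F [-0.2 -0.4 -0. ] M [0.05 0.05 0.03] zaxis [0.044 0.026] jaw -89.3 q235 [0.292 1.714 1.1  ] qd [ 0.005 -0.008  0.001]
t 35.42 tcp [ 0.5828 -0.0125  0.1206] F [-0.2 -0.4 -0. ] w 0.0164 jawyaw -89.3 q6 1.3
  tool-units total [-0.012 -0.026  0.063]
```

```bash

python3 -m handwheel '[{"offset":[-0.01,-0.026,0.03],"turn":0},{"offset":[-0.003,-0.006,0.03],"turn":0},{"offset":[0,0,0],"turn":0},{"offset":[0,0,0],"turn":0}]'  >/dev/null;./q.sh
python3 -m handwheel '[{"offset":[0,0,0],"turn":0},{"offset":[0,0,0],"turn":0},{"offset":[0,0,0],"turn":0},{"offset":[0,0,0],"turn":0}]' 0 >/dev/null;./q.sh
python3 -m handwheel '[{"offset":[0,0,-0.1],"turn":0},{"offset":[0,0,-0.15],"turn":0},{"offset":[-0.05,0.18,0],"turn":0},{"offset":[-0.09,0.18,0],"turn":0},{"offset":[-0.09,0.18,0],"turn":0}]' >/dev/null
python3 -m handwheel '[{"offset":[-0.09,0.18,0],"turn":0},{"offset":[-0.09,0.18,0],"turn":0},{"offset":[-0.09,0.18,0],"turn":0},{"offset":[-0.09,0.18,0],"turn":0},{"offset":[0,0,0],"turn":0}]' >/dev/null
python3 -m handwheel '[{"offset":[0,0,0],"turn":0},{"offset":[0,0,0],"turn":0}]' >/dev/null;./q.sh
python3 -c "
from h import *
plan([.445,-.2837,.06])
st=snap('top');ss=snap('side');crop(st,'t13',240,130,350,225,7);
b=cyls(ss,(230,250,295,284));print(atz(ss,b[:,:2],.01).round(4))"
```

```text
t 35.75 tcp [ 0.5812 -0.0065  0.109 ] w 0.0156 F [-0.3 -0.1 -1. ] M [ 0.04  0.06 -0.05] zaxis [0.047 0.026] jaw -89.4 q235 [0.303 1.726 1.074] qd [ 0.005  0.01  -0.006]
t 36.08 tcp [ 0.5818 -0.0064  0.11  ] w 0.0428 F [-0.4  0.3  0.3] M [-0.07  0.03 -0.04] zaxis [0.048 0.025] jaw -89.3 q235 [0.301 1.726 1.074] qd [-0.004 -0.004  0.001]
t 37.08 tcp [ 0.4629 -0.2726  0.1547] w 0.0428 F [ 0.3  0.5 -0.3] M [0.03 0.03 0.06] zaxis [0.058 0.018] jaw -89.1 q235 [0.153 1.805 1.156] qd [-0.005  0.003  0.005]
t 37.08 tcp [ 0.4629 -0.2726  0.1547] F [ 0.3  0.5 -0.3] w 0.0428 jawyaw -89.1 q6 0.75
  tool-units total [-0.118  0.062  0.466]
[[ 0.6011 -0.2704  0.01  ]
 [ 0.4466 -0.2836  0.01  ]]
```

View pics/t13.png

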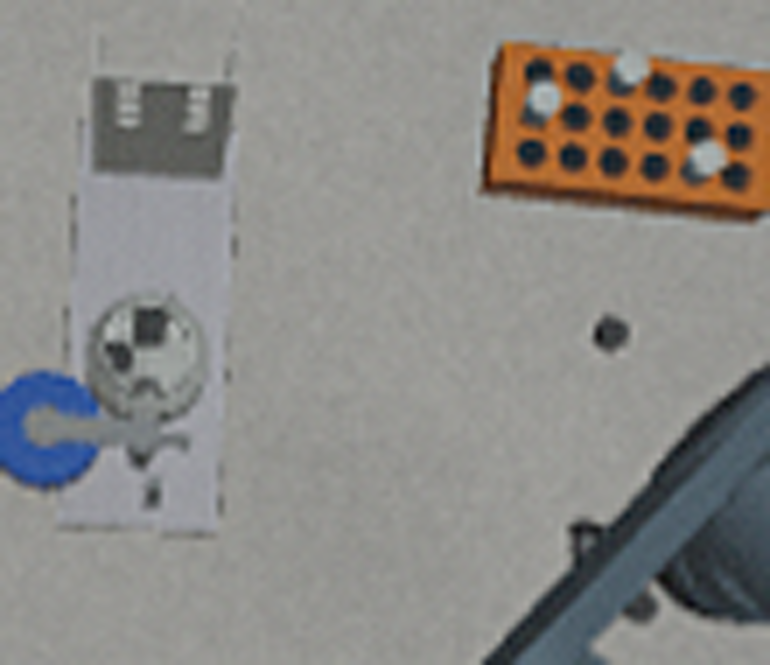

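Three are in (crop (150,325), (120,355), (145,388)). Next is C5.

```bash

python3 -m handwheel '[{"offset":[-0.05,0.03,0.1],"turn":0},{"offset":[-0.05,0.03,0.1],"turn":0},{"offset":[0,0,0.1],"turn":0},{"offset":[0,0,0.06],"turn":0},{"offset":[0,0,0],"turn":0}]'  >/dev/null
python3 -m handwheel '[{"offset":[0,0,0],"turn":0},{"offset":[0,0,0],"turn":0}]' >/dev/null;./q.sh
python3 -c "
from h import *
plan([.445,-.2837,.025])"
```

```text
t 37.77 tcp [ 0.4541 -0.274   0.0811] w 0.0423 F [-0.2 -0.1  0.1] M [0.01 0.08 0.01] zaxis [0.061 0.018] jaw -88.0 q235 [0.246 1.867 0.999] qd [-0.006 -0.009  0.008]
t 37.77 tcp [ 0.4541 -0.274   0.0811] F [-0.2 -0.1  0.1] w 0.0423 jawyaw -88.0 q6 0.7
  tool-units total [-0.064  0.051  0.276]
```

```bash

python3 -m handwheel '[{"offset":[-0.03,0.025,0.04],"turn":0},{"offset":[-0.03,0.025,0.05],"turn":0},{"offset":[0,0,0.05],"turn":0},{"offset":[0,0,0.05],"turn":0},{"offset":[0,0,0],"turn":0}]'  >/dev/null
python3 -m handwheel '[{"offset":[0,0,0],"turn":0}]' >/dev/null;./q.sh
python3 -c "
from h import *
plan([.445,-.2837,.02])"
```

```text
t 38.27 tcp [ 0.446  -0.2855  0.0413] w 0.0425 F [-0.2  0.1  0.1] M [-0.02 -0.04 -0.06] zaxis [0.065 0.014] jaw -87.9 q235 [0.312 1.885 0.912] qd [ 0.028  0.014 -0.014]
t 38.27 tcp [ 0.446  -0.2855  0.0413] F [-0.2  0.1  0.1] w 0.0425 jawyaw -87.9 q6 0.66
  tool-units total [-0.012 -0.008  0.106]
```

```bash

python3 -m handwheel '[{"offset":[-0.008,-0.005,0.035],"turn":0},{"offset":[-0.006,-0.004,0.035],"turn":0},{"offset":[0,0,0.03],"turn":0},{"offset":[0,0,0],"turn":0},{"offset":[0,0,0],"turn":0}]'  >/dev/null;./q.sh
python3 -c "
from h import *
plan([.445,-.2837,.004])"
```

```text
t 38.68 tcp [ 0.4442 -0.2832  0.0188] w 0.0429 F [-0.6 -0.4  0.9] M [-0.08 -0.01  0.  ] zaxis [0.065 0.015] jaw -87.9 q235 [0.349 1.896 0.865] qd [ 0.014  0.007 -0.009]
t 38.68 tcp [ 0.4442 -0.2832  0.0188] F [-0.6 -0.4  0.9] w 0.0429 jawyaw -87.9 q6 0.66
  tool-units total [-0.001  0.003  0.074]
```

```bash

python3 -m handwheel '[{"offset":[0,0.003,0.03],"turn":0},{"offset":[0,0,0.03],"turn":0},{"offset":[0,0,0.012],"turn":0},{"offset":[0,0,0],"turn":0}]'  >/dev/null;./q.sh
python3 -m handwheel '[{"offset":[0,0,0],"turn":0},{"offset":[0,0,0],"turn":0},{"offset":[0,0,0],"turn":0},{"offset":[0,0,0],"turn":0},{"offset":[0,0,0],"turn":0}]'  -1 40 >/dev/null;./q.sh
python3 -m handwheel '[{"offset":[0,0,-0.1],"turn":0},{"offset":[0,0,-0.2],"turn":0},{"offset":[0,0,-0.2],"turn":0},{"offset":[0,0,-0.2],"turn":0},{"offset":[0.09,-0.18,0],"turn":0}]'  >/dev/null
python3 -m handwheel '[{"offset":[0.09,-0.18,0],"turn":0},{"offset":[0.09,-0.18,0],"turn":0},{"offset":[0.09,-0.18,0],"turn":0},{"offset":[0.09,-0.18,0],"turn":0},{"offset":[0.09,-0.18,0],"turn":0}]' >/dev/null
python3 -m handwheel '[{"offset":[0.09,-0.18,0],"turn":0},{"offset":[0,0,0],"turn":0},{"offset":[0,0,0],"turn":0}]' >/dev/null;./q.sh
python3 -c "
from h import *
plan([.581,-.007,.108])"
```

```text
t 39.02 tcp [ 0.4457 -0.284   0.0034] w 0.0426 F [-0.1  0.6 -0.4] M [-0.    0.09 -0.01] zaxis [0.065 0.014] jaw -87.9 q235 [0.382 1.894 0.833] qd [ 0.006  0.    -0.001]
t 39.43 tcp [ 0.446  -0.2842  0.0037] w 0.0163 F [ 0.3 -0.1 -0.8] M [-0.03  0.02  0.02] zaxis [0.066 0.014] jaw -87.9 q235 [0.382 1.893 0.834] qd [-0.003  0.     0.001]
t 40.52 tcp [ 0.5592 -0.022   0.1664] w 0.016 F [-0.8 -0.6 -0.3] M [-0.01  0.02 -0.05] zaxis [0.076 0.011] jaw -88.4 q235 [0.163 1.768 1.141] qd [ 0.008 -0.019 -0.002]
t 40.52 tcp [ 0.5592 -0.022   0.1664] F [-0.8 -0.6 -0.3] w 0.016 jawyaw -88.4 q6 1.26
  tool-units total [ 0.089 -0.069  0.3  ]
```

```bash

python3 -m handwheel '[{"offset":[0.045,-0.035,0.02],"turn":0},{"offset":[0.045,-0.035,0.06],"turn":0},{"offset":[0,0,0.07],"turn":0},{"offset":[0,0,0.06],"turn":0},{"offset":[0,0,0],"turn":0}]'  >/dev/null
python3 -m handwheel '[{"offset":[0,0,0],"turn":0},{"offset":[0,0,0],"turn":0}]' >/dev/null;./q.sh
python3 -c "
from h import *
plan([.581,-.007,.108])"
```

```text
t 41.1 tcp [ 0.5814 -0.0101  0.1234] w 0.016 F [ 0.2 -0.7 -0.4] M [-0.02  0.   -0.05] zaxis [0.075 0.01 ] jaw -88.8 q235 [0.265 1.742 1.064] qd [ 0.003 -0.007  0.004]
t 41.1 tcp [ 0.5814 -0.0101  0.1234] F [ 0.2 -0.7 -0.4] w 0.016 jawyaw -88.8 q6 1.3
  tool-units total [-0.007 -0.015  0.077]
```

```bash

python3 -m handwheel '[{"offset":[-0.006,-0.015,0.035],"turn":0},{"offset":[-0.003,-0.003,0.035],"turn":0},{"offset":[0,0,0],"turn":0},{"offset":[0,0,0],"turn":0}]'  >/dev/null;./q.sh
python3 -m handwheel '[{"offset":[0,0,0],"turn":0},{"offset":[0,0,0],"turn":0},{"offset":[0,0,0],"turn":0},{"offset":[0,0,0],"turn":0}]' 0 >/dev/null;./q.sh
python3 -m handwheel '[{"offset":[0,0,-0.1],"turn":0},{"offset":[0,0,-0.15],"turn":0},{"offset":[0.015,0.19,0],"turn":0},{"offset":[0.015,0.19,0],"turn":0},{"offset":[0.015,0.19,0],"turn":0}]' >/dev/null
python3 -m handwheel '[{"offset":[0.015,0.19,0],"turn":0},{"offset":[0.015,0.19,0],"turn":0},{"offset":[0.015,0.19,0],"turn":0},{"offset":[0.015,0.1,0],"turn":0},{"offset":[0,0,0],"turn":0}]' >/dev/null
python3 -m handwheel '[{"offset":[0,0,0],"turn":0},{"offset":[0,0,0],"turn":0}]' >/dev/null;./q.sh
python3 -c "
from h import *
plan([.600,-.2705,.06])
st=snap('top');ss=snap('side');crop(st,'t14',240,130,350,225,7);
b=cyls(ss,(230,250,295,284));print(atz(ss,b[:,:2],.01).round(4))"
```

```text
t 41.43 tcp [ 0.5811 -0.0077  0.1096] w 0.0162 F [-1.2 -0.3 -0.1] M [-0.01  0.04 -0.05] zaxis [0.078 0.009] jaw -88.9 q235 [0.282 1.753 1.033] qd [ 0.01   0.011 -0.008]
t 41.77 tcp [ 0.5816 -0.0077  0.1105] w 0.0426 F [0.3 0.4 0.7] M [-0.02  0.03 -0.02] zaxis [0.079 0.009] jaw -88.9 q235 [0.281 1.752 1.033] qd [-0.005 -0.004  0.001]
t 42.77 tcp [ 0.6061 -0.266   0.1661] w 0.0429 F [ 0.3 -0.5  0.8] M [-0.02  0.05  0.01] zaxis [0.085 0.005] jaw -88.6 q235 [0.379 1.498 1.198] qd [0.    0.005 0.006]
t 42.77 tcp [ 0.6061 -0.266   0.1661] F [ 0.3 -0.5  0.8] w 0.0429 jawyaw -88.6 q6 0.91
  tool-units total [-0.077  0.023  0.526]
[[ 0.6011 -0.2704  0.01  ]]
```

View pics/t14.png

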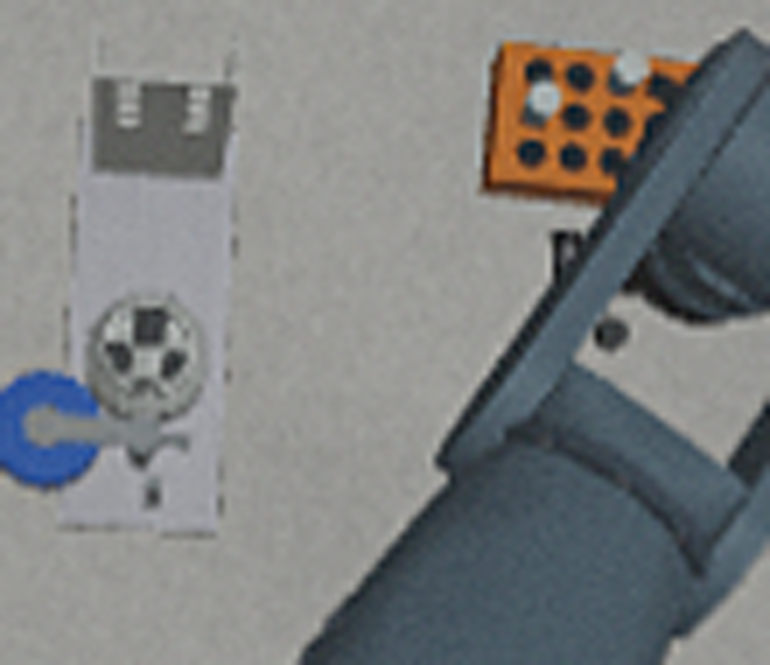

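Four are in. Before the last one I'll test which motions undo the tool's tilt of 0.085 rad.

```bash
Z='x'
echo inward; python3 -m handwheel '[{"offset":[-0.1,0,0],"turn":0}]'>/dev/null;./q.sh
python3 -m handwheel '[{"offset":[0,0,0],"turn":0}]'>/dev/null;./q.sh
python3 -m handwheel '[{"offset":[0,0,0],"turn":0},{"offset":[0,0,0],"turn":0}]'>/dev/null;./q.sh
echo outward; python3 -m handwheel '[{"offset":[0.1,0,0],"turn":0}]'>/dev/null;./q.sh
python3 -m handwheel '[{"offset":[0,0,0],"turn":0}]'>/dev/null;./q.sh
python3 -m handwheel '[{"offset":[0,0,0],"turn":0},{"offset":[0,0,0],"turn":0}]'>/dev/null;./q.sh
echo down; python3 -m handwheel '[{"offset":[0,0,0.1],"turn":0}]'>/dev/null;./q.sh
python3 -m handwheel '[{"offset":[0,0,0],"turn":0}]'>/dev/null;./q.sh
python3 -m handwheel '[{"offset":[0,0,0],"turn":0},{"offset":[0,0,0],"turn":0}]'>/dev/null;./q.sh
echo up; python3 -m handwheel '[{"offset":[0,0,-0.1],"turn":0}]'>/dev/null;./q.sh
python3 -m handwheel '[{"offset":[0,0,0],"turn":0}]'>/dev/null;./q.sh
python3 -m handwheel '[{"offset":[0,0,0],"turn":0},{"offset":[0,0,0],"turn":0}]'>/dev/null;./q.sh
```

```text
inward
t 42.95 tcp [ 0.5884 -0.2641  0.1651] w 0.0424 F [-0.7  0.3  0. ] M [-0.04  0.04  0.02] zaxis [0.088 0.005] jaw -88.3 q235 [0.344 1.548 1.183] qd [-0.464  0.681 -0.17 ]
t 43.03 tcp [ 0.5861 -0.2621  0.164 ] w 0.0425 F [ 0.5 -0.  -1. ] M [-0.    0.03 -0.05] zaxis [0.084 0.007] jaw -88.3 q235 [0.341 1.553 1.184] qd [ 0.026 -0.068 -0.015]
t 43.2 tcp [ 0.5865 -0.2594  0.1645] w 0.0426 F [-0.3 -0.  -0.7] M [-0.04  0.    0.03] zaxis [0.085 0.007] jaw -88.1 q235 [0.339 1.555 1.184] qd [-0.012  0.001 -0.004]
outward
t 43.28 tcp [ 0.6047 -0.2578  0.1658] w 0.0426 F [ 0.7 -0.7 -0.2] M [0.01 0.   0.02] zaxis [0.083 0.008] jaw -88.1 q235 [0.372 1.508 1.199] qd [ 0.445 -0.667  0.169]
t 43.37 tcp [ 0.6075 -0.2571  0.1669] w 0.0427 F [-1.  -0.3  0.6] M [0.01 0.01 0.03] zaxis [0.086 0.007] jaw -88.0 q235 [0.373 1.504 1.199] qd [-0.041  0.074  0.015]
t 43.53 tcp [ 0.6085 -0.2558  0.1669] w 0.0427 F [-0.7  0.2 -0.4] M [-0.03  0.01  0.05] zaxis [0.086 0.008] jaw -87.9 q235 [0.374 1.503 1.199] qd [0.    0.003 0.005]
down
t 43.62 tcp [ 0.6126 -0.2569  0.1513] w 0.0425 F [ 1.4 -1.   0.7] M [ 0.02  
[... 229 characters left out ...]
3] qd [-0.065 -0.057  0.054]
t 43.87 tcp [ 0.61   -0.255   0.1476] w 0.0429 F [ 0.1 -0.1 -0.1] M [ 0.01  0.07 -0.05] zaxis [0.086 0.007] jaw -87.8 q235 [0.397 1.514 1.165] qd [-0.014 -0.01   0.005]
up
t 43.95 tcp [ 0.6061 -0.2538  0.1639] w 0.0431 F [-0.2  0.2 -0.1] M [-0.03  0.07  0.04] zaxis [0.08  0.011] jaw -87.8 q235 [0.375 1.507 1.2  ] qd [-0.334 -0.147  0.473]
t 44.03 tcp [ 0.6079 -0.2552  0.1686] w 0.0424 F [ 1.4 -0.6  1.1] M [-0.04  0.04 -0.05] zaxis [0.085 0.008] jaw -87.8 q235 [0.371 1.503 1.202] qd [ 0.049  0.053 -0.042]
t 44.2 tcp [ 0.6081 -0.2557  0.1701] w 0.0425 F [0.3 0.1 0.3] M [0.02 0.01 0.02] zaxis [0.087 0.006] jaw -87.9 q235 [0.369 1.503 1.202] qd [-0.001  0.011  0.   ]
```

Tilt is neutral for gentle moves and lies along x, which is harmless for these grasps. Going for the last cylinder.

```bash
python3 -c "
from h import *
plan([.600,-.2705,.06])"
python3 -m handwheel '[{"offset":[-0.045,0.035,0.1],"turn":0},{"offset":[-0.04,0.035,0.1],"turn":0},{"offset":[0,0,0.1],"turn":0},{"offset":[0,0,0.1],"turn":0},{"offset":[0,0,0.05],"turn":0}]'  >/dev/null
python3 -m handwheel '[{"offset":[0,0,0],"turn":0},{"offset":[0,0,0],"turn":0}]' >/dev/null;./q.sh
python3 -c "
from h import *
plan([.600,-.2705,.025])"
```

```text
t 44.2 tcp [ 0.6081 -0.2557  0.1701] F [0.3 0.1 0.3] w 0.0425 jawyaw -87.9 q6 0.91
  tool-units total [-0.091  0.074  0.544]
t 44.78 tcp [ 0.6004 -0.2714  0.0771] w 0.0427 F [ 0.7  0.4 -0.9] M [-0.02 -0.01 -0.01] zaxis [0.091 0.004] jaw -87.9 q235 [0.477 1.561 1.034] qd [ 0.016  0.004 -0.002]
t 44.78 tcp [ 0.6004 -0.2714  0.0771] F [ 0.7  0.4 -0.9] w 0.0427 jawyaw -87.9 q6 0.87
  tool-units total [-0.025 -0.004  0.259]
```

```bash

python3 -m handwheel '[{"offset":[-0.008,-0.002,0.05],"turn":0},{"offset":[-0.008,-0.002,0.05],"turn":0},{"offset":[-0.008,0,0.05],"turn":0},{"offset":[0,0,0.05],"turn":0},{"offset":[0,0,0.04],"turn":0}]'  >/dev/null
python3 -m handwheel '[{"offset":[0,0,0],"turn":0},{"offset":[0,0,0],"turn":0}]' >/dev/null;./q.sh
python3 -c "
from h import *
plan([.600,-.2705,.004])"
```

```text
t 45.37 tcp [ 0.6019 -0.2714  0.0274] w 0.0427 F [0.3 0.3 0.5] M [0.02 0.   0.  ] zaxis [0.095 0.001] jaw -87.8 q235 [0.549 1.574 0.944] qd [ 0.02   0.007 -0.008]
t 45.37 tcp [ 0.6019 -0.2714  0.0274] F [0.3 0.3 0.5] w 0.0427 jawyaw -87.8 q6 0.86
  tool-units total [-0.02  -0.005  0.115]
```

```bash

python3 -m handwheel '[{"offset":[-0.01,-0.004,0.04],"turn":0},{"offset":[-0.01,0,0.04],"turn":0},{"offset":[0,0,0.03],"turn":0},{"offset":[0,0,0],"turn":0}]'  >/dev/null;./q.sh
python3 -m handwheel '[{"offset":[0,0,0],"turn":0},{"offset":[0,0,0],"turn":0},{"offset":[0,0,0],"turn":0},{"offset":[0,0,0],"turn":0},{"offset":[0,0,0],"turn":0}]'  -1 40 >/dev/null;./q.sh
python3 -m handwheel '[{"offset":[0,0,-0.1],"turn":0},{"offset":[0,0,-0.15],"turn":0},{"offset":[0,0,-0.15],"turn":0},{"offset":[0,0,-0.15],"turn":0},{"offset":[-0.02,-0.15,-0.03],"turn":0}]'  >/dev/null
python3 -m handwheel '[{"offset":[-0.01,-0.19,0],"turn":0},{"offset":[-0.01,-0.19,0],"turn":0},{"offset":[-0.01,-0.19,0],"turn":0},{"offset":[-0.01,-0.19,0],"turn":0},{"offset":[-0.01,-0.19,0],"turn":0}]' >/dev/null
python3 -m handwheel '[{"offset":[-0.01,-0.1,0],"turn":0},{"offset":[0,0,0],"turn":0},{"offset":[0,0,0],"turn":0}]' >/dev/null;./q.sh
python3 -c "
from h import *
plan([.581,-.007,.108])"
```

```text
t 45.7 tcp [ 0.6003 -0.271   0.0037] w 0.043 F [-0.5 -0.   1.4] M [ 0.04 -0.01 -0.03] zaxis [0.096 0.   ] jaw -87.8 q235 [0.582 1.582 0.902] qd [-0.003  0.001  0.003]
t 46.12 tcp [ 0.6006 -0.2712  0.0039] w 0.0162 F [-0.4 -0.6 -1.2] M [ 0.06  0.02 -0.03] zaxis [ 0.096 -0.   ] jaw -87.8 q235 [0.582 1.581 0.902] qd [-0.002 -0.001  0.001]
t 47.2 tcp [ 0.5646 -0.0255  0.1267] w 0.0159 F [ 0.3 -0.2 -1.4] M [-0.01  0.06  0.04] zaxis [ 0.106 -0.004] jaw -88.1 q235 [0.208 1.808 1.023] qd [-0.015  0.012  0.003]
t 47.2 tcp [ 0.5646 -0.0255  0.1267] F [ 0.3 -0.2 -1.4] w 0.0159 jawyaw -88.1 q6 1.25
  tool-units total [ 0.075 -0.09   0.101]
```

```bash

python3 -m handwheel '[{"offset":[0.04,-0.045,-0.01],"turn":0},{"offset":[0.04,-0.045,0.03],"turn":0},{"offset":[0,0,0.04],"turn":0},{"offset":[0,0,0],"turn":0},{"offset":[0,0,0],"turn":0}]'  >/dev/null;./q.sh
python3 -c "
from h import *
plan([.581,-.007,.108])"
```

```text
t 47.62 tcp [ 0.5852 -0.0093  0.116 ] w 0.016 F [-0.4 -0.3 -0.1] M [ 0.04  0.11 -0.03] zaxis [ 0.109 -0.006] jaw -88.3 q235 [0.262 1.765 1.006] qd [ 0.032  0.    -0.01 ]
t 47.62 tcp [ 0.5852 -0.0093  0.116 ] F [-0.4 -0.3 -0.1] w 0.016 jawyaw -88.3 q6 1.3
  tool-units total [-0.025 -0.012  0.037]
```

```bash

python3 -m handwheel '[{"offset":[-0.02,-0.01,0.02],"turn":0},{"offset":[-0.005,0,0.02],"turn":0},{"offset":[0,0,0],"turn":0},{"offset":[0,0,0],"turn":0}]'  >/dev/null;./q.sh
python3 -m handwheel '[{"offset":[0,0,0],"turn":0},{"offset":[0,0,0],"turn":0},{"offset":[0,0,0],"turn":0},{"offset":[0,0,0],"turn":0}]' 0 >/dev/null;./q.sh
python3 -m handwheel '[{"offset":[0,0,-0.1],"turn":0},{"offset":[0,0,-0.15],"turn":0},{"offset":[0,0,-0.1],"turn":0},{"offset":[0,0,0],"turn":0},{"offset":[0,0,0],"turn":0}]' 1 >/dev/null;./q.sh
python3 -c "
from h import *
ss=snap('side');crop(ss,'s15',220,150,330,290,5)"
```

```text
t 47.95 tcp [ 0.5797 -0.0092  0.105 ] w 0.0159 F [-0.8  0.9 -0.4] M [-0.01  0.08  0.  ] zaxis [ 0.106 -0.006] jaw -88.5 q235 [0.269 1.782 0.985] qd [ 0.006  0.011 -0.006]
t 48.28 tcp [ 0.5798 -0.0097  0.1054] w 0.0428 F [-0.1  0.1  0.3] M [0.04 0.01 0.03] zaxis [ 0.107 -0.007] jaw -88.5 q235 [0.268 1.783 0.985] qd [-0.004 -0.002 -0.001]
t 48.7 tcp [ 0.5714 -0.009   0.1771] w 0.0855 F [-0.7  0.  -0.3] M [0.01 0.03 0.01] zaxis [ 0.105 -0.006] jaw -88.5 q235 [0.156 1.754 1.128] qd [-0.031 -0.023  0.012]
```

View pics/s15.png

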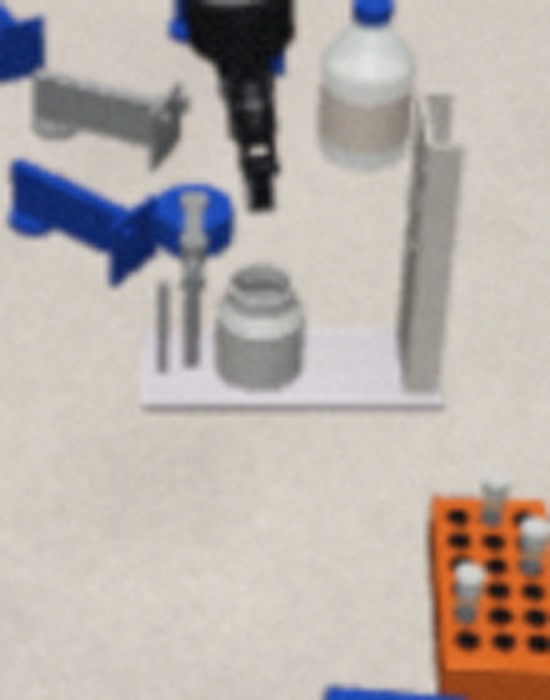

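The bench is empty of cylinders. I'll move aside for a top view of the mouth, turning on the way.

```bash

python3 -m handwheel '[{"offset":[-0.12,-0.12,-0.03],"turn":0},{"offset":[-0.13,-0.13,0],"turn":0},{"offset":[-0.13,-0.13,0],"turn":0},{"offset":[-0.1,-0.13,0],"turn":0},{"offset":[0,-0.1,0],"turn":0}]' 1 >/dev/null;./q.sh
python3 -m handwheel '[{"offset":[0,0,0],"turn":-1},{"offset":[0,0,0],"turn":-1},{"offset":[0,0,0],"turn":-1},{"offset":[0,0,0],"turn":-1},{"offset":[0,0,0],"turn":-1}]' >/dev/null;./q.sh
python3 -m handwheel '[{"offset":[0,0,0],"turn":-1},{"offset":[0,0,0],"turn":-1},{"offset":[0,0,0],"turn":-1},{"offset":[0,0,0],"turn":-1},{"offset":[0,0,0],"turn":-1}]' >/dev/null;./q.sh
python3 -c "
from h import *
st=snap('top');crop(st,'t16',200,130,310,225,7)"
```

```text
t 49.17 tcp [0.4679 0.1097 0.1653] w 0.0852 F [ 0.6 -0.   0.5] M [0.05 0.09 0.01] zaxis [ 0.099 -0.008] jaw -89.0 q235 [-0.028  1.975  1.095] qd [ 0.152 -0.13  -0.043]
t 49.58 tcp [0.4612 0.1152 0.1583] w 0.0853 F [-0.1 -0.1 -0.5] M [ 0.02  0.04 -0.01] zaxis [ 0.088 -0.006] jaw -67.8 q235 [-0.023  1.985  1.091] qd [ 0.018  0.018 -0.011]
t 50.0 tcp [0.4572 0.1155 0.1512] w 0.0853 F [-0.5 -0.5  1.3] M [-0.03 -0.02 -0.02] zaxis [ 0.077 -0.006] jaw -46.7 q235 [-0.014  1.992  1.086] qd [ 0.021  0.017 -0.013]
```

View pics/t16.png

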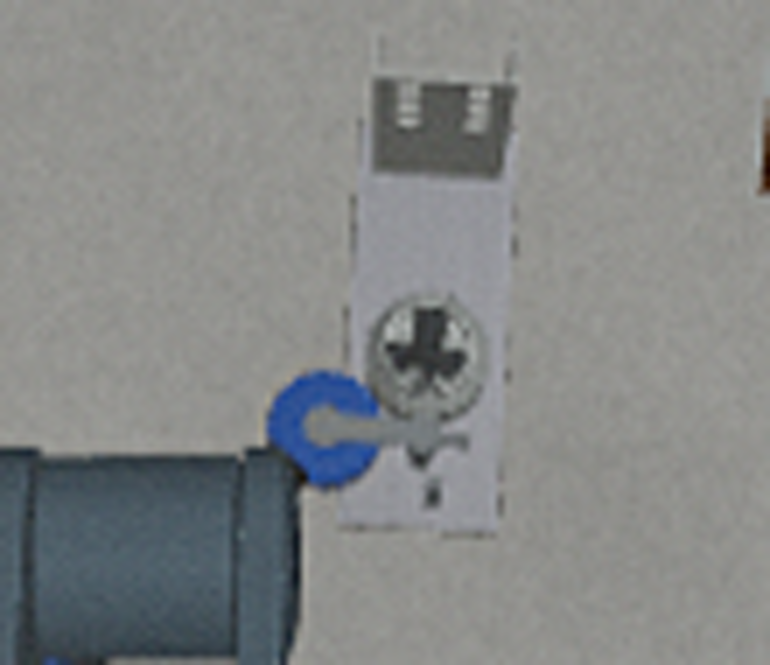

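All five cylinders are in the jar (dark cluster at crop (430,340)). I'll keep turning, then go back over the cap.

```bash

python3 -m handwheel '[{"offset":[0,0,0],"turn":-1},{"offset":[0,0,0],"turn":-1},{"offset":[0,0,0],"turn":-1},{"offset":[0,0,0],"turn":-1},{"offset":[0,0,0],"turn":-1}]' >/dev/null;./q.sh
python3 -m handwheel '[{"offset":[0,0,0],"turn":-1},{"offset":[0,0,0],"turn":-1},{"offset":[0,0,0],"turn":-1},{"offset":[0,0,0],"turn":-1},{"offset":[0,0,0],"turn":-1}]' >/dev/null;./q.sh
python3 -m handwheel '[{"offset":[0,0,0],"turn":-1},{"offset":[0,0,0],"turn":-1},{"offset":[0,0,0],"turn":-1},{"offset":[0,0,0],"turn":-1},{"offset":[0,0,0],"turn":-1}]' >/dev/null;./q.sh
python3 -c "
from h import *
st=snap('top');ss=snap('side')
print(capfit(st,(235,178,262,204),.0925,.1235));
plan([.531,.0467,.16])"
```

```text
t 50.47 tcp [0.454  0.1155 0.1454] w 0.0857 F [0.4 0.3 0.3] M [-0.02  0.07 -0.04] zaxis [ 0.068 -0.006] jaw -26.1 q235 [-0.006  1.997  1.082] qd [ 0.017  0.011 -0.01 ]
t 50.88 tcp [0.451  0.1155 0.1401] w 0.0854 F [ 0.8  0.9 -0.8] M [-0.05  0.02  0.02] zaxis [ 0.06  -0.005] jaw -5.6 q235 [1.000e-03 2.002e+00 1.079e+00] qd [ 0.017  0.01  -0.007]
t 51.3 tcp [0.448  0.1155 0.1349] w 0.0851 F [ 0.2 -0.8 -0.5] M [-0.01  0.05 -0.04] zaxis [ 0.052 -0.005] jaw 14.9 q235 [0.008 2.007 1.075] qd [ 0.015  0.011 -0.009]
(array([0.53133092, 0.04748897]), np.float64(10.28125), np.uint64(170))
t 51.4 tcp [0.4479 0.1155 0.1349] F [0.4 0.3 0.1] w 0.0858 jawyaw 14.8 q6 -0.26
  tool-units total [-0.44   0.32  -0.102]
```

```bash

python3 -m handwheel '[{"offset":[0,0,-0.1],"turn":-0.5},{"offset":[0,0,-0.1],"turn":0},{"offset":[-0.15,0.11,0],"turn":0},{"offset":[-0.15,0.11,0],"turn":0},{"offset":[-0.1,0.07,0],"turn":0}]' >/dev/null
python3 -m handwheel '[{"offset":[0,0,0],"turn":0},{"offset":[0,0,0],"turn":0},{"offset":[0,0,0],"turn":0}]' >/dev/null;./q.sh
python3 -c "
from h import *
plan([.532,.0472,.094])"
```

```text
t 52.07 tcp [0.5238 0.0535 0.1761] w 0.0851 F [0.1 0.2 0.3] M [-0.01  0.05  0.03] zaxis [ 0.045 -0.005] jaw 15.4 q235 [0.1   1.817 1.18 ] qd [0.009 0.013 0.006]
t 52.07 tcp [0.5238 0.0535 0.1761] F [0.1 0.2 0.3] w 0.0851 jawyaw 15.4 q6 -0.39
  tool-units total [-0.034  0.014  0.412]
```

```bash

python3 -m handwheel '[{"offset":[-0.02,0.007,0],"turn":0},{"offset":[-0.014,0.007,0.04],"turn":0},{"offset":[0,0,0.04],"turn":0},{"offset":[0,0,0.04],"turn":0},{"offset":[0,0,0.04],"turn":0}]' >/dev/null
python3 -m handwheel '[{"offset":[0,0,0],"turn":0},{"offset":[0,0,0],"turn":0}]' >/dev/null;./q.sh
python3 -c "
from h import *
plan([.532,.0472,.094])
ss=snap('side');crop(ss,'s17',230,150,320,225,8)"
```

```text
t 52.65 tcp [0.5255 0.0502 0.1383] w 0.0854 F [ 0.7  0.6 -0.9] M [-0.    0.05 -0.03] zaxis [ 0.039 -0.004] jaw 15.4 q235 [0.156 1.838 1.108] qd [ 0.018  0.021 -0.013]
t 52.65 tcp [0.5255 0.0502 0.1383] F [ 0.7  0.6 -0.9] w 0.0854 jawyaw 15.4 q6 -0.4
  tool-units total [-0.02   0.019  0.223]
```

View pics/s17.png

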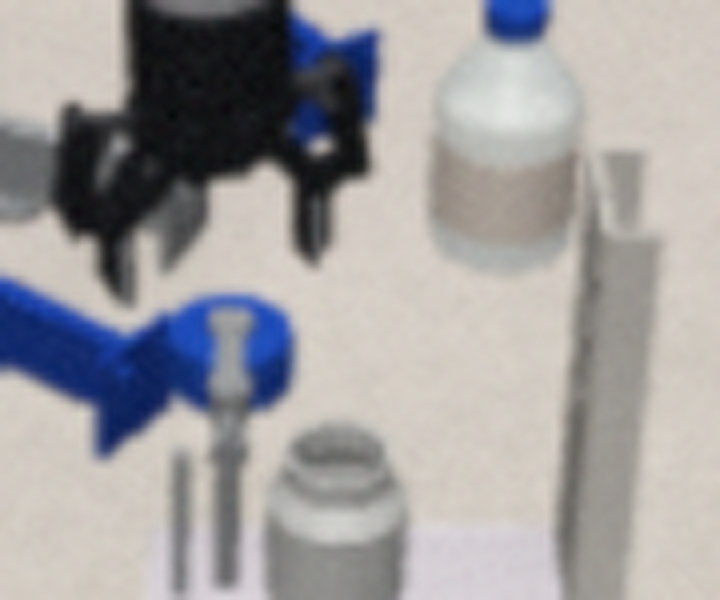

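```bash

python3 -m handwheel '[{"offset":[-0.012,0.012,0.01],"turn":0},{"offset":[-0.01,0.008,0.04],"turn":0},{"offset":[0,0,0.04],"turn":0},{"offset":[0,0,0.04],"turn":0},{"offset":[0,0,0.04],"turn":0}]' >/dev/null
python3 -m handwheel '[{"offset":[0,0,0.015],"turn":0},{"offset":[0,0,0],"turn":0},{"offset":[0,0,0],"turn":0}]' >/dev/null;./q.sh
python3 -c "
from h import *
plan([.532,.0472,.096])"
```

```text
t 53.37 tcp [0.5328 0.0465 0.0975] w 0.0852 F [ 0.7 -0.6  0.6] M [ 0.02  0.07 -0.05] zaxis [ 0.039 -0.004] jaw 15.4 q235 [0.231 1.845 1.026] qd [ 0.011  0.004 -0.004]
t 53.37 tcp [0.5328 0.0465 0.0975] F [ 0.7 -0.6  0.6] w 0.0852 jawyaw 15.4 q6 -0.41
  tool-units total [ 0.004 -0.003  0.008]
```

```bash

python3 -m handwheel '[{"offset":[0,0,0],"turn":0},{"offset":[0,0,0],"turn":0},{"offset":[0,0,0],"turn":0}]' 0.55 60 >/dev/null;./q.sh
python3 -m handwheel '[{"offset":[-0.0067,0.018,0],"turn":1},{"offset":[-0.0067,0.018,0],"turn":1},{"offset":[-0.0067,0.018,0],"turn":1},{"offset":[-0.0067,0.018,0],"turn":1},{"offset":[-0.0067,0.018,0],"turn":1}]' >/dev/null;./q.sh
python3 -c "
from h import *
arc()"
python3 -m handwheel '[{"offset":[-0.0067,0.018,0],"turn":1},{"offset":[-0.0067,0.018,0],"turn":1},{"offset":[-0.0067,0.018,0],"turn":1},{"offset":[-0.0067,0.018,0],"turn":1},{"offset":[-0.0067,0.018,0],"turn":1}]' >/dev/null;./q.sh
python3 -c "
from h import *
arc()"
```

```text
t 53.62 tcp [0.533  0.0466 0.0978] w 0.0662 F [-0.2 -0.4 -0.3] M [ 0.03 -0.01 -0.  ] zaxis [ 0.04  -0.004] jaw 15.4 q235 [0.23  1.845 1.026] qd [-0.005 -0.003  0.001]
t 54.03 tcp [0.5507 0.0424 0.0993] w 0.0662 F [-0.8  0.7 -1.1] M [-0.06  0.17  0.  ] zaxis [ 0.038 -0.004] jaw -5.3 q235 [0.264 1.799 1.041] qd [ 0.079 -0.107  0.037]
  arc angle 67.2 radius 0.0525
t 54.45 tcp [0.5656 0.0317 0.1001] w 0.0665 F [-0.8  0.8 -1. ] M [0.04 0.19 0.06] zaxis [ 0.035 -0.004] jaw -26.3 q235 [0.293 1.76  1.054] qd [ 0.061 -0.082  0.03 ]
  arc angle 47.0 radius 0.0523
```

```bash

python3 -m handwheel '[{"offset":[-0.0067,0.018,0],"turn":1},{"offset":[-0.0067,0.018,0],"turn":1},{"offset":[-0.0067,0.018,0.002],"turn":1},{"offset":[-0.0067,0.018,0.002],"turn":1},{"offset":[-0.0067,0.018,0.002],"turn":1}]' >/dev/null;./q.sh
python3 -c "
from h import *
arc()"
python3 -m handwheel '[{"offset":[-0.0067,0.018,0.002],"turn":0.8},{"offset":[-0.0067,0.018,0.002],"turn":0.8},{"offset":[-0.0067,0.018,0.002],"turn":0.8},{"offset":[-0.0067,0.018,0.002],"turn":0.8}]' >/dev/null;./q.sh
python3 -c "
from h import *
arc()"
```

```text
t 54.87 tcp [0.5759 0.0162 0.0999] w 0.0662 F [-0.5  0.9  0.2] M [0.12 0.18 0.03] zaxis [ 0.032 -0.003] jaw -47.3 q235 [0.314 1.733 1.063] qd [ 0.039 -0.049  0.015]
  arc angle 26.4 radius 0.0519
t 55.2 tcp [0.5812 0.0022 0.0998] w 0.0665 F [-0.4  1.3 -1.2] M [0.21 0.15 0.07] zaxis [ 0.034 -0.001] jaw -60.8 q235 [0.323 1.721 1.064] qd [ 0.02  -0.025  0.002]
  arc angle 10.1 radius 0.0531
```

```bash

python3 -m handwheel '[{"offset":[-0.011,0.018,0.002],"turn":0},{"offset":[-0.011,0.018,0.002],"turn":0},{"offset":[-0.011,0.018,0],"turn":0}]' >/dev/null;./q.sh
python3 -c "
from h import *
arc()"
python3 -m handwheel '[{"offset":[-0.01,0.015,0],"turn":0}]' >/dev/null;./q.sh
python3 -m handwheel '[{"offset":[-0.01,0.015,0],"turn":0}]' >/dev/null;./q.sh
python3 -c "
from h import *
arc()
ss=snap('side');crop(ss,'s18',230,150,320,225,8)"
```

```text
t 55.45 tcp [ 0.5813 -0.0102  0.0997] w 0.0665 F [ 0.5  5.6 -0.2] M [ 0.88 -0.07 -0.04] zaxis [ 0.036 -0.   ] jaw -60.7 q235 [0.322 1.722 1.063] qd [-0.008  0.002  0.005]
  arc angle -3.4000000000000004 radius 0.0528
t 55.53 tcp [ 0.5808 -0.012   0.0997] w 0.0664 F [-0.6 16.9  1.4] M [ 2.79  0.2  -0.13] zaxis [0.035 0.004] jaw -60.7 q235 [0.321 1.723 1.064] qd [-0.008  0.019  0.023]
t 55.62 tcp [ 0.5794 -0.0127  0.0992] w 0.0661 F [-2.3 16.3  1.2] M [ 2.61  0.32 -0.11] zaxis [0.033 0.01 ] jaw -60.7 q235 [0.321 1.725 1.066] qd [-0.006  0.019  0.023]
  arc angle -6.6 radius 0.0513
```

View pics/s18.png

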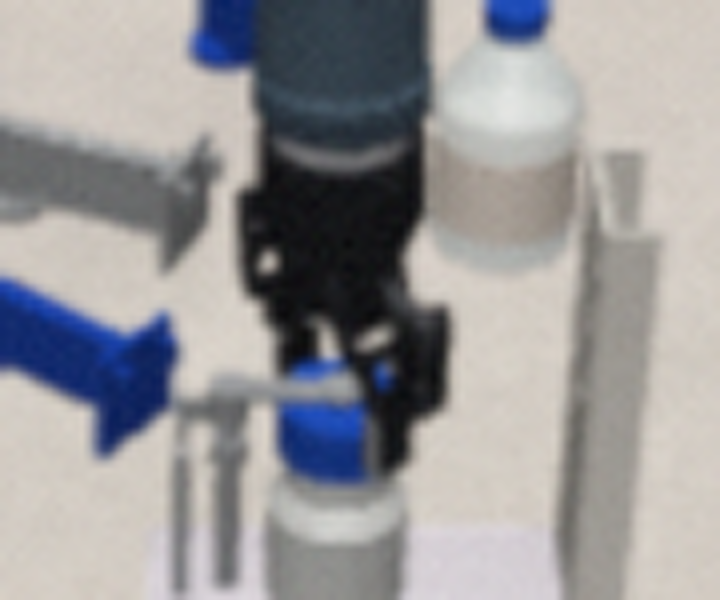

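Cap is at the home stop. Now centre on it, grip and screw down.

```bash

python3 -m handwheel '[{"offset":[0,0,0],"turn":-1},{"offset":[0,0,0],"turn":-0.5},{"offset":[0,0,0],"turn":0}]' 1 >/dev/null;./q.sh
python3 -c "
from h import *
plan([.581,-.007,.094])"
```

```text
t 55.92 tcp [ 0.578  -0.0121  0.0988] w 0.0853 F [ 0.3 -0.5  1.1] M [-0.03  0.   -0.01] zaxis [0.031 0.012] jaw -54.2 q235 [0.32  1.726 1.068] qd [-0.004  0.002  0.001]
t 55.92 tcp [ 0.578  -0.0121  0.0988] F [ 0.3 -0.5  1.1] w 0.0853 jawyaw -54.2 q6 0.7
  tool-units total [ 0.026 -0.012  0.025]
```

```bash

python3 -m handwheel '[{"offset":[0.015,-0.008,0.015],"turn":0},{"offset":[0.012,-0.006,0.015],"turn":0},{"offset":[0,0,0],"turn":0}]' 1 >/dev/null;./q.sh
python3 -m handwheel '[{"offset":[0,0,0],"turn":0},{"offset":[0,0,0],"turn":0},{"offset":[0,0,0],"turn":0},{"offset":[0,0,0],"turn":0},{"offset":[0,0,0],"turn":0}]' -1 60 >/dev/null;./q.sh
python3 -m handwheel '[{"offset":[0,0,0.0012],"turn":1},{"offset":[0,0,0.0012],"turn":1},{"offset":[0,0,0.0012],"turn":1},{"offset":[0,0,0.0012],"turn":1},{"offset":[0,0,0.0012],"turn":1}]' >/dev/null;./q.sh
```

```text
t 56.17 tcp [ 0.5815 -0.0074  0.0929] w 0.0856 F [-1.5  0.6  0.3] M [0.02 0.04 0.02] zaxis [0.032 0.011] jaw -54.3 q235 [0.335 1.721 1.057] qd [-0.005 -0.002  0.003]
t 56.58 tcp [ 0.581  -0.0061  0.0937] w 0.0582 F [ 0.2 -0.2 -0.6] M [-0.21 -0.05  0.07] zaxis [0.03  0.013] jaw -54.3 q235 [0.334 1.721 1.061] qd [-0.003  0.001  0.004]
t 57.0 tcp [ 0.5812 -0.0068  0.0923] w 0.0587 F [-1.3  0.6  0.9] M [-0.23  0.06  0.07] zaxis [0.031 0.011] jaw -75.0 q235 [0.336 1.721 1.057] qd [ 0.006  0.002 -0.008]
```

```bash

python3 -m handwheel '[{"offset":[0,0,0.0012],"turn":1},{"offset":[0,0,0.0012],"turn":1},{"offset":[0,0,0.0012],"turn":1},{"offset":[0,0,0.0012],"turn":1},{"offset":[0,0,0.0012],"turn":1}]' >/dev/null;./q.sh
python3 -m handwheel '[{"offset":[0,0,0.0012],"turn":1},{"offset":[0,0,0.0012],"turn":1},{"offset":[0,0,0.0012],"turn":1},{"offset":[0,0,0.0012],"turn":1},{"offset":[0,0,0.0012],"turn":1}]' >/dev/null;./q.sh
python3 -m handwheel '[{"offset":[0,0,0.0012],"turn":1},{"offset":[0,0,0.0012],"turn":1},{"offset":[0,0,0.0012],"turn":1},{"offset":[0,0,0],"turn":0}]' >/dev/null;./q.sh
```

```text
t 57.42 tcp [ 0.5812 -0.0074  0.0911] w 0.0581 F [-1.9  1.2  1. ] M [-0.35  0.25  0.09] zaxis [0.031 0.008] jaw -95.9 q235 [0.337 1.722 1.054] qd [ 0.003  0.002 -0.003]
t 57.83 tcp [ 0.5809 -0.0079  0.0902] w 0.0585 F [-1.1  1.   2.4] M [-0.46  0.38  0.05] zaxis [0.03  0.006] jaw -116.8 q235 [0.339 1.723 1.052] qd [ 0.002  0.002 -0.004]
t 58.17 tcp [ 0.5805 -0.008   0.0897] w 0.0586 F [0.8 2.3 1.6] M [-0.32  0.31 -0.04] zaxis [0.029 0.004] jaw -129.5 q235 [0.339 1.723 1.052] qd [-0.001 -0.001  0.003]
```

```bash

python3 -m handwheel '[{"offset":[0,0,0],"turn":0},{"offset":[0,0,0],"turn":0},{"offset":[0,0,0],"turn":0},{"offset":[0,0,0],"turn":0},{"offset":[0,0,0],"turn":0}]' 1 >/dev/null;./q.sh
python3 -m handwheel '[{"offset":[0,0,0],"turn":-1},{"offset":[0,0,0],"turn":-1},{"offset":[0,0,0],"turn":-1},{"offset":[0,0,0],"turn":-1},{"offset":[0,0,0],"turn":-1}]' >/dev/null
python3 -m handwheel '[{"offset":[0,0,0],"turn":-1},{"offset":[0,0,0],"turn":-1},{"offset":[0,0,0],"turn":-1},{"offset":[0,0,0],"turn":-1},{"offset":[0,0,0],"turn":-1}]' >/dev/null
python3 -m handwheel '[{"offset":[0,0,0],"turn":-1},{"offset":[0,0,0],"turn":-1},{"offset":[0,0,0],"turn":-1},{"offset":[0,0,0],"turn":-1},{"offset":[0,0,0],"turn":-1}]' >/dev/null
python3 -m handwheel '[{"offset":[0,0,0],"turn":-1},{"offset":[0,0,0],"turn":-1},{"offset":[0,0,0],"turn":-1},{"offset":[0,0,0],"turn":0}]' >/dev/null;./q.sh
python3 -c "
from h import *
plan([.581,-.007,.087])"
```

```text
t 58.58 tcp [ 0.5809 -0.0085  0.0895] w 0.0856 F [ 0.3 -0.1 -0.2] M [0.03 0.04 0.01] zaxis [0.03  0.004] jaw -129.1 q235 [0.34  1.723 1.051] qd [ 0.001  0.001 -0.004]
t 60.17 tcp [ 0.5816 -0.0107  0.0895] w 0.0853 F [-0.6 -0.6 -0.8] M [ 0.01 -0.    0.01] zaxis [0.032 0.003] jaw -53.1 q235 [0.34  1.722 1.049] qd [ 0.    -0.    -0.002]
t 60.17 tcp [ 0.5816 -0.0107  0.0895] F [-0.6 -0.6 -0.8] w 0.0853 jawyaw -53.1 q6 0.69
  tool-units total [ 0.008 -0.017  0.012]
```

```bash

python3 -m handwheel '[{"offset":[0.008,-0.017,0.01],"turn":0},{"offset":[0,0,0.006],"turn":0},{"offset":[0,0,0],"turn":0}]' 1 >/dev/null;./q.sh
python3 -m handwheel '[{"offset":[0,0,0],"turn":0},{"offset":[0,0,0],"turn":0},{"offset":[0,0,0],"turn":0},{"offset":[0,0,0],"turn":0},{"offset":[0,0,0],"turn":0}]' -1 60 >/dev/null;./q.sh
python3 -m handwheel '[{"offset":[0,0,0.0012],"turn":1},{"offset":[0,0,0.0012],"turn":1},{"offset":[0,0,0.0012],"turn":1},{"offset":[0,0,0.0012],"turn":1},{"offset":[0,0,0.0012],"turn":1}]' >/dev/null;./q.sh
python3 -m handwheel '[{"offset":[0,0,0.0012],"turn":1},{"offset":[0,0,0.0012],"turn":1},{"offset":[0,0,0.0012],"turn":1},{"offset":[0,0,0.0012],"turn":1}]' >/dev/null;./q.sh
python3 -m handwheel '[{"offset":[0,0,0.0012],"turn":1},{"offset":[0,0,0.0012],"turn":1},{"offset":[0,0,0.0012],"turn":1}]' >/dev/null;./q.sh
```

```text
t 60.42 tcp [ 0.581  -0.0069  0.086 ] w 0.0858 F [-0.3 -0.1  0.7] M [-0.05  0.02  0.01] zaxis [0.032 0.003] jaw -53.4 q235 [0.344 1.726 1.041] qd [-0.001  0.004  0.003]
t 60.83 tcp [ 0.5807 -0.0065  0.0865] w 0.0588 F [-0.1 -0.4 -0.2] M [0.04 0.11 0.05] zaxis [0.031 0.003] jaw -53.5 q235 [0.343 1.726 1.043] qd [-0.002 -0.002  0.004]
t 61.25 tcp [ 0.5807 -0.0069  0.085 ] w 0.0588 F [-0.6 -0.3  2.1] M [-0.1   0.15  0.19] zaxis [0.031 0.002] jaw -74.3 q235 [0.345 1.727 1.04 ] qd [ 0.005 -0.    -0.007]
t 61.58 tcp [ 0.5807 -0.0072  0.084 ] w 0.0584 F [-1.2  1.3  0.9] M [-0.19  0.22  0.07] zaxis [0.031 0.001] jaw -91.1 q235 [0.346 1.727 1.038] qd [ 0.003  0.001 -0.006]
t 61.83 tcp [ 0.5806 -0.0074  0.0834] w 0.059 F [-0.5  1.2  1.6] M [-0.34  0.31  0.13] zaxis [ 0.031 -0.   ] jaw -103.6 q235 [0.347 1.727 1.037] qd [ 0.004 -0.001 -0.004]
```

```bash

python3 -m handwheel '[{"offset":[0,0,0.0012],"turn":1}]' >/dev/null;./q.sh
python3 -m handwheel '[{"offset":[0,0,0.0012],"turn":1}]' >/dev/null;./q.sh
python3 -m handwheel '[{"offset":[0,0,0],"turn":1}]' >/dev/null;./q.sh
python3 -m handwheel '[{"offset":[0,0,0],"turn":1}]' >/dev/null;./q.sh
python3 -m handwheel '[{"offset":[0,0,0],"turn":1}]' >/dev/null;./q.sh
```

```text
t 61.92 tcp [ 0.5806 -0.0074  0.0832] w 0.0585 F [-0.7  0.8  2. ] M [-0.31  0.36  0.06] zaxis [ 0.031 -0.001] jaw -107.8 q235 [0.348 1.727 1.036] qd [ 0.004  0.002 -0.004]
t 62.0 tcp [ 0.5805 -0.0075  0.083 ] w 0.0588 F [-1.2  2.1  0.8] M [-0.34  0.33  0.09] zaxis [ 0.031 -0.001] jaw -112.0 q235 [0.348 1.727 1.036] qd [ 0.002  0.001 -0.004]
t 62.08 tcp [ 0.5804 -0.0077  0.083 ] w 0.0587 F [-1.2 -7.2  1. ] M [-1.88  0.41  0.75] zaxis [ 0.031 -0.002] jaw -116.2 q235 [0.348 1.727 1.036] qd [-0.001  0.001 -0.002]
t 62.17 tcp [ 0.5801 -0.0101  0.083 ] w 0.0584 F [ -3.3 -14.7   0.9] M [-2.99  0.82  2.47] zaxis [ 0.03  -0.008] jaw -120.1 q235 [0.348 1.727 1.036] qd [-0.    -0.    -0.004]
t 62.25 tcp [ 0.5791 -0.0115  0.0827] w 0.0587 F [-0.4 -2.9  4. ] M [-0.58  0.23  3.27] zaxis [ 0.027 -0.011] jaw -124.0 q235 [0.348 1.728 1.037] qd [-0.003  0.003  0.002]
```

Hard stop reached: Mz jumped to 3 N·m after 137° of closing in total. I'll release, rise and check the cap and guard.

```bash

python3 -m handwheel '[{"offset":[0,0,0],"turn":0},{"offset":[0,0,0],"turn":0},{"offset":[0,0,0],"turn":0},{"offset":[0,0,0],"turn":0}]' 1 >/dev/null;./q.sh
python3 -m handwheel '[{"offset":[0,0,-0.05],"turn":0},{"offset":[0,0,-0.1],"turn":0},{"offset":[0,0,-0.15],"turn":0},{"offset":[0,0,-0.15],"turn":0},{"offset":[0,0,-0.1],"turn":0}]' >/dev/null
python3 -m handwheel '[{"offset":[0,0,-0.05],"turn":0},{"offset":[0,0,0],"turn":0},{"offset":[0,0,0],"turn":0}]' >/dev/null;./q.sh
python3 -c "
from h import *
st=snap('top');ss=snap('side');
print(capfit(ss,(260,193,286,217)),capfit(ss,(260,193,286,217),.087,.118))
crop(ss,'s20',200,120,330,235,6);crop(st,'t20',100,140,240,240,5)"
```

```text
t 62.58 tcp [ 0.5785 -0.0099  0.0816] w 0.0854 F [-0.6  0.4 -0.2] M [-0.01  0.01  0.03] zaxis [ 0.026 -0.009] jaw -124.2 q235 [0.349 1.729 1.036] qd [ 0.    -0.001 -0.003]
t 63.25 tcp [ 0.5751 -0.0098  0.2099] w 0.0849 F [-0.6  0.1  0. ] M [ 0.01  0.06 -0.01] zaxis [ 0.027 -0.009] jaw -124.2 q235 [0.182 1.65  1.281] qd [-0.017 -0.01   0.003]
(array([ 0.58301695, -0.00732984]), np.float64(10.921875), np.uint64(193)) (array([ 0.58239972, -0.01137215]), np.float64(11.203125), np.uint64(193))
```

View pics/s20.png

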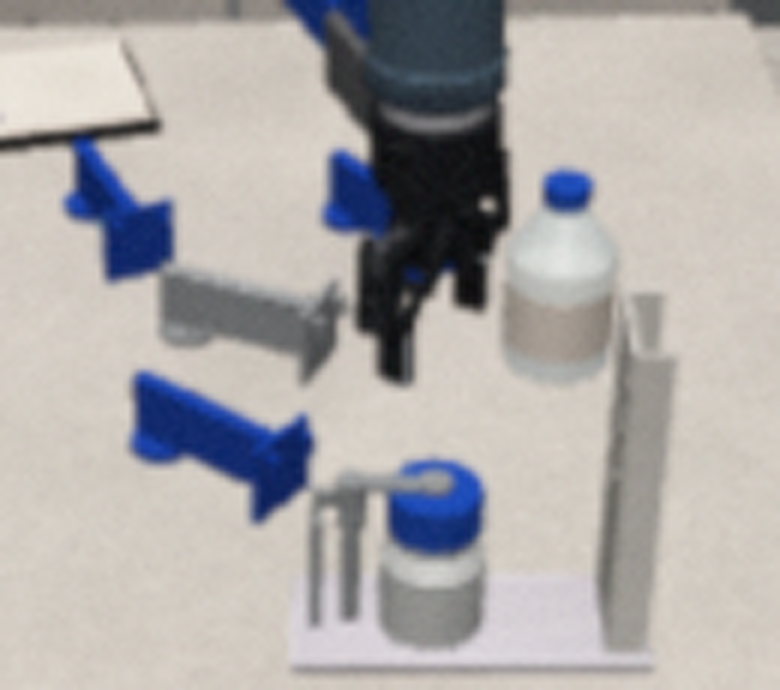

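View pics/t20.png

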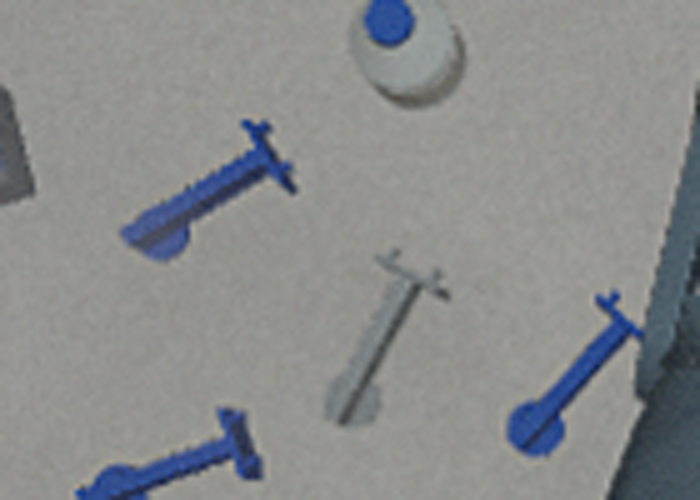

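Cap is home and down, matching the start picture. Now I'll fit the guard pose with a model overlay.

```bash
cat >> h.py <<'E'
def gmodel(x,y,yaw,z=.045):
    c,s=np.cos(yaw),np.sin(yaw);W=lambda P:np.array([[x+c*a-s*b,y+s*a+c*b,z+h] for a,b,h in P])
    L=[]
    L.append(W([(-62,-7,9),(62,-7,9),(62,7,9),(-62,7,9),(-62,-7,9)])if 0 else W(np.array([(-62,-7,9),(62,-7,9),(62,7,9),(-62,7,9),(-62,-7,9)])/1e3))
    th=np.linspace(0,2*np.pi,30);L.append(W(np.c_[-.038+.022*np.cos(th),.022*np.sin(th),0*th-.045]))
    L.append(W(np.array([(72,-28,-45),(72,28,-45),(72,28,15),(72,-28,15),(72,-28,-45)])/1e3))
    for k in(-18,18): L.append(W(np.array([(72,k,9),(82,k,9)])/1e3))
    return L
def over(s,name,box,k,poses):
    u0,v0,u1,v1=box;im=cv2.resize(s["image"][v0:v1,u0:u1,::-1],None,fx=k,fy=k,interpolation=cv2.INTER_CUBIC)
    for p,col in poses:
        for l in gmodel(*p):
            q=((proj(s,l)+.5-[u0,v0])*k).astype(np.int32);cv2.polylines(im,[q],False,col,1)
    cv2.imwrite(f"pics/{name}.png",im)
E
python3 - <<'E'
from h import *
st=snap('top');ss=snap('side')
p=(.468,.3168,np.radians(-20.2))
over(st,'go1',(155,180,200,235),10,[(p,(0,0,255))]);over(ss,'go2',(220,155,265,190),14,[(p,(0,0,255))])
E
```

```text
(no output)
```

View pics/go1.png

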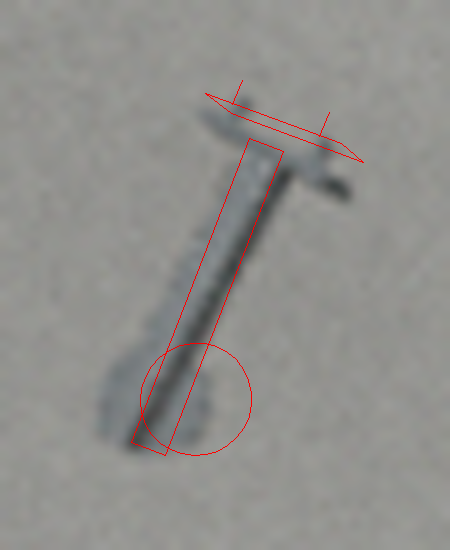

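View pics/go2.png

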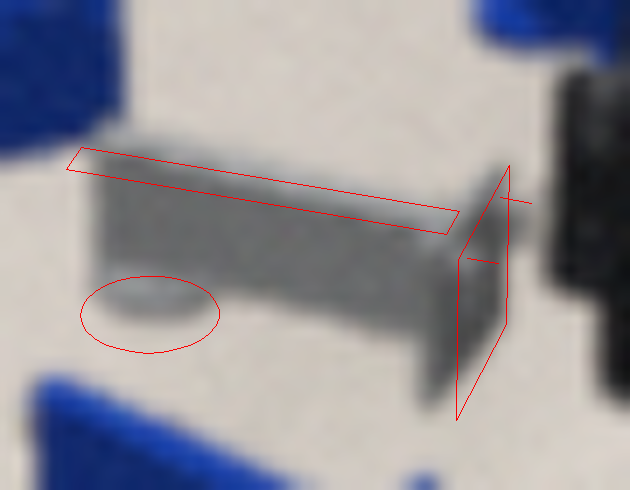

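```bash
cat > gf.py <<'E'
from h import *
from scipy.optimize import least_squares
def gfit(st,T,ss,S,x0=(.47,.32,-.4)):
    """T,S lists of ((a,b,h)mm,(u,v))"""
    def f(p,sep=False):
        x,y,w=p;c,s=np.cos(w),np.sin(w);r=[]
        for cam,L in((st,T),(ss,S)):
            if not L: continue
            m=np.array([l[0] for l in L])/1e3;uv=np.array([l[1] for l in L])
            P=np.c_[x+c*m[:,0]-s*m[:,1],y+s*m[:,0]+c*m[:,1],.045+m[:,2]]
            r.append((proj(cam,P)+.5-uv).ravel())
        return np.concatenate(r)
    q=least_squares(f,x0,loss="soft_l1");return q.x,f(q.x).reshape(-1,2).round(1)
E
python3 - <<'E'
from gf import *
st=snap('top');ss=snap('side')
t=lambda u,v:(155+u/10,180+v/10);s=lambda u,v:(220+u/14,155+v/14)
T=[((72,28,15),t(203,112)),((72,-28,15),t(350,190)),((-38,0,-42),t(155,400)),((-62,-7,-30),t(132,448))]
S=[((72,-28,-45),s(428,408)),((72,28,15),s(505,165)),((-38,0,-42),s(155,290)),((-62,7,9),s(112,132))]
for a,b in((T,S),(T,[]),([],S)):
    p,r=gfit(st,a,ss,b);print(p[:2].round(4),np.degrees(p[2]).round(1),r.tolist())
p=gfit(st,T,ss,S)[0]
over(st,'go3',(155,180,200,235),10,[(p,(0,0,255))]);over(ss,'go4',(220,155,265,190),14,[(p,(0,0,255))])
E
```

```text
[0.4664 0.3265] -29.9 [[1.1, -1.2], [-1.0, -1.7], [0.0, -0.4], [0.1, 0.8], [-0.5, 0.9], [-0.2, 0.4], [-0.2, -0.8], [-1.4, -1.2]]
[0.4638 0.3262] -31.6 [[1.8, -0.4], [-0.6, -0.6], [-0.1, 0.1], [-0.2, 1.3]]
[0.4682 0.3248] -27.4 [[0.5, 0.8], [0.3, 0.2], [0.1, -0.4], [-1.3, -0.7]]
```

View pics/go3.png

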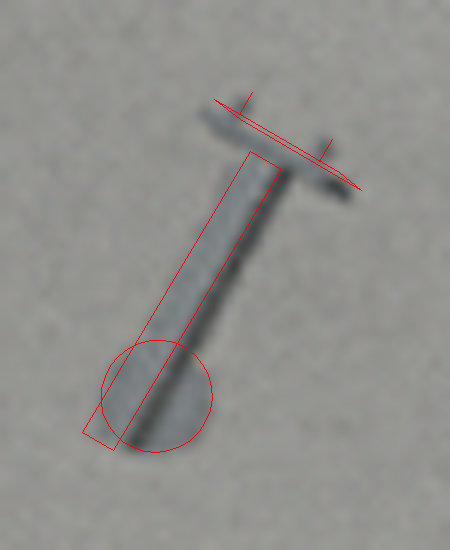

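View pics/go4.png

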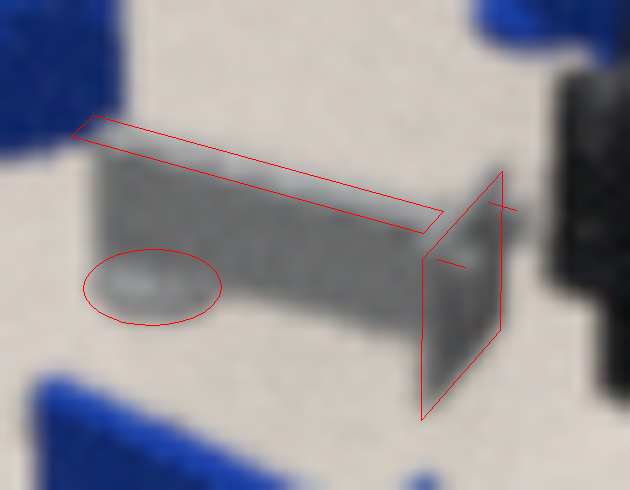

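```bash
python3 - <<'E'
from h import *
# average several frames for less noise
im=np.mean([snap('top')["image"].astype(float) for _ in range(6)],0);st=snap('top')
c=im[132:162,246:282,::-1].clip(0,255).astype(np.uint8)
cv2.imwrite('pics/up.png',cv2.resize(c,None,fx=16,fy=16,interpolation=cv2.INTER_CUBIC))
g=im.sum(2)/3
print(np.round(g[138:156,250:278]).astype(int))
E
```

```text
[[152 152 146 158 137 147 145 147 148 148 143 143 147 149 148 150 150 151
  151 150 149 153 133 137 153 149 149 146]
 [146 148 149 159 146 150 152 150 149 150 148 148 150 151 149 150 150 149
  149 146 150 156 128 137 147 147 148 146]
 [ 69 112 152 156 154 154 155 154 153 156 157 155 154 152 160 155 155 155
  153 153 153 159 118 144 153 150 149 150]
 [ 67  48 153 121  99  95 118 129 128 146 136 135 135 135 154 156 152 152
  155 158 155 155 137 158 157 151 152 150]
 [ 81  52  99  67  71  67  91 133 140 142  87  81  81  81  80  79  73 117
  131 135  95  96  97 115 153 152 150 152]
 [ 86  54  65  68  68  66  60  80 109 113  83  84  84  86  84  87  81 157
  161 166  87  82  82 100 153 154 151 153]
 [ 68  55  77  77  74  73  73  69  65  64  64  66  68  77  78  84  82 103
  133 130  88  88  83 126 155 154 155 152]
 [ 58  64  83  83  81  80  78  76  73  74  76  72  73  68  66  66  64  88
  128 105  84  82  80 138 157 156 158 153]
 [ 53  78  84  82  82  82  82  81  83  80  79  77  77  76  77  71  70  67
   62  62  67  65  68 105 143 146 146 151]
 [ 55  82  88  85  84  85  84  83  84  84  82  
[... 306 characters left out ...]
 87  94  94  93  93  91  91  92  92  89  88  89  85  86  89  85  84  87
   85  86  83  83  83  83  83  81  82  79]
 [ 90  96  92  92  91  91  91  90  89  92  90  91  89  91  89  90  86  86
   86  86  86  85  85  85  84  83  82  83]
 [ 95  96  94  92  93  93  93  93  91  93  91  91  90  91  90  89  88  90
   89  89  89  87  88  86  87  86  86  86]
 [ 95  95  92  94  93  94  91  92  92  93  93  91  91  92  92  91  93  91
   90  91  89  89  89  90  88  88  88  87]
 [ 96  94  95  94  93  95  94  95  94  93  94  94  92  92  92  92  93  93
   92  91  90  91  91  91  89  90  88  89]
 [ 97  96  95  96  94  95  94  94  96  93  93  93  93  94  92  93  94  93
   93  92  94  93  92  91  90  90  90  92]]
```

View pics/up.png

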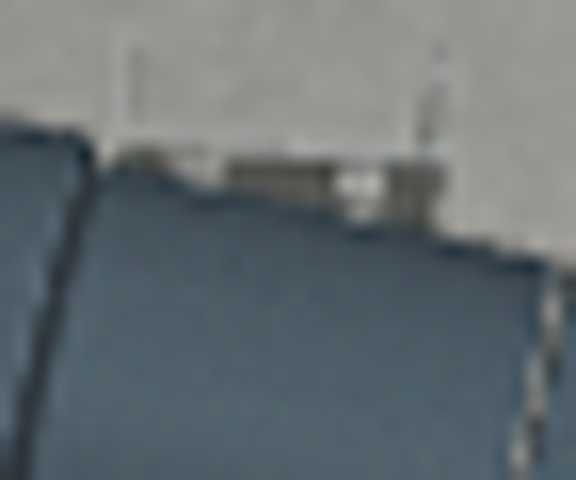

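```bash

python3 -m handwheel '[{"offset":[-0.08,-0.06,0],"turn":-1},{"offset":[-0.15,-0.12,0],"turn":-0.2},{"offset":[-0.15,-0.12,0],"turn":0},{"offset":[-0.15,-0.12,0],"turn":0},{"offset":[-0.15,-0.12,0],"turn":0}]' >/dev/null
python3 -m handwheel '[{"offset":[-0.15,-0.12,0],"turn":0},{"offset":[-0.15,-0.12,0],"turn":0},{"offset":[-0.15,-0.12,0],"turn":0},{"offset":[-0.1,-0.08,0],"turn":0},{"offset":[-0.05,-0.04,0],"turn":0}]' >/dev/null
python3 -m handwheel '[{"offset":[0,0,0],"turn":0},{"offset":[0,0,0],"turn":0}]' >/dev/null;./q.sh
python3 - <<'E'
from h import *
plan([.4655,.326,.1])
im=np.mean([snap('top')["image"].astype(float) for _ in range(6)],0);st=snap('top')
c=im[132:200,240:290,::-1].clip(0,255).astype(np.uint8)
cv2.imwrite('pics/up2.png',cv2.resize(c,None,fx=11,fy=11,interpolation=cv2.INTER_CUBIC))
np.save('topavg.npy',im)
g=im.sum(2)/3
print(np.round(g[138:158,248:276]).astype(int))
E
```

```text
t 64.9 tcp [0.4493 0.3061 0.2038] w 0.0851 F [-0.7 -0.3 -0. ] M [ 0.01  0.   -0.01] zaxis [ 0.03  -0.009] jaw -119.4 q235 [0.124 1.73  1.263] qd [ 0.002 -0.002  0.   ]
t 64.9 tcp [0.4493 0.3061 0.2038] F [-0.7 -0.3 -0. ] w 0.0851 jawyaw -119.4 q6 2.48
  tool-units total [ 0.006 -0.123  0.52 ]
[[145 147 148 147 145 155 137 145 144 146 147 145 142 142 145 148 145 149
  148 149 149 149 149 152 130 136 150 149]
 [145 148 150 146 146 156 145 149 148 148 150 149 146 147 149 150 149 148
  148 147 146 145 150 154 126 135 147 145]
 [144 149 147 143 146 151 151 151 154 153 151 153 154 154 150 150 157 154
  153 153 152 150 152 158 118 144 152 148]
 [146 149 147 145 152 119  94  95 115 125 123 142 132 133 134 136 153 154
  149 151 154 156 152 151 136 156 155 150]
 [147 149 151 152 156 105  82  81  98 141 141 145  85  80  79  79  79  79
   74 115 129 135  96  95  95 115 151 151]
 [150 148 148 151 156 108  83  82 100 140 141 142  90  86  86  87  86  85
   78 155 158 163  86  83  79 100 152 151]
 [149 146 144 146 155 106  83  83  98 133 136 119  85  86  88  87  86  85
   87 120 135 128  84  84  82 
[... 834 characters left out ...]
148 148 148 140 155 107  87  89  89  89  90  89  91  91  90  89  90  91
   90  88  90  90  87  79 157 159 144 147]
 [148 149 149 146 152 105  85  85  87  84  85  85  86  86  87  88  89  89
   88  90  88  88  86  85 156 153 145 146]
 [148 148 146 153 152 122 112 112 104 105 103 105 105  96  97  98  91  91
   91  90  91  85  83 104 156 153 147 146]
 [145 151 147 153 150 152 158 157 146 145 144 143 148 135 136 135 125 124
  124 124 121 114 111 130 155 155 144 144]
 [146 149 150 151 149 148 152 152 152 152 153 150 156 154 155 156 155 158
  159 157 154 157 157 155 154 150 147 145]
 [146 148 139 152 150 148 151 150 151 150 150 148 152 151 151 151 153 153
  152 152 150 154 152 152 155 146 149 148]]
```

View pics/up2.png

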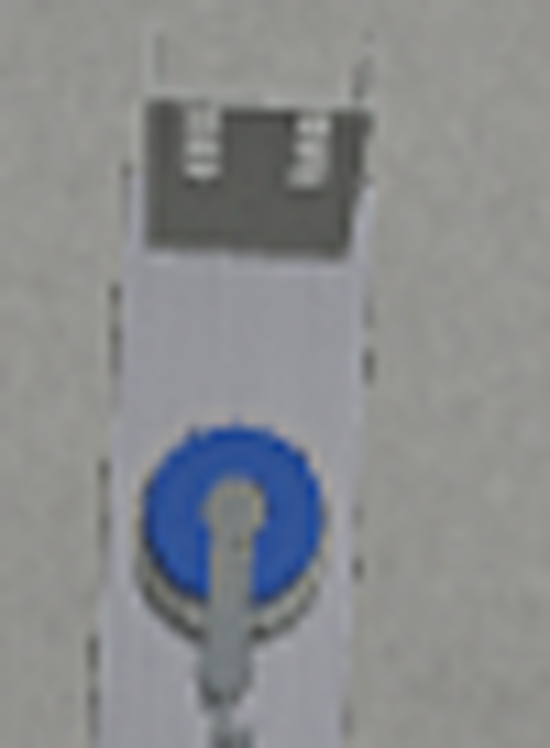

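```bash
python3 - <<'E'
from h import *
st=snap('top');ss=snap('side')
print("slots mid", atz(st,[[262.9,145.2]],.182), "L/R",atz(st,[[257.9,145.0],[267.9,145.4]],.182))
print("top edge",atz(st,[[252.82,141.4],[273.04,141.9]],.238),"bot",atz(st,[[252.82,153.9],[271.3,155.3]],.01))
print(capfit(st,(248,165,276,195)))
# plate long edges: look at top avg dark->light transitions? sample
im=np.load('topavg.npy');g=im.sum(2)/3
# plate is bluish: b-r
d=im[...,2]-im[...,0]
for r in (160,163,166,190,195,200,204):
    row=d[r,238:284];
    m=row>(row[:4].mean()+np.median(row[14:30]))/2 if r<170 else row>(row[:4].mean()+row.max())/2
    print(r,np.round(row).astype(int).tolist())
E
```

```text
slots mid [[ 0.68694854 -0.01490325  0.182     ]] L/R [[ 0.68766294  0.0030303   0.182     ]
 [ 0.68623846 -0.03283955  0.182     ]]
top edge [[ 0.68731636  0.02116548  0.238     ]
 [ 0.68563444 -0.04888731  0.238     ]] bot [[ 0.69176063  0.0215089   0.01      ]
 [ 0.68616778 -0.05174807  0.01      ]]
(array([ 0.57990113, -0.0082374 ]), np.float64(11.71875), np.uint64(169))
160 [-4, -4, -4, -4, -3, -4, -4, -3, -4, -4, -4, -4, -4, 5, 7, 6, 7, 6, 6, 6, 6, 7, 7, 6, 8, 6, 6, 7, 7, 8, 8, 6, 6, 6, 7, 0, -4, -4, -3, -4, -3, -2, -3, -4, -4, -4]
163 [-4, -4, -4, -4, -3, -4, -4, -4, -3, -3, -5, -4, -3, 7, 7, 6, 6, 7, 6, 7, 7, 6, 6, 7, 6, 6, 6, 6, 7, 7, 6, 7, 7, 6, 9, -2, -5, -3, -3, -5, -4, -4, -4, -3, -2, -3]
166 [-3, -5, -3, -4, -4, -4, -3, -2, -3, -4, -3, -5, 2, 7, 7, 7, 7, 7, 6, 6, 6, 7, 6, 6, 7, 6, 7, 7, 7, 7, 6, 7, 6, 6, 9, -4, -3, -4, -4, -4, -3, -4, -4, -4, -4, -4]
190 [-4, -4, -4, -2, -3, -4, -3, -3, -4, -4, -5, 9, 8, 6, 6, 7, 7, 8, 6, 4, 7, 7, 8, 7, 6, 4, 6, 7, 7, 6, 7, 6, 7, 5, -4, -4, -3, -3, -3, -4, -5, -3, -4, -4, -4, -4]
195 [-3, -3, -3, -5, -4, -4, -4, -4, -3, -3, -2, 7, 6, 7, 6, 6, 6, 7, 6, 7, 5, 4, 8, 4, 6, 6, 8, 6, 7, 7, 7, 7, 7, -2, -4, -4, -4, -4, -3, -3, -3, -4, -3, -3, -3, -4]
200 [-4, -3, -4, -4, -2, -3, -4, -3, -4, -6, 3, 6, 7, 7, 6, 6, 6, 7, 8, 7, 6, 7, 5, 4, 3, 7, 7, 6, 6, 6, 6, 7, 9, -3, -4, -4, -4, -4, -4, -3, -4, -3, -2, -4, -4, -4]
204 [-4, -4, -5, -2, -4, -4, -4, -3, -4, -5, 3, 7, 5, 6, 6, 5, 6, 7, 6, 5, 5, 6, 6, 7, 6, 6, 6, 7, 7, 6, 7, 7, 9, -3, -4, -4, -3, -4, -2, -3, -4, -3, -4, -4, -3, -3]
```

```bash
python3 - <<'E'
from h import *
st=snap('top')
L=atz(st,[[250.65,160],[247.85,204]],.01);Rr=atz(st,[[272.9,160],[270.5,204]],.01)
for p in(L,Rr):
    print(p.round(4),np.degrees(np.arctan2(*(p[0]-p[1])[[1,0]])))
c=(L+Rr)/2;print(c, 'y at x=.58',np.interp(.58,c[::-1,0],c[::-1,1]))
E
```

```text
[[0.6671 0.0301 0.01  ]
 [0.4923 0.0408 0.01  ]] -3.521472312699573
[[ 0.6672 -0.058   0.01  ]
 [ 0.4923 -0.0476  0.01  ]] -3.3944048932314885
[[ 0.66716084 -0.01394846  0.01      ]
 [ 0.49229854 -0.0033823   0.01      ]] y at x=.58 -0.008681712213063957
```

```bash

python3 -m handwheel '[{"offset":[0.003,-0.06,0],"turn":0},{"offset":[0.003,-0.06,0.06],"turn":0},{"offset":[0,0,0.1],"turn":0},{"offset":[0,0,0.1],"turn":0},{"offset":[0,0,0.08],"turn":0}]' >/dev/null
python3 -m handwheel '[{"offset":[0,0,0.04],"turn":0},{"offset":[0,0,0],"turn":0},{"offset":[0,0,0],"turn":0}]' >/dev/null;./q.sh
python3 - <<'E'
from h import *
plan([.4655,.326,.026])
ss=snap('side');crop(ss,'s21',205,130,275,200,9)
E
```

```text
t 66.07 tcp [0.4687 0.3246 0.1273] w 0.0857 F [ 0.3 -0.1 -0. ] M [-0.    0.04  0.04] zaxis [ 0.034 -0.007] jaw -119.8 q235 [0.269 1.727 1.117] qd [ 0.01   0.003 -0.001]
t 66.07 tcp [0.4687 0.3246 0.1273] F [ 0.3 -0.1 -0. ] w 0.0857 jawyaw -119.8 q6 2.51
  tool-units total [-0.034  0.007  0.505]
```

View pics/s21.png

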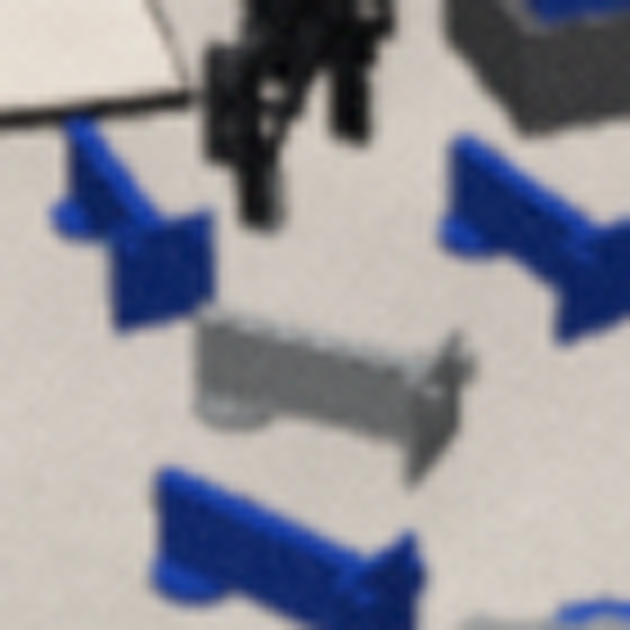

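```bash

python3 -m handwheel '[{"offset":[-0.017,0.004,0.04],"turn":0},{"offset":[-0.017,0.003,0.06],"turn":0},{"offset":[0,0,0.06],"turn":0},{"offset":[0,0,0.06],"turn":0},{"offset":[0,0,0],"turn":0}]' 0.3 >/dev/null
python3 -m handwheel '[{"offset":[0,0,0],"turn":0},{"offset":[0,0,0],"turn":0}]' >/dev/null;./q.sh
python3 - <<'E'
from h import *
plan([.4655,.326,.026])
ss=snap('side');crop(ss,'s22',205,130,275,200,9)
E
```

```text
t 66.7 tcp [0.4645 0.3276 0.082 ] w 0.0555 F [ 0.7 -0.4  0. ] M [-0.02  0.05  0.01] zaxis [ 0.039 -0.005] jaw -119.7 q235 [0.327 1.759 1.022] qd [ 0.002 -0.004 -0.001]
t 66.7 tcp [0.4645 0.3276 0.082 ] F [ 0.7 -0.4  0. ] w 0.0555 jawyaw -119.7 q6 2.52
  tool-units total [-0.002  0.009  0.28 ]
```

View pics/s22.png

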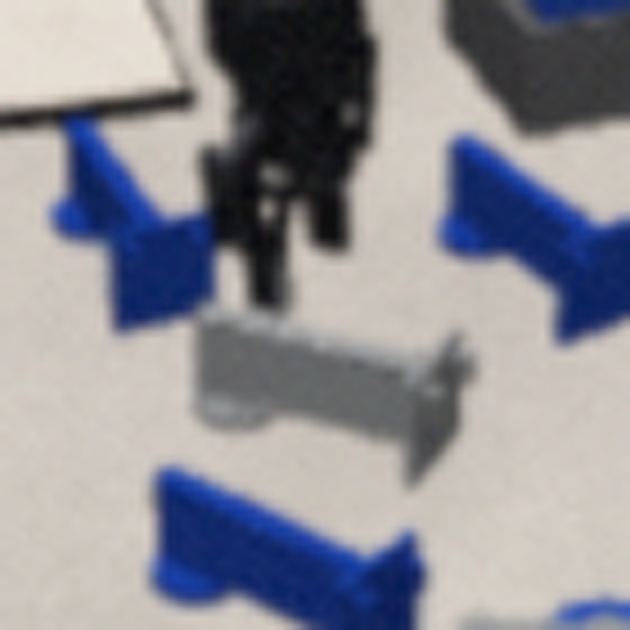

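```bash

python3 -m handwheel '[{"offset":[0,0.005,0.05],"turn":0},{"offset":[0,0.004,0.06],"turn":0},{"offset":[0,0,0.06],"turn":0},{"offset":[0,0,0.05],"turn":0},{"offset":[0,0,0],"turn":0}]' >/dev/null
python3 -m handwheel '[{"offset":[0,0,0],"turn":0}]' >/dev/null;./q.sh
python3 - <<'E'
from h import *
plan([.4655,.326,.026])
ss=snap('side');crop(ss,'s23',205,130,275,200,9)
E
```

```text
t 67.25 tcp [0.4665 0.326  0.0345] w 0.0556 F [-0.2  0.   0.9] M [0.04 0.02 0.02] zaxis [ 0.042 -0.004] jaw -119.7 q235 [0.404 1.773 0.928] qd [ 0.03   0.011 -0.013]
t 67.25 tcp [0.4665 0.326  0.0345] F [-0.2  0.   0.9] w 0.0556 jawyaw -119.7 q6 2.52
  tool-units total [-0.006  0.003  0.042]
```

View pics/s23.png

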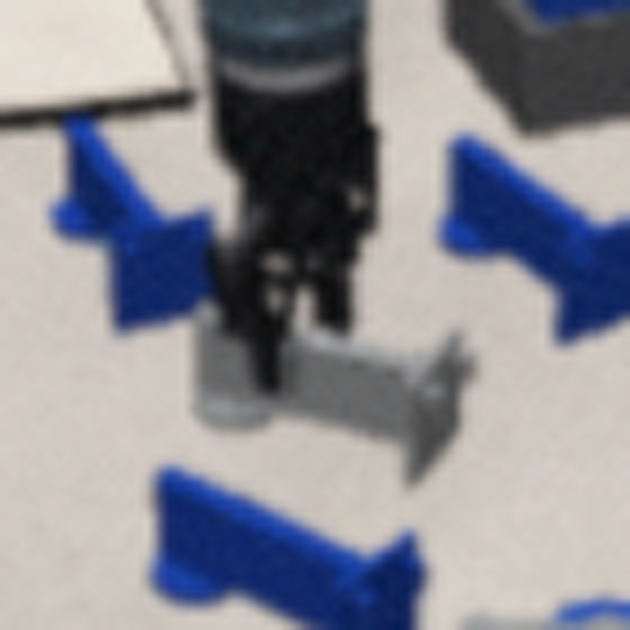

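```bash

python3 -m handwheel '[{"offset":[-0.004,0,0.03],"turn":0},{"offset":[0,0,0.01],"turn":0},{"offset":[0,0,0],"turn":0}]' >/dev/null;./q.sh
python3 -m handwheel '[{"offset":[0,0,0],"turn":0},{"offset":[0,0,0],"turn":0},{"offset":[0,0,0],"turn":0},{"offset":[0,0,0],"turn":0},{"offset":[0,0,0],"turn":0}]' -1 100 >/dev/null;./q.sh
python3 -m handwheel '[{"offset":[0,0,0],"turn":0},{"offset":[0,0,0],"turn":0}]' >/dev/null;./q.sh
python3 - <<'E'
from h import *
ss=snap('side');crop(ss,'s24',205,130,275,200,9)
E
```

```text
t 67.55 tcp [0.4664 0.3265 0.0261] w 0.0555 F [-0.6 -0.1 -0.1] M [0.   0.07 0.  ] zaxis [ 0.042 -0.003] jaw -119.7 q235 [0.418 1.774 0.912] qd [0.003 0.003 0.001]
t 67.97 tcp [0.4671 0.3271 0.0272] w 0.0123 F [ 0.1 -0.2 -2.6] M [ 0.08  0.02 -0.01] zaxis [ 0.044 -0.002] jaw -119.7 q235 [0.417 1.773 0.912] qd [-0.002  0.    -0.   ]
t 68.13 tcp [0.4671 0.3271 0.0272] w 0.012 F [ 0.7  0.6 -1.4] M [ 0.1  -0.02 -0.  ] zaxis [ 0.044 -0.002] jaw -119.7 q235 [0.417 1.774 0.912] qd [0.    0.    0.001]
```

View pics/s24.png

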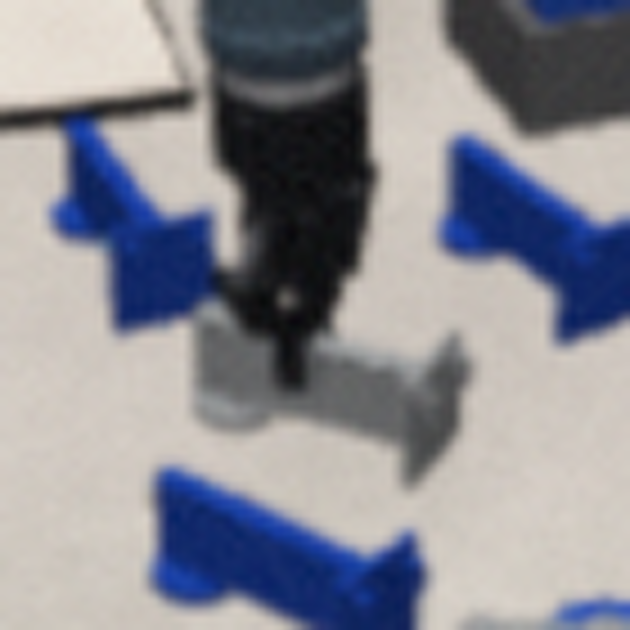

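Guard is gripped (opening 12 mm on a 14 mm bar, TCP z 0.0272). Lifting.

```bash

python3 -m handwheel '[{"offset":[0,0,-0.05],"turn":0},{"offset":[0,0,-0.1],"turn":0},{"offset":[0,0,-0.1],"turn":0},{"offset":[0,0,-0.1],"turn":0},{"offset":[0,0,-0.1],"turn":0}]' >/dev/null;./q.sh
python3 -m handwheel '[{"offset":[0,0,-0.1],"turn":0},{"offset":[0,0,-0.1],"turn":0},{"offset":[0,0,-0.1],"turn":0},{"offset":[0,0,-0.1],"turn":0},{"offset":[0,0,-0.05],"turn":0}]' >/dev/null
python3 -m handwheel '[{"offset":[0,0,0],"turn":0},{"offset":[0,0,0],"turn":0},{"offset":[0,0,0],"turn":0}]' >/dev/null;./q.sh
python3 - <<'E'
from h import *
ss=snap('side');crop(ss,'s25',200,90,290,180,7);plan([.589,-.0085,.2])
E
```

```text
t 68.6 tcp [0.4568 0.3243 0.1148] w 0.0124 F [-0.2  0.  -3.5] M [ 0.04  0.02 -0.04] zaxis [ 0.028 -0.009] jaw -119.8 q235 [0.27  1.754 1.095] qd [-0.377 -0.108  0.506]
t 69.27 tcp [0.4524 0.3247 0.2151] w 0.0122 F [ 0.6  1.  -3.2] M [0.04 0.   0.01] zaxis [ 0.031 -0.008] jaw -119.7 q235 [0.141 1.686 1.289] qd [ 0.005  0.018 -0.004]
t 69.32 tcp [0.4521 0.3246 0.2146] F [-0.3  0.2 -3.8] w 0.0122 jawyaw -119.7 q6 2.52
  tool-units total [1.418 1.107 0.108]
```

View pics/s25.png

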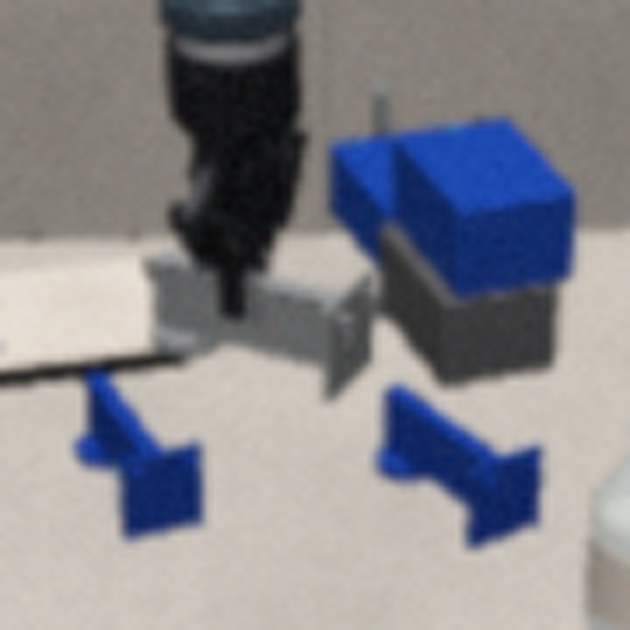

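```bash

python3 -m handwheel '[{"offset":[0,0,0],"turn":-1},{"offset":[0,0,0],"turn":-1},{"offset":[0,0,0],"turn":-1},{"offset":[0,0,0],"turn":-1},{"offset":[0,0,0],"turn":-1}]' >/dev/null
python3 -m handwheel '[{"offset":[0,0,0],"turn":-1},{"offset":[0,0,0],"turn":-0.3},{"offset":[0,0.05,0],"turn":0},{"offset":[0.03,0.12,0],"turn":0},{"offset":[0.07,0.16,0],"turn":0}]' >/dev/null;./q.sh
python3 -m handwheel '[{"offset":[0.07,0.16,0],"turn":0},{"offset":[0.07,0.16,0],"turn":0},{"offset":[0.07,0.16,0],"turn":0},{"offset":[0.07,0.16,0],"turn":0},{"offset":[0.07,0.16,0],"turn":0}]' >/dev/null;./q.sh
python3 - <<'E'
from h import *
plan([.57,-.0075,.2])
E
```

```text
t 70.15 tcp [0.4588 0.2558 0.1997] w 0.0123 F [ 1.   0.8 -2.3] M [-0.01  0.02 -0.01] zaxis [ 0.004 -0.017] jaw -93.2 q235 [0.105 1.76  1.279] qd [-0.178  0.202 -0.034]
t 70.57 tcp [0.5167 0.083  0.1994] w 0.0122 F [ 1.1  0.1 -2.7] M [ 0.08 -0.02  0.  ] zaxis [-0.002 -0.019] jaw -93.5 q235 [0.101 1.765 1.277] qd [ 0.129 -0.143  0.007]
t 70.57 tcp [0.5167 0.083  0.1994] F [ 1.1  0.1 -2.7] w 0.0122 jawyaw -93.5 q6 1.58
  tool-units total [0.293 0.435 0.005]
```

```bash

python3 -m handwheel '[{"offset":[0.07,0.12,0],"turn":0},{"offset":[0.07,0.12,0],"turn":0},{"offset":[0.06,0.08,0],"turn":0},{"offset":[0.03,0.04,0],"turn":0},{"offset":[0,0,0],"turn":0}]' >/dev/null
python3 -m handwheel '[{"offset":[0,0,0],"turn":0},{"offset":[0,0,0],"turn":0},{"offset":[0,0,0],"turn":0}]' >/dev/null;./q.sh
python3 - <<'E'
from h import *
plan([.585,-.0085,.18])
ss=snap('side');st=snap('top');crop(ss,'s26',230,120,330,230,6);crop(st,'t26',230,120,300,210,7)
E
```

```text
t 71.23 tcp [ 0.5554 -0.0048  0.1965] w 0.012 F [ 0.4  0.3 -2.4] M [0.04 0.09 0.  ] zaxis [-0.01 -0.02] jaw -94.7 q235 [0.178 1.683 1.286] qd [-0.007  0.015  0.003]
t 71.23 tcp [ 0.5554 -0.0048  0.1965] F [ 0.4  0.3 -2.4] w 0.012 jawyaw -94.7 q6 1.45
  tool-units total [0.149 0.005 0.081]
```

View pics/s26.png

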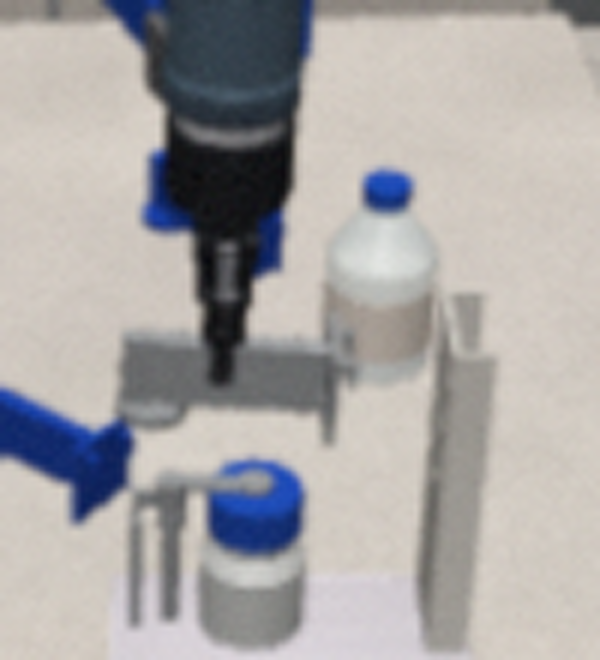

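View pics/t26.png

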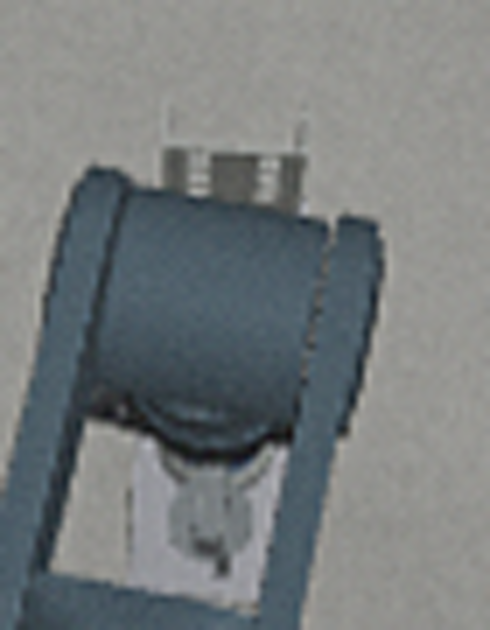

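```bash
cat >> h.py <<'E'
def rotm(zx,zy,jaw):
    z=np.array([zx,zy,-np.sqrt(1-zx*zx-zy*zy)]);j=np.radians(jaw);y=np.array([np.cos(j),np.sin(j),0]);y-=z*(y@z);y/=np.linalg.norm(y)
    return np.c_[np.cross(y,z),y,z]
def Tm(R,p): M=np.eye(4);M[:3,:3]=R;M[:3,3]=p;return M
def guard(along=0.):
    T0=Tm(rotm(.044,-.002,-119.7),[.4671,.3271,.0272])
    w=np.radians(-29.7);c,s=np.cos(w),np.sin(w)
    G0=Tm(np.array([[c,-s,0],[s,c,0],[0,0,1.]]),[.4663+c*along,.3270+s*along,.045])
    st=env.state();q=st["eef_rot"];T=Tm(Ro.from_quat(np.r_[q[1:],q[0]]).as_matrix(),st["tcp_pos"])
    return T@np.linalg.inv(T0)@G0
def gp(G,P): return (G@np.c_[np.array(P,float)/1e3,np.ones(len(P))].T).T[:,:3]
SLOT=np.array([.6898,-.0148,.170]);SY=np.radians(-3.5)
def rel(along=0.):
    G=guard(along);h=gp(G,[(72,0,1)])[0];d=h-SLOT;c,s=np.cos(SY),np.sin(SY)
    ax=G[:3,0];
    print("hook rel slot (x,y,z mm)",(np.array([c*d[0]+s*d[1],-s*d[0]+c*d[1],d[2]])*1e3).round(1),"yaw err deg",np.degrees(np.arctan2(ax[1],ax[0])-SY).round(1),"pitch",np.degrees(np.arcsin(ax[2])).round(1),"roll",np.degrees(np.arcsin(G[2,1])).round(1))
E
python3 - <<'E'
from h import *
rel()
ss=snap('side');G=guard()
pts=[(72,-28,-45),(72,-28,15),(72,28,15),(72,28,-45),(62,-7,9),(-56,-7,9),(-38,-22,-45)]
q=proj(ss,gp(G,pts));print(q.round(1).tolist())
im=cv2.resize(ss["image"][135:205,240:310,::-1],None,fx=8,fy=8,interpolation=cv2.INTER_CUBIC)
for a in q: cv2.circle(im,tuple(((a+.5-[240,135])*8).astype(int).tolist()),2,(0,0,255),-1)
S=lambda a,b,h:SLOT+np.array([np.cos(SY)*a-np.sin(SY)*b,np.sin(SY)*a+np.cos(SY)*b,h])
for a in proj(ss,[S(0,-.036,.068),S(0,.036,.068),S(0,-.036,-.16),S(0,0,0)]): cv2.circle(im,tuple(((a+.5-[240,135])*8).astype(int).tolist()),3,(0,255,0),-1)
cv2.imwrite('pics/s27.png',im)
E
```

```text
hook rel slot (x,y,z mm) [-62.5   0.7  42.1] yaw err deg -1.3 pitch -2.7 roll -2.4
[[284.9, 193.9], [286.5, 179.8], [285.8, 171.7], [284.2, 185.6], [283.3, 178.0], [250.3, 176.1], [254.4, 191.3]]
```

View pics/s27.png

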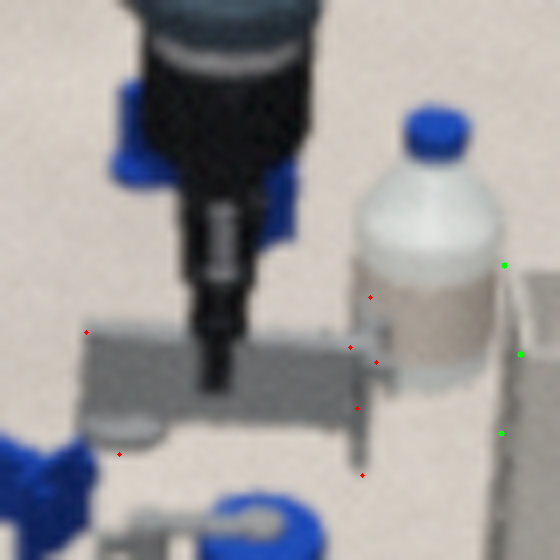

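```bash

python3 -m handwheel '[{"offset":[0.05,0,0.03],"turn":-0.3},{"offset":[0.05,0,0.04],"turn":0},{"offset":[0.05,0,0.03],"turn":0},{"offset":[0,0,0],"turn":0},{"offset":[0,0,0],"turn":0}]' >/dev/null;./q.sh
python3 - <<'E'
from h import *
rel()
E
```

```text
t 71.8 tcp [ 0.586  -0.0031  0.1773] w 0.0122 F [-0.7  0.2 -2.2] M [ 0.02  0.07 -0.01] zaxis [-0.008 -0.021] jaw -93.1 q235 [0.263 1.623 1.26 ] qd [ 0.014 -0.005 -0.009]
hook rel slot (x,y,z mm) [-32.2   6.   22.8] yaw err deg 0.3 pitch -2.6 roll -2.4
```

```bash

python3 -m handwheel '[{"offset":[0.03,0.02,0.02],"turn":0},{"offset":[0.03,0.015,0.02],"turn":0},{"offset":[0,0,0],"turn":0},{"offset":[0,0,0],"turn":0},{"offset":[0,0,0],"turn":0}]' >/dev/null;./q.sh
python3 - <<'E'
from h import *
rel()
E
```

```text
t 72.22 tcp [ 0.5978 -0.0108  0.1696] w 0.0125 F [ 0.1  0.3 -3.6] M [0.01 0.06 0.04] zaxis [-0.007 -0.021] jaw -93.0 q235 [0.296 1.598 1.251] qd [-0.001 -0.001  0.003]
hook rel slot (x,y,z mm) [-19.9  -0.9  15.1] yaw err deg 0.4 pitch -2.6 roll -2.4
```

```bash

python3 -m handwheel '[{"offset":[0.015,-0.004,0.01],"turn":0},{"offset":[0.015,0,0],"turn":0},{"offset":[0,0,0],"turn":0},{"offset":[0,0,0],"turn":0}]' >/dev/null;./q.sh
python3 - <<'E'
from h import *
rel()
ss=snap('side');crop(ss,'s28',265,130,325,200,9);st=snap('top');crop(st,'t28',240,125,290,175,11)
E
```

```text
t 72.55 tcp [ 0.6043 -0.0104  0.1678] w 0.0122 F [-1.1 -0.9 -2.5] M [0.03 0.01 0.04] zaxis [-0.007 -0.021] jaw -93.0 q235 [0.311 1.582 1.251] qd [ 0.004 -0.009 -0.003]
hook rel slot (x,y,z mm) [-13.5  -0.1  13.4] yaw err deg 0.4 pitch -2.6 roll -2.4
```

View pics/s28.png

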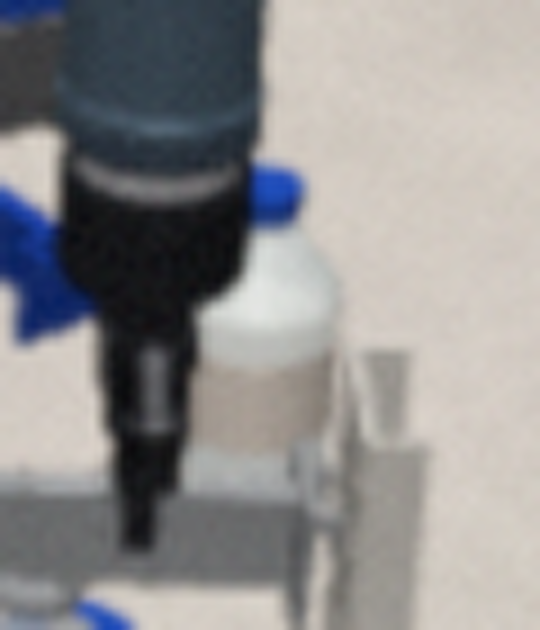

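View pics/t28.png

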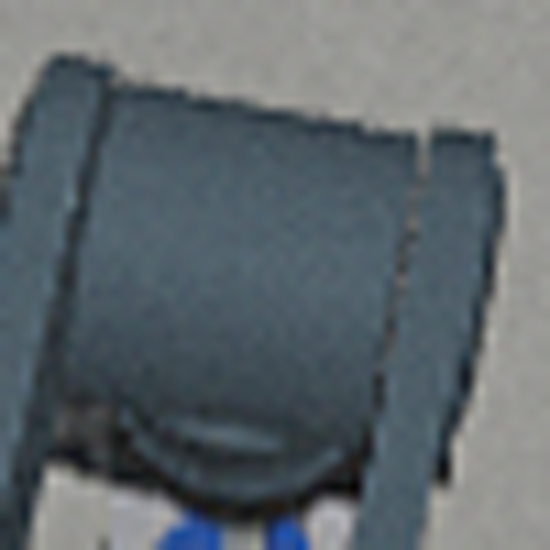

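Tabs are just short of the face at crop (325,490), and the dead-reckoned hook is (−13.5, −0.1, +13.4) mm from the slot row. Next I'll feel my way in.

```bash
R="from h import *
rel()"
python3 -m handwheel '[{"offset":[0.012,0,0],"turn":0},{"offset":[0,0,0],"turn":0}]' >/dev/null;./q.sh;python3 -c "$R"
python3 -m handwheel '[{"offset":[0.012,0,0],"turn":0},{"offset":[0,0,0],"turn":0}]' >/dev/null;./q.sh;python3 -c "$R"
python3 -m handwheel '[{"offset":[0.012,0,0],"turn":0},{"offset":[0,0,0],"turn":0}]' >/dev/null;./q.sh;python3 -c "$R"
```

```text
t 72.82 tcp [ 0.6068 -0.0106  0.168 ] w 0.012 F [-0.5 -0.2 -2.8] M [-0.    0.05  0.04] zaxis [-0.007 -0.021] jaw -93.0 q235 [0.316 1.575 1.253] qd [-0.007  0.01   0.007]
hook rel slot (x,y,z mm) [-10.9  -0.1  13.6] yaw err deg 0.4 pitch -2.6 roll -2.4
t 72.98 tcp [ 0.6095 -0.0107  0.1681] w 0.0124 F [ 0.   0.  -3.2] M [0.07 0.06 0.02] zaxis [-0.006 -0.021] jaw -93.0 q235 [0.321 1.568 1.254] qd [-0.004  0.009  0.006]
hook rel slot (x,y,z mm) [-8.3  0.  13.7] yaw err deg 0.4 pitch -2.5 roll -2.4
t 73.15 tcp [ 0.6122 -0.0108  0.1681] w 0.0127 F [ 0.8  0.7 -2.4] M [-0.01  0.06  0.1 ] zaxis [-0.006 -0.021] jaw -93.0 q235 [0.327 1.561 1.256] qd [-0.003  0.01   0.005]
hook rel slot (x,y,z mm) [-5.6  0.  13.7] yaw err deg 0.4 pitch -2.5 roll -2.4
```

```bash
R="from h import *
rel()"
python3 -m handwheel '[{"offset":[0.012,0,0],"turn":0},{"offset":[0,0,0],"turn":0}]' >/dev/null;./q.sh;python3 -c "$R"
python3 -m handwheel '[{"offset":[0.012,0,0],"turn":0},{"offset":[0,0,0],"turn":0}]' >/dev/null;./q.sh;python3 -c "$R"
python3 -m handwheel '[{"offset":[0.012,0,0],"turn":0},{"offset":[0,0,0],"turn":0}]' >/dev/null;./q.sh;python3 -c "$R"
```

```text
t 73.32 tcp [ 0.6149 -0.011   0.1681] w 0.0121 F [ 0.5 -0.6 -2. ] M [0.01 0.03 0.04] zaxis [-0.006 -0.021] jaw -93.0 q235 [0.332 1.554 1.258] qd [-0.004  0.009  0.008]
hook rel slot (x,y,z mm) [-2.9  0.  13.7] yaw err deg 0.4 pitch -2.5 roll -2.4
t 73.48 tcp [ 0.6175 -0.0111  0.168 ] w 0.0126 F [-0.2 -0.3 -2.3] M [-0.03 -0.03 -0.04] zaxis [-0.006 -0.021] jaw -93.0 q235 [0.338 1.546 1.26 ] qd [-0.003  0.01   0.008]
hook rel slot (x,y,z mm) [-0.2  0.1 13.6] yaw err deg 0.4 pitch -2.5 roll -2.4
t 73.65 tcp [ 0.6175 -0.0107  0.1671] w 0.0124 F [ 0.1  0.6 -3.3] M [-0.01 -0.03  0.03] zaxis [-0.013 -0.02 ] jaw -93.0 q235 [0.343 1.541 1.266] qd [-0.002  0.012  0.006]
hook rel slot (x,y,z mm) [-0.2  0.4 12.3] yaw err deg 0.4 pitch -2.9 roll -2.3
```

The back plate meets the face at x ≈ 0, so the tabs are in. Pushing down.

```bash
R="from h import *
rel()"
python3 -m handwheel '[{"offset":[0,0,0.015],"turn":0},{"offset":[0,0,0],"turn":0}]' >/dev/null;./q.sh;python3 -c "$R"
python3 -m handwheel '[{"offset":[0,0,0.015],"turn":0},{"offset":[0,0,0],"turn":0}]' >/dev/null;./q.sh;python3 -c "$R"
python3 -m handwheel '[{"offset":[0,0,0.015],"turn":0},{"offset":[0,0,0],"turn":0}]' >/dev/null;./q.sh;python3 -c "$R"
```

```text
t 73.82 tcp [ 0.6178 -0.0108  0.1639] w 0.0125 F [ 1.3  0.1 -5.1] M [ 0.01 -0.02 -0.09] zaxis [-0.013 -0.02 ] jaw -93.0 q235 [0.347 1.544 1.26 ] qd [-0.005 -0.005  0.012]
hook rel slot (x,y,z mm) [0.1 0.4 9.1] yaw err deg 0.4 pitch -2.9 roll -2.3
t 73.98 tcp [ 0.6179 -0.0109  0.1608] w 0.0128 F [ 0.2  0.1 -3.3] M [ 0.1   0.1  -0.14] zaxis [-0.012 -0.02 ] jaw -93.0 q235 [0.35  1.546 1.254] qd [-0.009 -0.008  0.017]
hook rel slot (x,y,z mm) [0.2 0.3 6. ] yaw err deg 0.4 pitch -2.9 roll -2.3
t 74.15 tcp [ 0.6179 -0.011   0.1578] w 0.0122 F [ 0.3  0.5 -3.2] M [ 0.06  0.08 -0.14] zaxis [-0.012 -0.02 ] jaw -93.0 q235 [0.353 1.548 1.248] qd [-0.008 -0.005  0.018]
hook rel slot (x,y,z mm) [0.2 0.1 3. ] yaw err deg 0.4 pitch -2.9 roll -2.3
```

```bash
R="from h import *
rel()"
python3 -m handwheel '[{"offset":[0,0,0.012],"turn":0},{"offset":[0,0,0],"turn":0}]' >/dev/null;./q.sh;python3 -c "$R"
python3 -m handwheel '[{"offset":[0,0,0.012],"turn":0},{"offset":[0,0,0],"turn":0}]' >/dev/null;./q.sh;python3 -c "$R"
python3 -m handwheel '[{"offset":[0,0,0.012],"turn":0},{"offset":[0,0,0],"turn":0}]' >/dev/null;./q.sh;python3 -c "$R
ss=snap('side');crop(ss,'s29',240,130,325,220,7)"
```

```text
t 74.32 tcp [ 0.6179 -0.0111  0.1553] w 0.0123 F [-0.2 -0.1 -3.6] M [ 0.01  0.06 -0.17] zaxis [-0.012 -0.02 ] jaw -93.0 q235 [0.356 1.55  1.243] qd [-0.006 -0.004  0.016]
hook rel slot (x,y,z mm) [0.2 0.  0.5] yaw err deg 0.3 pitch -2.9 roll -2.3
t 74.48 tcp [ 0.618  -0.0112  0.1539] w 0.012 F [-6.3  0.3  3.5] M [ 0.22  0.48 -0.13] zaxis [-0.011 -0.021] jaw -93.0 q235 [0.357 1.551 1.24 ] qd [-0.01  -0.006  0.02 ]
hook rel slot (x,y,z mm) [ 0.3 -0.1 -0.8] yaw err deg 0.4 pitch -2.8 roll -2.4
t 74.65 tcp [ 0.6181 -0.0107  0.1533] w 0.0122 F [-2.5  1.3 -0.9] M [ 0.24  0.26 -0.16] zaxis [-0.01 -0.02] jaw -93.0 q235 [0.358 1.552 1.238] qd [-0.013 -0.004  0.023]
hook rel slot (x,y,z mm) [ 0.4  0.4 -1.3] yaw err deg 0.4 pitch -2.8 roll -2.3
```

View pics/s29.png

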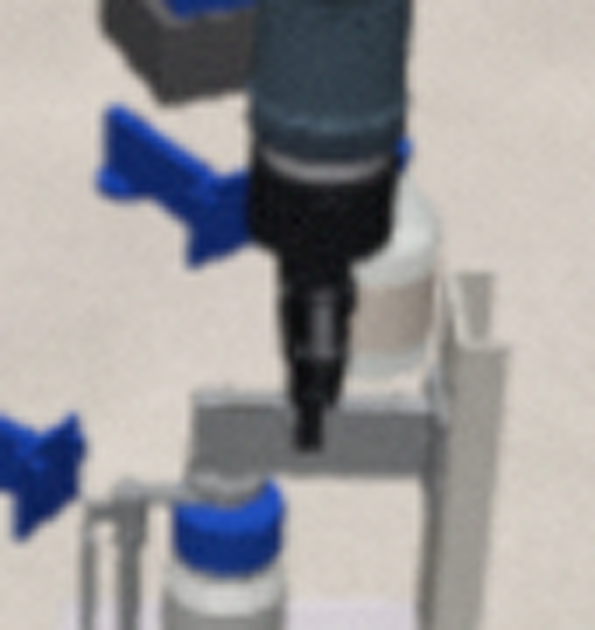

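```bash
R="from h import *
rel()"
python3 -m handwheel '[{"offset":[0,0,0.012],"turn":0}]' >/dev/null;./q.sh
python3 -m handwheel '[{"offset":[0,0,0.012],"turn":0}]' >/dev/null;./q.sh
python3 -m handwheel '[{"offset":[0,0,0.012],"turn":0}]' >/dev/null;./q.sh;python3 -c "$R"
```

```text
t 74.78 tcp [ 0.6184 -0.0108  0.1519] w 0.0124 F [-6.4  1.7  7.9] M [ 0.22  0.27 -0.06] zaxis [-0.01 -0.02] jaw -93.0 q235 [0.359 1.553 1.235] qd [ 0.019  0.018 -0.046]
t 74.87 tcp [ 0.6185 -0.0109  0.1509] w 0.0119 F [-8.2  2.  11.5] M [ 0.29  0.34 -0.02] zaxis [-0.009 -0.021] jaw -93.0 q235 [0.36  1.554 1.232] qd [ 0.011  0.013 -0.036]
t 74.95 tcp [ 0.6185 -0.0107  0.1503] w 0.012 F [-15.    2.9  18.3] M [ 0.47  1.16 -0.27] zaxis [-0.008 -0.021] jaw -93.0 q235 [0.361 1.555 1.23 ] qd [-0.002  0.004 -0.01 ]
hook rel slot (x,y,z mm) [ 0.7  0.5 -4.3] yaw err deg 0.4 pitch -2.7 roll -2.4
```

```bash

python3 -m handwheel '[{"offset":[0,0,0],"turn":0},{"offset":[0,0,0],"turn":0},{"offset":[0,0,0],"turn":0},{"offset":[0,0,0],"turn":0}]' 0.2 >/dev/null;./q.sh
python3 -m handwheel '[{"offset":[0,0,-0.05],"turn":0},{"offset":[0,0,-0.1],"turn":0},{"offset":[0,0,-0.1],"turn":0},{"offset":[0,0,-0.1],"turn":0},{"offset":[0,0,-0.05],"turn":0}]' >/dev/null
python3 -m handwheel '[{"offset":[0,0,0],"turn":0},{"offset":[0,0,0],"turn":0}]' >/dev/null;./q.sh
python3 - <<'E'
from h import *
ss=snap('side');st=snap('top')
crop(ss,'s30',245,150,315,220,9)
c,s=np.cos(SY),np.sin(SY);g=SLOT+[-.072*c,-.072*s,-.001]
over(ss,'s31',(245,150,315,220),9,[((g[0],g[1],SY,g[2]),(0,0,255))])
E
```

```text
t 75.28 tcp [ 0.6205 -0.0115  0.1517] w 0.0512 F [-1.1  0.  -0.1] M [0.01 0.02 0.  ] zaxis [-0.003 -0.022] jaw -93.0 q235 [0.36  1.553 1.228] qd [ 0.003 -0.004 -0.009]
t 75.87 tcp [ 0.6209 -0.0102  0.2357] w 0.0514 F [ 0.2  1.2 -0.8] M [ 0.03  0.03 -0.01] zaxis [-0.004 -0.023] jaw -93.0 q235 [0.281 1.477 1.383] qd [-0.013 -0.011  0.005]
```

View pics/s30.png

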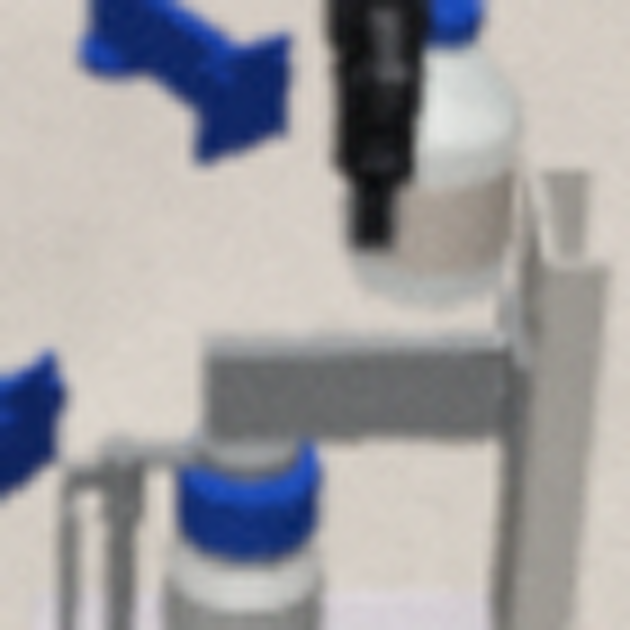

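View pics/s31.png

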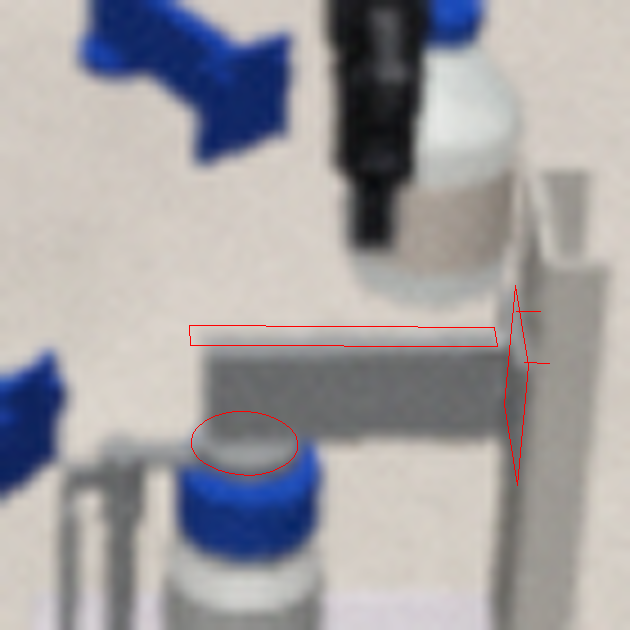

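```bash

python3 -m handwheel '[{"offset":[0,0,-0.1],"turn":0},{"offset":[-0.1,0,-0.1],"turn":0},{"offset":[-0.15,0.1,0],"turn":0},{"offset":[-0.15,0.1,0],"turn":0},{"offset":[-0.15,0.1,0],"turn":0}]' >/dev/null
python3 -m handwheel '[{"offset":[-0.1,0.15,0],"turn":0},{"offset":[-0.1,0.15,0],"turn":0},{"offset":[0,0.15,0],"turn":0},{"offset":[0,0.1,0],"turn":0},{"offset":[0,0,0],"turn":0}]' >/dev/null
python3 -m handwheel '[{"offset":[0,0,0],"turn":0},{"offset":[0,0,0],"turn":0}]' >/dev/null;./q.sh
python3 - <<'E'
from h import *
ss=snap('side');st=snap('top')
c,s=np.cos(SY),np.sin(SY);g=SLOT+[-.072*c,-.072*s,-.001]
over(ss,'s32',(245,150,315,220),9,[((g[0],g[1],SY,g[2]),(0,0,255))])
over(st,'t32',(235,130,290,200),10,[((g[0],g[1],SY,g[2]),(0,0,255))])
crop(st,'t33',235,130,290,200,10)
print(capfit(ss,(255,195,282,220)))
E
```

```text
t 76.97 tcp [ 0.448  -0.1726  0.2641] w 0.0515 F [-0.2 -0.  -0.4] M [ 0.    0.01 -0.03] zaxis [-0.03  -0.012] jaw -92.8 q235 [-0.046  1.781  1.425] qd [0.01  0.016 0.001]
(array([ 0.58311594, -0.01046391]), np.float64(45.15625), np.uint64(153))
```

View pics/s32.png

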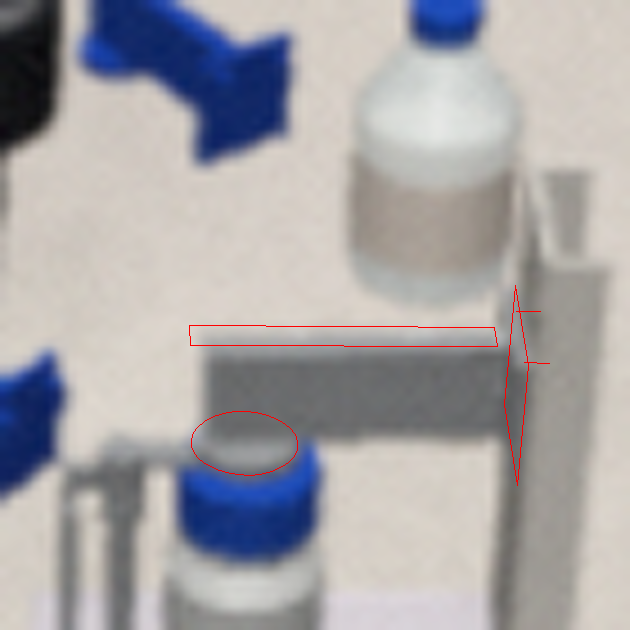

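View pics/t32.png

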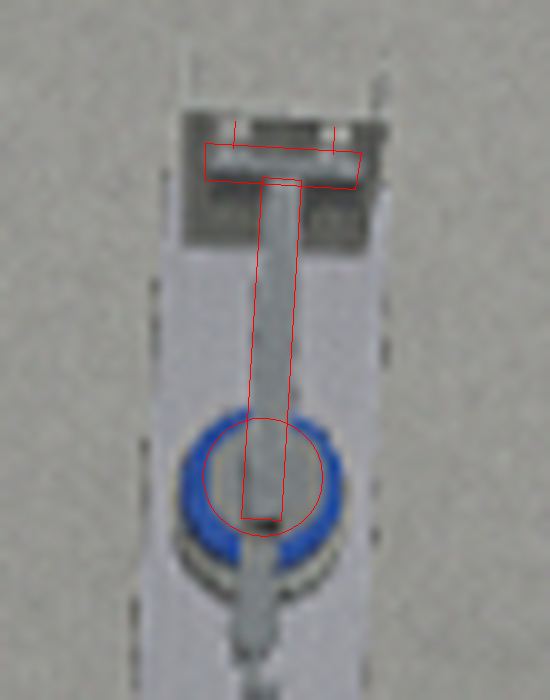

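View pics/t33.png

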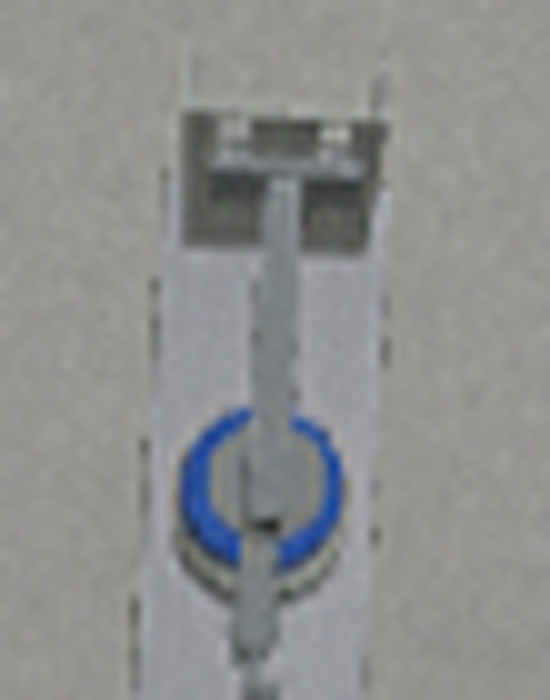

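Both views show the arm level, square and centred in the middle row, with its pad over the cap. The upper slots are free above it, around top crop (235,130) and (335,130). Handing in.

```bash
python3 - <<'E'
from h import *
v();print(env.close_job())
E
```

```text
t 77.07 tcp [ 0.4483 -0.1719  0.2643] w 0.0515 F [-0.2 -0.1  0.4] M [-0.03  0.02  0.05] zaxis [-0.03  -0.012] jaw -92.8 q235 [-0.047  1.781  1.425] qd [-0.005 -0.008  0.002]
the job is handed in; nothing more can be done
None
```

I did every step and handed the job in at 77 s; no verdict was reported.

- **Cap and cylinders:** I unscrewed the cap in two grasps (about 2.3 rad) and swung it about 87° clear. All five cylinders on the bench went into the jar. I then swung the cap back to its stop and screwed it down 137° in total, until the torque jumped at the hard stop.
- **Guard arm:** I picked the steel one, not the blue lookalikes. I pressed both tabs into the middle row until the back plate met the face, then pushed down until it stopped.

**Last checks:**
- **Top view:** the arm is square and centred in the middle row, with its pad over the cap. The upper slots are free.
- **Cylinders:** none were left on the bench, and I saw all five in the jar before closing it.
- **Robot:** it is clear of everything.
- **Bystanders:** I never touched the rack, bottle or tip box, though I did not measure them again at the end.

**What disagreed:**
- **Cameras:** the side camera reads about 3 mm farther out in x than the top one. It also shows the arm about 2 mm lower than the model. I put that down to calibration, because I felt the arm seat at the expected height.
- **Tool tilt:** the tool drifted to 0.11 rad at worst, and about 0.02 rad when I hung the arm. The arm sat about 0.05 rad off level in pitch and 0.04 rad in roll in the gripper. It looked level once released.

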